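# Clamp the reference tile upright in its holder

### The arm

A 6-joint arm with a two-finger parallel gripper is mounted at the origin on a cart in front of the work surface, level with it; the furniture and walls round the work are solid. World frame = base frame: x ahead of the robot, y to its left, z up, the work surface at z = 0. Lengths are in mm, angles in rad, forces in N, time in s.
With the tool pointing down it reaches from about 350 to 875 mm from the base axis. Payload 4.2 kg.
Tool frame: the origin (TCP) lies at the very end of the fingers, on their centre line; the grasp point (between the pads) lies 19 mm behind it; z points along the fingers, y is the direction in which the jaws open and shut (so a half turn about z gives the same grasp; the last joint's range is limited). The gripper opens to 85 mm and grips with 20 to 120 N. Pads are 22 mm wide; open, the fingers measure 114 mm over their backs; the gripper's body (76 mm by 85 mm) begins 54 mm behind the grasp point. The pads swing forward as they close: fully open they stand 13 mm farther back than shut.
Start: joints at [-0.904, 0.385, 0.008, 0, -1.194, -0.259], TCP at [247.882, -573.719, 210.112] pointing down, gripper open.
Joint ranges: [-3.14, 3.14], [-1.21, 2.06], [-1.07, 1.41], [-3.16, 2.05], [-2.99, -0.16], [-3.1, 3.1]. Speed limits (rad/s): [2.79, 2.79, 3.14, 3.14, 3.14, 3.14].

### API

Orientations are given as a unit quaternion [x, y, z, w].
In Python, from bench import read_state, get_image, camera_params, job_done gives the robot as it stands.
- The arm moves only by the tool send_rows, never from a script. Its arguments are lists of equal length, an entry for each row: "translation": the shift along the tool's x, y, z in m, a list of three; "yaw": the turn about the tool's z in degrees; "fingers": the closure in counts, from 0 (fully open) to 255 (shut). A call has 1 to 12 rows; each row is the pose to reach, as a shift and turn from the pose measured when the call began, along the tool's axes at that moment; what a row does not reach only later rows make up. A row lasts 1/10 s, in which the tool goes at most 50 mm and 8.59 degrees, less where a joint would pass 70% of its speed; a pose out of reach is approached as far as the arm can. A call with a gripper value outside its range is refused whole. The fingers move at their own pace and stop on an object; the grip force is fixed at half the most. Time passes only in rows, so rows that repeat a pose let the fingers close. It gives the time, the measured TCP pose, the force and the opening at its end, in the units of the state.
- read_state(): the state, without advancing time (a new reading comes with each control period).
- get_image(name): name is "side" or "top"; returns the picture (384x512x3 uint8, blue, green, red); there is no depth.
- camera_params(name): a dict with "mtx" (3x3 intrinsics, pixels), "rvec" (rotation vector, rad) and "tvec" (3), from world to camera coordinates, as OpenCV has them. Camera axes: x right, y down, z forward; pixel columns grow to the right and rows downward; lengths in mm; the calibration is good to about 2 mm. A picture is of the moment at which its call begins. camera_params takes no time and is no camera call.
- job_done(): hands the job in, once; it reports no verdict.
The state is a dict: "clock": time; "joints": joint angles; "joint_vel": joint speeds; "joint_efforts": joint torques, N m; "position": TCP position; "ee_rot": TCP orientation; "contact_force": force on the tool from outside, world axes, zero at the start; "wrist_torque": the same for the moment, N m; "gripper_width": finger opening in mm.
Only numpy, scipy, OpenCV 4.12 (cv2) and the standard library are available. Lean on these libraries where they do the work, as an engineer would, in place of code of your own. Each camera call takes 0.05 s, during which the arm holds its last target.

### The job

Take the white reference tile out of its leaning rest and stand it upright on its short edge in the open slot of the tile holder, centred between the slot's ends, and let go of it. Then take the T-handle key from its block, push it fully into the square socket sunk in the holder's sloping front and turn it clockwise to the stop, so that the jaw holds the tile firmly upright against the fence; finally put the key back upright in its block, seated on its collar. Leave the bottle, the dish and the marker where they are.

Things in the scene. Friction and masses are not known exactly. Their poses are not given: they have to be found in the camera images.
- tile_holder: Fixed bench clamp, 142 x 104 x 52 mm. Origin: on the desk under the slot; z up, x from its sloping front to its fence, y along the slot. Fixed fence: face at x = 8 mm, top at z = 52 mm. Front block: x = -82 to -22 mm, 49 mm high at its back, top sloping 30 degrees down towards -x. The screw is square to this slope: its axis leans 30 degrees from vertical, upper end towards -x.
- slot (a point): Middle of the open slot's floor, at x = 1.75, z = 12 mm in the holder's frame, axes as the holder's. The slot runs 90 mm along y between fence and jaw; it is 12.5 mm wide when the screw reads 0, for the 8 mm tile.
- jaw: Sliding jaw between front block and slot, 15 x 84 x 20 mm, its top 33 mm above the desk. Origin: middle of its underside. The screw drives it along the holder's x: its face is at x = -4.5 mm in the holder's frame when the screw reads 0, and nears the fence by 4.2 mm per rad.
- socket_floor (a point): Bottom of the screw's square socket, on the screw axis. z points out of the socket along the axis; x and y are square to the socket's sides and turn with the screw. Socket 15.8 mm square, 17.5 mm deep, mouth flared to about 21 mm. The screw head is sunk 8 mm in a 28 mm round bore, so the sloping face lies 26 mm from this point along z.
- clamp_screw (a joint): Turn of the clamp screw, rad: 0 = jaw open, grows clockwise looking into the socket, hard stop at 1.31 (75 degrees). Turns stiffly (0.12 N m) and stays where left. The sprung jaw meets the tile near 1.07 and presses it with about 10 N at the stop. The key has about 0.15 rad of play either way in the socket.
- tile_rest: Fixed small easel, 88 x 98 mm, 56 mm high, holding the tile at 35 degrees from vertical, top towards the easel's -x. Origin: on the desk, z up. Two struts, 58 mm apart inside, carry the tile's under face up to 53 mm from its foot; a 14 mm lip stands before its foot.
- tile_center (a point): Centre of the tile: plain white ceramic plate, 8 mm thick (its x), 80 mm wide (its y), 100 mm high (its z, from the foot edge to the free top edge), about 150 g.
- tile_foot (a point): Middle of the tile's lower short edge, 50 mm below its centre; axes as the tile's.
- key_block: Fixed block, 72 x 72 x 50 mm, in which the key stands. Origin: on the desk under its middle, z up.
- block_hole (a point): Middle of the mouth of the block's round through hole, 24 mm wide with a 3 mm chamfer, on top of the block, 50 mm above the desk.
- key_grip (a point): Centre of the hub of the key, a steel T-handle wrench of about 220 g. Hub: 28 mm along the key's x, 16 mm between its flat sides (its y), 36 mm high. z: up the shaft from tip to handle. Cross bar: 10 mm thick, 110 mm long, along x, 7 mm above this point. Shaft 15 mm thick, with a 34 mm collar whose underside, 45 mm above the tip, rests on the block.
- key_tip (a point): End of the key's square drive, 105 mm below key_grip on the shaft axis. Drive 14 mm square, 33 mm long, sides square to the key's x and y, with a 4 mm lead at its end.
- bottle_center (a point): Middle of a small round bottle, 40 mm wide, 85 mm high; leave alone.
- dish_center (a point): Middle of a round flat dish, 58 mm wide, 15 mm high; leave alone.
- marker_center (a point): Middle of a marker pen lying on the desk, 135 mm long; leave alone.
Mind the look-alikes: they are no part of the job. Of the things that look like the part that bears tile_center, the larger one is meant.

How it is judged (in metres and radians):
On the way, in this order (a step that is already met when the one before it is completed fails the run):
1. the tile stands on its short edge in the holder's slot, let go (angle between tile_center's own z axis and vertical below 0.4 rad and z of tile_foot in the frame of slot between -0.004 and 0.006 m and horizontal distance between tile_foot and slot below 0.016 m and contact force between tile and the fingers below 0.1 N), for 0.2 s.
2. the key's square end is fully in the screw's socket (distance between key_tip and socket_floor below 0.008 m and angle between the z axis of key_tip and the z axis of socket_floor, either way round below 0.15 rad and value of joint clamp_screw below 1.1 rad), for 0.1 s.
3. the screw is turned tight with the key in it, and the jaw presses the tile (value of joint clamp_screw above 1.15 rad and contact force between tile and jaw above 2 N and distance between key_tip and socket_floor below 0.01 m), for 0.1 s.
At the end, for the whole second after the job is handed in: Screw past 1.15 rad, jaw pressing the tile (over 2 N); tile within 3.4 degrees of upright and square in the slot, foot within 4 mm of the slot floor and 12 mm of the middle; key in its block within 6 degrees of upright, collar within 4 mm of the block; bystanders not moved 20 mm (value of joint clamp_screw above 1.15 rad and contact force between tile and jaw above 2 N and angle between tile_center's own z axis and vertical below 0.06 rad and z of tile_foot in the frame of slot between -0.003 and 0.004 m and y of tile_foot in the frame of slot between -0.012 and 0.012 m and angle between the x axis of tile_center and the x axis of tile_holder, either way round below 0.06 rad and horizontal distance between key_grip and block_hole below 0.012 m and angle between key_grip's own z axis and vertical below 0.1 rad and z of key_grip in the frame of block_hole between 0.055 and 0.064 m); the robot touches nothing.
It fails at once if the bottle was moved by more than 20 mm or tipped (distance of bottle_center from where it was at the start of the episode above 0.02 m or angle between bottle_center's own z axis and vertical above 0.5 rad).
It fails at once if the dish was moved by more than 20 mm (distance of dish_center from where it was at the start of the episode above 0.02 m).
It fails at once if the marker was moved by more than 20 mm (distance of marker_center from where it was at the start of the episode above 0.02 m).
It fails at once if the tile fell over (angle between tile_center's own z axis and vertical above 1.1 rad).
It also fails if it takes over 67 s, if anything falls off the work surface, if the arm or the gripper's body presses on something with over 40 N, if the wrist force passes 120 N, or if a joint passes its speed limit or range.

## Working session

There is one attempt and no reset: what is moved stays moved. The work goes in short steps, Python scripts to look and compute and a tool call to move; the robot and the scene stay as the last step left them, time stands still between calls to the robot, and variables do not carry over. Pictures are saved under pics/ and viewed, and the job is handed in when it is done.

Besides the shell and the picture viewer there is one more tool, called after "Emit:" as name([rows], argument=value, ...), one row to a line, values as JSON. send_rows: Moves the arm, as the interface text tells. Its arguments: {"type":"object","properties":{"translation":{"type":"array","items":{"type":"array","items":{"type":"number"}}},"yaw":{"type":"array","items":{"type":"number"}},"fingers":{"type":"array","items":{"type":"number"}}},"required":["translation","yaw","fingers"]}

```bash
ls; mkdir -p pics; python3 - <<'E'
from bench import *
import cv2
print(read_state())
for n in("side","top"):
    im=get_image(n); cv2.imwrite(f"pics/{n}0.png",im); print(n,camera_params(n))
E
```

```text
pics
{'clock': 0.0, 'joints': array([-9.04382680e-01,  3.85535753e-01,  6.61304791e-03, -4.87316113e-04,
       -1.19402267e+00, -2.58596469e-01]), 'joint_vel': array([ 0.00232512,  0.00017456, -0.00072496,  0.00019058, -0.00116777,
        0.00025217]), 'joint_efforts': array([ 9.89350929e-05, -3.92294669e+01,  1.88401634e+01,  4.18608695e+00,
       -4.65695135e-03, -9.37217322e-06]), 'position': array([ 247.63102951, -573.14937337,  209.03094217]), 'ee_rot': array([-2.02410330e-01,  9.79300185e-01,  1.06268101e-03, -2.76766269e-04]), 'contact_force': array([-0.18638306, -0.29569474, -0.45917753]), 'wrist_torque': array([ 0.01485066,  0.03563432, -0.03869383]), 'gripper_width': 85.26177190636051}
side {'mtx': array([[351.03581181,   0.        , 258.82039057],
       [  0.        , 351.03581181, 195.02099291],
       [  0.        ,   0.        ,   1.        ]]), 'rvec': array([ 0.16567785, -2.5665587 ,  1.65973298]), 'tvec': array([ 554.8613976 ,  113.22261787, 1130.19833156])}
top {'mtx': array([[490.67312056,   0.        , 251.70273905],
       [  0.        , 490.67312056, 189.90156489],
       [  0.        ,   0.        ,   1.        ]]), 'rvec': array([ 2.15977213, -2.12748004,  0.16048273]), 'tvec': array([  20.24213376,  564.8958706 , 1572.89404003])}
```

```bash
python3 - <<'E'
import cv2
t=cv2.imread("pics/top0.png");s=cv2.imread("pics/side0.png")
a=t[180:255,240:410];cv2.imwrite("pics/t1.png",cv2.resize(a,None,fx=4.7,fy=4.7,interpolation=cv2.INTER_CUBIC))
a=t[180:255,110:280];cv2.imwrite("pics/t2.png",cv2.resize(a,None,fx=4.7,fy=4.7,interpolation=cv2.INTER_CUBIC))
a=s[155:275,205:320];cv2.imwrite("pics/s1.png",cv2.resize(a,None,fx=5,fy=5,interpolation=cv2.INTER_CUBIC))
E
cat > h.py <<'E'
import numpy as np,cv2
from bench import *
def cam(n):
    c=camera_params(n);return c['mtx'],np.array(c['rvec'],float),np.array(c['tvec'],float)
def proj(n,P):
    K,r,t=cam(n);return cv2.projectPoints(np.array(P,float).reshape(-1,1,3),r,t,K,None)[0][:,0]
def ray(n,uv,z):
    K,r,t=cam(n);R=cv2.Rodrigues(r)[0];d=R.T@np.linalg.inv(K)@np.array([uv[0],uv[1],1.]);c=-R.T@t
    return c+d*(z-c[2])/d[2]
def avg(n,k):
    return np.mean([get_image(n).astype(float) for _ in range(k)],0)
def crop(img,u0,v0,w,h,f,name,grid=10):
    a=cv2.resize(np.clip(img[v0:v0+h,u0:u0+w],0,255).astype(np.uint8),None,fx=f,fy=f,interpolation=cv2.INTER_CUBIC)
    a=cv2.convertScaleAbs(a,alpha=1.25)
    for u in range((u0+grid-1)//grid*grid,u0+w,grid):
        x=int((u-u0+.5)*f);cv2.line(a,(x,0),(x,6),(0,0,255),1);cv2.putText(a,str(u),(x-10,17),0,.35,(0,0,255),1)
    for v in range((v0+grid-1)//grid*grid,v0+h,grid):
        y=int((v-v0+.5)*f);cv2.line(a,(0,y),(6,y),(0,0,255),1);cv2.putText(a,str(v),(8,y+4),0,.35,(0,0,255),1)
    cv2.imwrite(name,a)
E
python3 - <<'E'
from h import *
t=avg("top",8);s=avg("side",8);np.save("t0.npy",t);np.save("s0.npy",s)
crop(t,243,195,60,55,12,"pics/a1.png");crop(t,315,195,60,50,12,"pics/a2.png");crop(t,165,190,55,45,13,"pics/a3.png")
crop(s,265,160,50,75,8,"pics/b1.png");crop(s,250,205,50,70,8,"pics/b2.png")
for n in("top","side"):
    K,r,tt=cam(n);print(n,-cv2.Rodrigues(r)[0].T@tt)
E
```

```text
top [ 323.94380157   26.83316254 1639.46733563]
side [ 412.55135235 1049.52225653  571.26457542]
```

```bash
cat > fit.py <<'E'
from h import *
from scipy.optimize import least_squares
def Rz(a):return np.array([[np.cos(a),-np.sin(a),0],[np.sin(a),np.cos(a),0],[0,0,1]])
def res(p,obs,model):
    M=model(p);R=[]
    for n,k,uv in obs:
        R.append((proj(n,M[k])[0]-uv))
    return np.array(R).ravel()
def run(p0,obs,model,names):
    r=least_squares(res,p0,args=(obs,model),loss='soft_l1',f_scale=.7)
    J=r.jac;cov=np.linalg.inv(J.T@J)*0.4**2
    print(dict(zip(names,np.round(r.x,3))),'sd',np.round(np.sqrt(np.diag(cov)),2))
    for (n,k,uv),e in zip(obs,r.fun.reshape(-1,2)):print('  ',n,k,np.round(e,1))
    return r.x
if __name__=="__main__":
    def holder(p):
        x,y,a,xa,wb,wf,xb=p[:7];R=Rz(a);T=np.array([x,y,0])
        L={}
        for s,sy in(('l',1),('r',-1)):
            L['bf'+s]=[xa,52*sy,12];L['bb'+s]=[xa+142,52*sy,12]
            L['kb'+s]=[-22,wb*sy,49];L['kf'+s]=[-82,wb*sy,14.4]
            L['ff'+s]=[8,wf*sy,52];L['Bf'+s]=[xa,52*sy,0]
        L['bore']=[xb,0,49-(-22-xb)*np.tan(np.pi/6)]
        return {k:T+R@np.array(v,float) for k,v in L.items()}
    g=ray("top",(280,219),20);print(g)
    obs=[("top","bfl",(248,213.7)),("top","bbl",(288.2,201.7)),("top","bbr",(296.8,231)),("top","bfr",(256.5,243.3)),
    ("top","kbl",(269.8,208.3)),("top","kbr",(277.5,235.3)),("top","kfl",(253,213)),("top","kfr",(260.3,240)),
    ("top","ffl",(279.5,205)),("top","ffr",(287.2,232)),("top","bore",(265.2,224.3)),
    ("side","ffl",(274,200.5)),("side","ffr",(298,198.7)),("side","kbl",(276.5,205)),("side","kbr",(301,203.5)),
    ("side","kfl",(281,222.3)),("side","kfr",(305.5,217.5)),("side","bore",(290.5,211)),("side","Bfl",(280.5,226.5)),("side","Bfr",(308,223.5))]
    run([g[0],g[1],-1.3,-97,48,45,-52],obs,holder,"x y a xa wb wf xb".split())
    run([g[0],g[1],-1.3+0,-97,48,45,-52],obs[:11],holder,"x y a xa wb wf xb".split())
E
python3 fit.py
```

```text
[471.95904522 -66.29059088  20.        ]
{'x': np.float64(468.527), 'y': np.float64(-66.058), 'a': np.float64(-1.264), 'xa': np.float64(-95.794), 'wb': np.float64(44.084), 'wf': np.float64(44.872), 'xb': np.float64(-50.571)} sd [0.43 0.63 0.01 1.01 0.62 0.82 1.11]
   top bfl [-0.3 -0.1]
   top bbl [ 0.2 -0.3]
   top bbr [1.  0.2]
   top bfr [0.2 0.3]
   top kbl [ 0.2 -0. ]
   top kbr [ 0.5 -1.1]
   top kfl [-0.7  1.6]
   top kfr [-0.3  0.1]
   top ffl [-0.7  0.3]
   top ffr [-0.2 -0.3]
   top bore [ 0.2 -0.2]
   side ffl [ 0.1 -0.6]
   side ffr [ 0.9 -0.8]
   side kbl [-0.3 -0.7]
   side kbr [ 0.  -1.2]
   side kfl [-1.1 -0.8]
   side kfr [0.1 1.6]
   side bore [0.1 0.3]
   side Bfl [-2.  1.]
   side Bfr [0.9 1.1]
{'x': np.float64(468.53), 'y': np.float64(-66.919), 'a': np.float64(-1.277), 'xa': np.float64(-97.357), 'wb': np.float64(45.902), 'wf': np.float64(45.533), 'xb': np.float64(-52.172)} sd [0.53 0.64 0.01 1.04 0.96 0.93 1.44]
   top bfl [-0.4 -0.4]
   top bbl [ 0.2 -0. ]
   top bbr [0.6 0.6]
   top bfr [-0.3  0.2]
   top kbl [ 0.4 -0.7]
   top kbr [ 0.7 -0.6]
   top kfl [-0.5  0.7]
   top kfr [-0.1  0.4]
   top ffl [-0.3  0.1]
   top ffr [-0.1  0. ]
   top bore [-0.1 -0.2]
```

```bash
cat > fit2.py <<'E'
from fit import *
c,s=np.cos(np.radians(35)),np.sin(np.radians(35))
def tile(p):
    x,y,z,a=p;R=Rz(a);T=np.array([x,y,z]) # foot middle
    X=np.array([c,0,s]);Z=np.array([-s,0,c]);Y=np.array([0,1,0.])
    L={}
    for n,sy in(('l',1),('r',-1)):
        for m,h in(('t',100),('b',0)):
            for f,d in(('o',4),('u',-4)):
                L[m+n+f]=T+R@(X*d+Z*h+Y*40*sy)
    return L
if __name__=="__main__":
    g=ray("top",(335,214),10);print(g)
    # easel x points to world ~ +y with ; left(y+) side?
    obs=[("top","tro",(358.3,210.6)),("top","tlo",(346.8,233)),("top","bro",(340.8,203.8)),("top","blo",(329.5,226.5)),
    ("side","tro",(285.3,164.6)),("side","tlo",(301.5,168)),("side","bro",(279.3,184)),("side","blo",(294.8,189))]
    p=run([g[0],g[1],10,1.1],obs,tile,"x y z a".split())
    # base corners of the easel px -> z=0
    for uv in((334.5,200),(321,225.5),(343.5,238)):print(ray("top",uv,0).round(1))
    # key block top corners z=50
    print('block')
    for uv in((180.6,200.5),(203,200.5),(203,222.5),(180.6,222.5)):print(ray("top",uv,50).round(1))
    print('bottle',ray("top",(193,165),60))
E
python3 fit2.py
```

```text
[ 492.34915262 -250.13494726   10.        ]
{'x': np.float64(484.37), 'y': np.float64(-247.216), 'z': np.float64(18.534), 'a': np.float64(1.068)} sd [0.94 2.56 3.42 0.02]
   top tro [1.9 0.4]
   top tlo [1.5 0.2]
   top bro [-1.3  1.3]
   top blo [-1.4 -0.4]
   side tro [-0.2 -1.8]
   side tlo [ 0.6 -1.4]
   side bro [-2.3  1.8]
   side blo [-0.9  1.3]
[ 540.7 -250.6    0. ]
[ 454.1 -204.6    0. ]
[ 413.5 -279.3    0. ]
block
[524.9 260.3  50. ]
[526.  187.2  50. ]
[454.1 185.1  50. ]
[453.  257.7  50. ]
bottle [641.5324183  222.48562926  60.        ]
```

```bash
python3 - <<'E'
from fit2 import *
g=ray("top",(335,214),10)
obs=[("top","tro",(358.3,210.6)),("top","tlo",(346.8,233)),("side","tro",(285.3,164.6)),("side","tlo",(301.5,168))]
p=run([g[0],g[1],10,1.1],obs,tile,"x y z a".split())
M=tile(p)
for k in M: print(k,M[k].round(1),proj("top",M[k])[0].round(1),proj("side",M[k])[0].round(1))
t=np.load("t0.npy");s=np.load("s0.npy")
for n,im in(("top",t),("side",s)):
    for k in("tro tlo blo bro tru tlu blu bru".split()): pass
    f=10;u0,v0,w,h=(315,195,60,50) if n=="top" else (265,155,50,55)
    a=cv2.resize(np.clip(im[v0:v0+h,u0:u0+w],0,255).astype(np.uint8),None,fx=f,fy=f,interpolation=cv2.INTER_CUBIC)
    q=lambda P:tuple(int(v) for v in ((proj(n,P)[0]-[u0,v0]+.5)*f))
    for fc,col in(("o",(0,0,255)),("u",(255,0,0))):
        cv2.polylines(a,[np.array([q(M[k+fc]) for k in("tr","tl","bl","br")])],True,col,1)
    cv2.imwrite(f"pics/ov_{n}.png",a)
E
```

```text
{'x': np.float64(484.922), 'y': np.float64(-242.652), 'z': np.float64(13.387), 'a': np.float64(1.079)} sd [1.23 1.14 1.4  0.02]
   top tro [0.1 0.2]
   top tlo [-0.1 -0. ]
   side tro [-0.6 -0.2]
   side tlo [0.3 0.2]
tlo [ 424.1 -271.4   97.6] [346.7 233. ] [301.8 168.2]
tlu [ 421.  -277.2   93. ] [348.3 234.1] [302.6 168.8]
blo [ 451.2 -220.9   15.7] [326.6 226.1] [293.7 191.9]
blu [ 448.1 -226.7   11.1] [328.1 227.1] [294.5 192.4]
tro [ 494.6 -309.2   97.6] [358.4 210.8] [284.7 164.4]
tru [ 491.5 -315.    93. ] [359.9 211.9] [285.5 165. ]
bro [ 521.7 -258.7   15.7] [337.8 205.1] [276.7 187.4]
bru [ 518.6 -264.4   11.1] [339.3 206.2] [277.6 187.9]
```

```bash
cat > plan.py <<'E'
from h import *
from scipy.spatial.transform import Rotation as Ro
def plan(x,y,z,jaw_deg):
    """target TCP world mm, jaw axis world heading deg"""
    s=read_state();R=Ro.from_quat(s['ee_rot']).as_matrix();p=s['position']
    d=R.T@(np.array([x,y,z])-p)
    cur=np.degrees(np.arctan2(R[1,1],R[0,1]))
    dy=(jaw_deg-cur+90)%180-90
    print('clk %.2f'%s['clock'],'pos',p.round(1),'jaw',round(cur,1),'J',s['joints'].round(2),'w',round(s['gripper_width'],1),'F',s['contact_force'].round(1))
    print('translation mm',d.round(1),'yaw',round(-dy,1))
    return d
E
python3 - <<'E'
from plan import *
for z in(100,200,300,400,500):print(z,ray("top",(352,193),z).round(0),ray("top",(305,88),z).round(0))
# triangulate monitor corner: side image candidates
plan(464.5,-281,150,61.6)
E
```

```text
100 [ 551. -289.  100.] [ 896. -141.  100.]
200 [ 536. -269.  200.] [ 859. -130.  200.]
300 [ 521. -248.  300.] [ 822. -119.  300.]
400 [ 507. -228.  400.] [ 785. -108.  400.]
500 [ 492. -207.  500.] [747. -97. 500.]
clk 0.90 pos [ 247.9 -573.7  210.1] jaw 113.4 J [-0.9   0.38  0.01 -0.   -1.19 -0.26] w 85.2 F [ 0.2  0.5 -0.6]
translation mm [-314.9  182.8   60.1] yaw 51.8
```

```bash
python3 - <<'E'
from h import *
for z in range(50,600,50):
    P=ray("top",(352,193),z);Q=ray("top",(400,150),z);print(z,P.round(0),proj("side",P)[0].round(0),proj("side",Q)[0].round(0))
E
```

```text
50 [ 558. -300.   50.] [269. 176.] [241. 162.]
100 [ 551. -289.  100.] [270. 165.] [243. 152.]
150 [ 543. -279.  150.] [272. 154.] [244. 143.]
200 [ 536. -269.  200.] [274. 142.] [246. 132.]
250 [ 529. -259.  250.] [276. 130.] [248. 121.]
300 [ 521. -248.  300.] [277. 118.] [250. 110.]
350 [ 514. -238.  350.] [279. 104.] [252.  98.]
400 [ 507. -228.  400.] [282.  90.] [255.  86.]
450 [ 499. -218.  450.] [284.  76.] [257.  73.]
500 [ 492. -207.  500.] [286.  60.] [259.  59.]
550 [ 484. -197.  550.] [288.  44.] [262.  44.]
```

Emit:
send_rows([
  [-0.04,0.023,0],
  [-0.08,0.046,0],
  [-0.12,0.07,0],
  [-0.16,0.093,0],
  [-0.2,0.116,0],
  [-0.24,0.14,0],
  [-0.28,0.163,0.01],
  [-0.315,0.183,0.02],
  [-0.315,0.183,0.03],
  [-0.315,0.183,0.04],
  [-0.315,0.183,0.05],
  [-0.315,0.183,0.05],
], yaw=[6.5,13,19.5,26,32.5,39,45.5,51.8,51.8,51.8,51.8,51.8], fingers=[0,0,0,0,0,0,0,0,0,0,0,0])

```text
clock: 2.1
position: [462.8, -281.2, 158.4]
ee_rot: [0.246, 0.969, 0.0, -0.002]
contact_force: [-0.4, -0.5, -0.6]
gripper_width: 85.5
```

```bash
python3 - <<'E'
from plan import *
plan(464.5,-281,72,61.6)
t=avg("top",3);s=avg("side",3)
crop(t,290,170,90,75,8,"pics/c1.png");crop(s,250,130,80,75,8,"pics/c2.png")
E
```

```text
clk 2.10 pos [ 462.8 -281.2  158.4] jaw 61.5 J [-0.25  0.29 -0.27 -0.   -1.01 -1.82] w 85.5 F [-0.4 -0.5 -0.6]
translation mm [-1.7  1.1 86.4] yaw -0.1
```

```bash
python3 - <<'E'
from h import *
for o in(-43,-57,43,57):
    print(o,proj("side",[462.8+o*.476,-281.2+o*.879,171])[0].round(1))
E
```

```text
-43 [298.3 146.7]
-57 [300.  145.9]
43 [286.9 152. ]
57 [284.9 152.9]
```

Emit:
send_rows([
  [-0.001,0.001,0.03],
  [-0.0017,0.001,0.06],
  [-0.0017,0.001,0.075],
  [-0.0017,0.001,0.075],
], yaw=[0,0,0,0], fingers=[0,0,0,0])

```text
clock: 2.8
position: [465.0, -281.0, 83.7]
ee_rot: [0.246, 0.969, 0.0, -0.002]
contact_force: [-0.1, 0.9, -0.1]
gripper_width: 85.3
```

```bash
python3 - <<'E'
from plan import *
plan(464.5,-281,72,61.6)
s=avg("side",4)
crop(s,250,130,80,75,9,"pics/c3.png")
p=read_state()['position']
for o in(-43,-57,43,57):
    print(o,proj("side",[p[0]+o*.476,p[1]+o*.879,p[2]+13])[0].round(1))
E
```

```text
clk 2.80 pos [ 465.  -281.    83.7] jaw 61.5 J [-0.25  0.38 -0.36 -0.   -0.84 -1.82] w 85.3 F [-0.1  0.9 -0.1]
translation mm [ 0.4 -0.3 11.7] yaw -0.1
-43 [296.4 163.4]
-57 [298.2 162.5]
43 [285.2 169.3]
57 [283.3 170.3]
```

Emit:
send_rows([
  [0,-0.003,0.004],
  [0,-0.005,0.008],
  [0,-0.007,0.012],
  [0,-0.007,0.012],
  [0,-0.007,0.012],
], yaw=[0,0,0,0,0], fingers=[70,70,70,70,70])

```text
clock: 3.5
position: [464.2, -288.0, 75.0]
ee_rot: [0.246, 0.969, -0.0, 0.002]
contact_force: [0.2, 1.3, 0.1]
gripper_width: 62.3
```

```bash
python3 - <<'E'
from plan import *
plan(464.5,-281,72,61.6)
s=avg("side",4)
crop(s,250,130,80,75,9,"pics/c4.png")
E
```

```text
clk 3.50 pos [ 464.2 -288.    75. ] jaw 61.5 J [-0.26  0.39 -0.37  0.   -0.81 -1.81] w 62.3 F [0.2 1.3 0.1]
translation mm [3.1 6.3 3. ] yaw -0.1
```

```bash
python3 - <<'E'
from h import *
p=np.array([464.2,-288.0,75])
for o in(31,45,-31,-45):
  print(o,[ (z,proj("side",[p[0]+o*.477,p[1]+o*.879,z])[0].round(1).tolist()) for z in (75,85,95,105,115)])
E
```

```text
31 [(75, [287.6, 173.9]), (85, [287.7, 171.6]), (95, [287.8, 169.2]), (105, [287.8, 166.8]), (115, [287.9, 164.4])]
45 [(75, [285.8, 175.0]), (85, [285.8, 172.6]), (95, [285.9, 170.2]), (105, [285.9, 167.8]), (115, [286.0, 165.4])]
-31 [(75, [295.7, 169.5]), (85, [295.7, 167.2]), (95, [295.8, 164.9]), (105, [295.9, 162.6]), (115, [296.0, 160.3])]
-45 [(75, [297.4, 168.6]), (85, [297.5, 166.3]), (95, [297.6, 164.0]), (105, [297.7, 161.7]), (115, [297.7, 159.4])]
```

Emit:
send_rows([
  [0,0,0.008],
  [0,0,0.016],
  [0,0,0.024],
  [0,0,0.024],
], yaw=[0,0,0,0], fingers=[70,70,70,70])

```text
clock: 4.1
position: [463.4, -287.6, 49.5]
ee_rot: [0.246, 0.969, -0.0, 0.0]
contact_force: [-0.7, -0.0, 1.0]
gripper_width: 61.8
```

```bash
python3 - <<'E'
from plan import *
plan(464.5,-281,72,61.6)
s=avg("side",4)
crop(s,250,130,80,75,9,"pics/c5.png")
E
```

```text
clk 4.10 pos [ 463.4 -287.6   49.5] jaw 61.5 J [-0.26  0.42 -0.39  0.   -0.75 -1.81] w 61.8 F [-0.7 -0.   1. ]
translation mm [  2.1   6.3 -22.5] yaw -0.1
```

Emit:
send_rows([
  [0,0.008,0],
  [0,0.016,0],
  [0,0.024,0],
  [0,0.032,0],
  [0,0.038,0],
  [0,0.043,0],
  [0,0.047,0],
  [0,0.05,0],
  [0,0.05,0],
  [0,0.05,0],
], yaw=[0,0,0,0,0,0,0,0,0,0], fingers=[85,100,115,130,145,160,175,185,195,195])

```text
clock: 5.3
position: [486.6, -249.3, 55.1]
ee_rot: [0.246, 0.969, -0.004, 0.002]
contact_force: [-10.5, -20.5, 12.0]
gripper_width: 20.7
```

```bash
python3 - <<'E'
from plan import *
plan(485,-243,50,61.6)
s=avg("side",4)
crop(s,250,130,80,75,9,"pics/c6.png")
E
```

```text
clk 5.30 pos [ 486.6 -249.3   55.1] jaw 61.6 J [-0.17  0.42 -0.39  0.01 -0.76 -1.9 ] w 20.7 F [-10.5 -20.5  12. ]
translation mm [4.5 4.8 5. ] yaw -0.0
```

Emit:
send_rows([
  [0,0,0],
  [0,0,0],
  [0,0,0],
  [0,0,0],
  [0,0,0],
], yaw=[0,0,0,0,0], fingers=[205,215,225,240,255])

```text
clock: 6.0
position: [485.0, -251.3, 55.9]
ee_rot: [0.246, 0.969, -0.005, 0.001]
contact_force: [-7.1, -14.9, 6.4]
gripper_width: 7.6
```

```bash
python3 - <<'E'
from plan import *
plan(485,-243,50,61.6)
s=avg("side",4)
crop(s,250,130,80,75,9,"pics/c7.png")
E
```

```text
clk 6.00 pos [ 485.  -251.3   55.9] jaw 61.5 J [-0.17  0.41 -0.39  0.02 -0.76 -1.9 ] w 7.6 F [ -7.1 -14.9   6.4]
translation mm [4.  7.3 5.9] yaw -0.1
```

Emit:
send_rows([
  [0,-0.001,-0.005],
  [0,-0.001,-0.015],
  [0,-0.001,-0.03],
  [0,-0.001,-0.05],
  [0,-0.001,-0.07],
  [0,-0.001,-0.09],
  [0,-0.001,-0.1],
  [0,-0.001,-0.1],
], yaw=[0,0,0,0,0,0,0,0], fingers=[255,255,255,255,255,255,255,255])

```text
clock: 7.0
position: [486.0, -250.6, 157.6]
ee_rot: [0.246, 0.969, -0.005, 0.003]
contact_force: [-0.0, 1.2, -0.1]
gripper_width: 0.3
```

```bash
python3 - <<'E'
from plan import *
plan(468.5,-66.5,160,-72.8)
s=avg("side",4);t=avg("top",3)
crop(s,250,110,80,75,9,"pics/c8.png");crop(t,290,170,90,75,8,"pics/c9.png")
E
```

```text
clk 7.00 pos [ 486.  -250.6  157.6] jaw 61.6 J [-0.17  0.29 -0.27  0.01 -1.   -1.9 ] w 0.3 F [-0.   1.2 -0.1]
translation mm [103.1 153.5  -4.5] yaw -45.6
```

```bash
python3 - <<'E'
from h import *
for z in (157,165,175,185,195):print(z,proj("side",[486,-250.6,z])[0],proj("side",[489,-243,z])[0])
s=avg("side",4)
crop(s,260,155,60,50,12,"pics/d1.png")
E
```

```text
157 [286.18959248 154.87131343] [285.28078718 155.44745397]
165 [286.23741695 152.87677245] [285.32662607 153.44468869]
175 [286.29752501 150.36993925] [285.38424008 150.92745239]
185 [286.35800002 147.84780192] [285.44220752 148.39477381]
195 [286.41884536 145.31021989] [285.50053166 145.84651041]
```

```bash
python3 - <<'E'
from plan import *
plan(463.4,-287.6,47,61.5)
E
```

```text
clk 7.55 pos [ 484.6 -250.9  155.7] jaw 61.5 J [-0.17  0.3  -0.28  0.01 -1.   -1.9 ] w -0.1 F [ 0.3 -0.6  0.5]
translation mm [  1.5 -41.2 109.1] yaw 0.0
```

Emit:
send_rows([
  [0,-0.02,0.01],
  [0.0015,-0.042,0.02],
  [0.0015,-0.042,0.03],
  [0.0015,-0.042,0.06],
  [0.0015,-0.042,0.09],
  [0.0015,-0.042,0.108],
  [0.0015,-0.042,0.108],
], yaw=[0,0,0,0,0,0,0], fingers=[70,70,70,70,70,70,70])

```text
clock: 8.25
position: [461.2, -287.3, 45.3]
ee_rot: [0.246, 0.969, -0.005, -0.003]
contact_force: [0.3, 0.5, 0.2]
gripper_width: 62.3
```

Emit:
send_rows([
  [0,0.008,0],
  [0,0.016,0],
  [0,0.022,0],
  [0,0.028,-0.001],
  [0,0.033,-0.002],
  [0,0.037,-0.004],
  [0,0.04,-0.005],
  [0,0.042,-0.006],
  [0,0.042,-0.006],
  [0,0.042,-0.006],
  [0,0.042,-0.006],
  [0,0.042,-0.006],
], yaw=[0,0,0,0,0,0,0,0,0,0,0,0], fingers=[90,110,130,145,160,175,190,205,220,255,255,255])

```text
clock: 9.45
position: [481.0, -253.0, 55.8]
ee_rot: [0.246, 0.969, -0.006, -0.001]
contact_force: [-11.2, -8.1, 21.3]
gripper_width: 9.4
```

```bash
python3 - <<'E'
from plan import *
plan(485,-243,50,61.6)
s=avg("side",3)
crop(s,250,130,80,75,9,"pics/d2.png")
E
```

```text
clk 9.45 pos [ 481.  -253.    55.8] jaw 61.5 J [-0.18  0.41 -0.4   0.02 -0.76 -1.9 ] w 9.4 F [-11.2  -8.1  21.3]
translation mm [ 1.3 10.7  5.7] yaw -0.1
```

Emit:
send_rows([
  [0,0,-0.001],
  [0,0,-0.004],
  [0,0.001,-0.008],
  [0,0.002,-0.012],
  [0,0.002,-0.012],
  [0,0.002,-0.012],
  [0,0.002,-0.012],
  [0,0.002,-0.012],
], yaw=[0,0,0,0,0,0,0,0], fingers=[215,215,215,215,255,255,255,255])

```text
clock: 10.4
position: [476.7, -251.5, 66.3]
ee_rot: [0.248, 0.969, -0.007, -0.006]
contact_force: [-8.3, -10.6, -4.4]
gripper_width: 8.1
```

```bash
python3 - <<'E'
from plan import *
plan(485,-243,50,61.6)
s=avg("side",3)
crop(s,250,130,80,75,9,"pics/d3.png")
E
```

```text
clk 10.40 pos [ 476.7 -251.5   66.3] jaw 61.3 J [-0.18  0.4  -0.39  0.02 -0.8  -1.91] w 8.1 F [ -8.3 -10.6  -4.4]
translation mm [-3.3 11.7 16.1] yaw -0.3
```

Emit:
send_rows([
  [0,-0.002,0],
  [0,-0.003,-0.003],
  [0,-0.003,-0.007],
  [0,-0.003,-0.011],
  [0,-0.003,-0.015],
], yaw=[0,0,0,0,0], fingers=[255,255,255,255,255])

```text
clock: 11.05
position: [472.7, -251.3, 71.4]
ee_rot: [0.25, 0.968, -0.004, -0.011]
contact_force: [7.7, -9.3, -39.2]
gripper_width: 8.3
```

```bash
python3 - <<'E'
from plan import *
plan(485,-243,50,61.6)
s=avg("side",2)
crop(s,250,130,80,75,9,"pics/d4.png")
E
```

```text
clk 11.05 pos [ 472.7 -251.3   71.4] jaw 61.0 J [-0.18  0.39 -0.38  0.01 -0.82 -1.9 ] w 8.3 F [  7.7  -9.3 -39.2]
translation mm [-7.1 13.5 21.1] yaw -0.6
```

Emit:
send_rows([
  [0,0,0],
  [0,-0.006,0],
  [0,-0.014,0],
  [0,-0.022,0],
  [0,-0.03,0],
  [0,-0.036,-0.005],
  [0,-0.036,-0.03],
  [0,-0.036,-0.06],
  [0,-0.036,-0.09],
  [0,-0.036,-0.09],
], yaw=[0,0,0,0,0,0,0,0,0,0], fingers=[220,205,180,155,130,70,70,0,0,0])

```text
clock: 12.15
position: [460.1, -284.0, 167.8]
ee_rot: [0.25, 0.968, -0.005, -0.005]
contact_force: [-0.6, -0.3, -0.0]
gripper_width: 85.4
```

```bash
python3 - <<'E'
from plan import *
plan(485,-243,50,61.6)
s=avg("side",4);np.save("s1.npy",s);t=avg("top",2);np.save("t1.npy",t)
crop(s,255,120,65,75,9,"pics/d5.png");crop(t,300,180,80,65,9,"pics/d6.png")
E
```

```text
clk 12.15 pos [ 460.1 -284.   167.8] jaw 61.1 J [-0.25  0.28 -0.26  0.01 -1.04 -1.84] w 85.4 F [-0.6 -0.3 -0. ]
translation mm [ -2.8  49.4 117.2] yaw -0.5
```

```bash
cat > edge.py <<'E'
from fit2 import *
from scipy.ndimage import map_coordinates
def face(p,face='o'):
    M=tile(p);return {k:M[k+face] for k in("tr","tl","bl","br")}
def meas(img,n,p,A,B,lo,hi,rng=3.0):
    # A->B 3D edge, sample fractions
    out=[]
    for f in np.linspace(lo,hi,12):
        P=A+(B-A)*f;q=proj(n,P)[0];q2=proj(n,A+(B-A)*(f+.01))[0];d=(q2-q)/np.linalg.norm(q2-q);nn=np.array([-d[1],d[0]])
        ss=np.arange(-rng,rng+.01,.1);pts=q+ss[:,None]*nn
        prof=np.array([map_coordinates(img[:,:,c],[pts[:,1],pts[:,0]],order=3) for c in range(3)])
        g=np.linalg.norm(np.gradient(prof,axis=1),axis=0);g=g*(g>.6*g.max());out.append((P,nn,q,(g*ss).sum()/g.sum(),g.max()))
    return out
def go(t,s,p,use,verbose=1):
    p=np.array(p,float)
    for it in range(6):
        F=face(p);E=[]
        for n,a,b,lo,hi in use:
            img=t if n=="top" else s
            for P,nn,q,off,gm in meas(img,n,p,F[a],F[b],lo,hi):E.append((n,a,b,P,nn,q,off,gm,(lo,hi)))
        # fit p s.t. edge offsets match : linearise numerically
        r0=np.array([e[6] for e in E]);J=np.zeros((len(E),4))
        for j in range(4):
            dp=p.copy();h=[1,1,1,.01][j];dp[j]+=h;G=face(dp);i=0
            for n,a,b,lo,hi in use:
                for f in np.linspace(lo,hi,12):
                    e=E[i];q=proj(n,G[a]+(G[b]-G[a])*f)[0];J[i,j]=(q-e[5])@e[4]/h;i+=1
        w=1/np.maximum(.5,abs(r0-np.median(r0)));dx=np.linalg.lstsq(J*w[:,None],r0*w,rcond=None)[0];p+=dx*.7
    print('p',p.round(3),'rms',np.std(r0).round(2))
    i=0
    for u in use:
        print(u,np.round(r0[i:i+12],1),int(np.mean([e[7] for e in E[i:i+12]])));i+=12
    return p
if __name__=="__main__":
    t=np.load("t0.npy");s=np.load("s0.npy")
    go(t,s,[484.9,-242.6,13.4,1.075],[("top","tr","br",.05,.45),("top","tl","bl",.05,.6),("top","tr","tl",.1,.9),("side","tr","br",.05,.6),("side","tl","bl",.1,.6),("side","tr","tl",.1,.9)])
E
python3 edge.py
```

```text
p [ 484.232 -242.377   12.757    1.102] rms 0.28
('top', 'tr', 'br', 0.05, 0.45) [ 0.2 -0.  -0.1  0.  -0.   0.   0.1  0.1  0.3  0.4  0.3  0.3] 2
('top', 'tl', 'bl', 0.05, 0.6) [-0.9  0.3  0.1  0.   0.   0.1  0.1 -0.1 -0.4 -0.4 -0.6 -0.7] 4
('top', 'tr', 'tl', 0.1, 0.9) [-0.5 -0.1 -0.1 -0.  -0.  -0.1 -0.1  0.   0.1  0.2  0.3  0.4] 2
('side', 'tr', 'br', 0.05, 0.6) [-0.7 -0.5 -0.2  0.1  0.4  0.4  0.2  0.1  0.2  0.1 -0.1 -0.2] 2
('side', 'tl', 'bl', 0.1, 0.6) [ 0.1 -0.   0.1 -0.2  0.   0.7 -0.2 -0.1  0.1 -0.1 -0.4 -0.6] 3
('side', 'tr', 'tl', 0.1, 0.9) [ 0.1 -0.   0.1  0.  -0.1 -0.2 -0.2 -0.1 -0.   0.2  0.1 -0. ] 4
```

```bash
python3 - <<'E'
from edge import *
p=[484.2,-242.4,12.8,1.095];F=face(p)
for nm in("s0","s1"):
    s=np.load(nm+".npy")
    for a,b,lo,hi in(("tr","br",.05,.6),("tl","bl",.1,.6),("tr","tl",.1,.9)):
        m=meas(s,"side",p,F[a],F[b],lo,hi);print(nm,a,b,np.round([x[3] for x in m],1),m[0][1].round(2))
for z in(77,):
    c=-45;print(np.array(p[:2])+c*np.array([np.cos(1.095),np.sin(1.095)]))
from plan import *
plan(463.6,-282.4,160,-27.3)
E
```

```text
s0 tr br [-0.6 -0.4 -0.2  0.1  0.5  0.5  0.3  0.2  0.3  0.2 -0.  -0.2] [-0.95 -0.32]
s0 tl bl [ 0.2  0.   0.2 -0.2  0.   0.7 -0.1 -0.1  0.1 -0.1 -0.4 -0.6] [-0.95 -0.31]
s0 tr tl [ 0.1  0.   0.1  0.  -0.1 -0.2 -0.1 -0.1  0.   0.2  0.1 -0. ] [-0.21  0.98]
s1 tr br [-0.4 -0.3 -0.2 -0.  -0.1 -0.2  0.2  0.1 -0.2 -0.3 -0.1 -0.1] [-0.95 -0.32]
s1 tl bl [-0.6 -0.6 -0.4 -0.3 -0.2 -0.2 -1.7 -1.1 -0.7 -0.9 -1.3 -1.8] [-0.95 -0.31]
s1 tr tl [-0.1 -0.   0.1  0.2  0.9 -1.8  0.3  0.2  0.5 -0.   0.1 -0.1] [-0.21  0.98]
[ 463.58790886 -282.4017712 ]
clk 12.45 pos [ 456.4 -282.4  161.2] jaw 61.0 J [-0.25  0.29 -0.27  0.01 -1.04 -1.84] w 85.6 F [-0.1 -0.4  0. ]
translation mm [-6.4  3.5  1.1] yaw 88.3
```

Emit:
send_rows([
  [-0.003,0.002,0],
  [-0.0055,0.004,0],
  [-0.0055,0.004,0],
  [-0.0055,0.004,0],
  [-0.0055,0.004,0],
  [-0.0055,0.004,0],
  [-0.0055,0.004,0],
  [-0.0055,0.004,0],
  [-0.0055,0.004,0],
  [-0.0055,0.004,0],
  [-0.0055,0.004,0],
  [-0.0055,0.004,0],
], yaw=[-8.3,-16.6,-25,-33.3,-41.7,-50,-58.3,-66.7,-75,-83.3,-91.7,-91.7], fingers=[0,0,0,0,0,0,0,0,0,0,0,0])

```text
clock: 13.65
position: [462.7, -281.4, 160.1]
ee_rot: [-0.52, 0.854, 0.006, -0.012]
contact_force: [-0.4, -0.0, -0.3]
gripper_width: 85.6
```

```bash
python3 - <<'E'
from plan import *
for i in range(4):
    plan(462.5,-281.8,37,-27.3)
    s=get_image("side")
crop(s,255,110,65,85,7,"pics/e1.png")
E
```

```text
clk 13.65 pos [ 462.7 -281.4  160.1] jaw 152.7 J [-0.24  0.3  -0.26  0.01 -1.04 -0.24] w 85.6 F [-0.4 -0.  -0.3]
translation mm [ -1.3  -2.9 123.1] yaw -0.0
clk 13.70 pos [ 462.7 -281.4  160.3] jaw 152.5 J [-0.24  0.3  -0.26  0.01 -1.04 -0.24] w 85.1 F [-0.2 -0.8 -0.6]
translation mm [ -1.3  -2.8 123.2] yaw -0.2
clk 13.75 pos [ 462.8 -281.4  160.4] jaw 152.5 J [-0.24  0.3  -0.26  0.01 -1.04 -0.24] w 85.3 F [ 0.7 -0.6 -0.4]
translation mm [ -1.3  -2.7 123.4] yaw -0.2
clk 13.80 pos [ 462.9 -281.4  160.6] jaw 152.6 J [-0.24  0.3  -0.26  0.01 -1.04 -0.24] w 85.2 F [-0.8 -0.   0.4]
translation mm [ -1.2  -2.6 123.5] yaw -0.1
```

```bash
python3 - <<'E'
from h import *
y=np.array([-.889,.458,0])
for z in(185,193,200):
    P=np.array([462.8,-281.4,z]);print(z,[proj("side",P+o*y)[0].round(1).tolist() for o in(0,42.6,57,-42.6,-57)])
E
```

```text
185 [[292.8, 145.8], [302.5, 147.5], [305.8, 148.1], [283.5, 144.1], [280.4, 143.6]]
193 [[292.9, 143.8], [302.6, 145.5], [305.9, 146.0], [283.5, 142.1], [280.4, 141.6]]
200 [[292.9, 142.0], [302.7, 143.7], [306.0, 144.3], [283.5, 140.4], [280.4, 139.9]]
```

Emit:
send_rows([
  [0,-0.001,0.03],
  [-0.001,-0.001,0.06],
  [-0.001,-0.002,0.085],
  [-0.001,-0.002,0.095],
  [-0.001,-0.003,0.105],
  [-0.001,-0.003,0.105],
], yaw=[0,0,0,0,0,0], fingers=[0,0,0,0,0,0])

```text
clock: 14.45
position: [463.2, -282.2, 55.0]
ee_rot: [-0.519, 0.855, 0.006, -0.012]
contact_force: [-0.1, 0.1, -0.2]
gripper_width: 85.6
```

```bash
python3 - <<'E'
from plan import *
s=avg("side",3)
plan(462.5,-281.8,37,-27.3)
crop(s,255,130,65,65,9,"pics/e2.png")
E
```

```text
clk 14.60 pos [ 464.3 -282.5   56.7] jaw 152.6 J [-0.24  0.42 -0.38  0.01 -0.79 -0.24] w 85.2 F [ 0.8 -0.   0.9]
translation mm [-0.1  1.5 19.8] yaw -0.1
```

Emit:
send_rows([
  [0,0.001,0.004],
  [0,0.0015,0.008],
  [0,0.0015,0.012],
  [0,0.0015,0.012],
], yaw=[0,0,0,0], fingers=[0,0,0,0])

```text
clock: 15.0
position: [462.1, -281.7, 44.2]
ee_rot: [-0.519, 0.854, 0.005, -0.011]
contact_force: [-1.1, -0.4, -1.0]
gripper_width: 85.4
```

Emit:
send_rows([
  [0,0,0.004],
  [0,0,0.008],
  [0,0,0.008],
], yaw=[0,0,0], fingers=[0,0,0])

```text
clock: 15.3
position: [461.9, -281.7, 35.6]
ee_rot: [-0.519, 0.854, 0.005, -0.012]
contact_force: [0.3, -0.4, -0.0]
gripper_width: 85.4
```

```bash
python3 - <<'E'
from plan import *
s=avg("side",3)
plan(462.5,-281.8,37,-27.3)
crop(s,255,130,65,65,9,"pics/e3.png")
E
```

```text
clk 15.45 pos [ 461.9 -281.7   36.1] jaw 152.6 J [-0.24  0.45 -0.4   0.01 -0.75 -0.25] w 85.5 F [-0.2  0.9  0.3]
translation mm [-0.2 -0.5 -0.9] yaw -0.1
```

Emit:
send_rows([
  [0,0,0],
  [0,0,0],
  [0,0,0],
  [0,0,0],
], yaw=[0,0,0,0], fingers=[60,150,255,255])

```text
clock: 15.85
position: [463.2, -282.3, 37.5]
ee_rot: [-0.52, 0.854, 0.004, -0.011]
contact_force: [-0.5, -0.6, 5.5]
gripper_width: 78.4
```

Emit:
send_rows([
  [0.002,0,-0.003],
  [0.005,0,-0.007],
  [0.009,0,-0.013],
  [0.014,0,-0.02],
  [0.019,0,-0.027],
  [0.021,0,-0.03],
  [0.021,0,-0.05],
  [0.021,0,-0.08],
  [0.021,0,-0.11],
  [0.021,0,-0.11],
], yaw=[0,0,0,0,0,0,0,0,0,0], fingers=[255,255,255,255,255,255,255,255,255,255])

```text
clock: 16.85
position: [458.8, -302.0, 152.6]
ee_rot: [-0.52, 0.854, -0.0, -0.008]
contact_force: [0.2, -0.3, -0.9]
gripper_width: 78.7
```

```bash
python3 - <<'E'
from plan import *
s=avg("side",3);t=avg("top",2);np.save("s2.npy",s)
plan(462.5,-281.8,37,-27.3)
crop(s,250,100,70,90,7,"pics/e4.png");crop(t,300,180,80,65,9,"pics/e5.png")
E
```

```text
clk 17.10 pos [ 454.9 -300.1  146.3] jaw 152.6 J [-0.28  0.32 -0.27  0.01 -1.01 -0.2 ] w 78.5 F [ 0.3 -0.5 -3.2]
translation mm [-21.3  -0.6 109. ] yaw -0.1
```

Emit:
send_rows([
  [-0.02,0.01,0],
  [-0.04,0.021,0],
  [-0.06,0.031,0],
  [-0.08,0.042,0],
  [-0.1,0.052,0],
  [-0.12,0.062,0],
  [-0.14,0.073,0],
  [-0.16,0.083,0],
  [-0.18,0.094,0],
  [-0.2,0.104,0],
  [-0.22,0.114,0],
  [-0.24,0.125,0],
], yaw=[8.5,17,25.5,34,42.5,51,59.5,68,76.5,85,93.5,102], fingers=[255,255,255,255,255,255,255,255,255,255,255,255])

```text
clock: 18.3
position: [453.5, -28.8, 144.5]
ee_rot: [0.34, 0.94, -0.006, -0.012]
contact_force: [-0.4, -0.1, -2.0]
gripper_width: 78.4
```

```bash
python3 - <<'E'
from plan import *
plan(454.7,-22.4,146,17.2)
E
```

```text
clk 18.30 pos [453.5 -28.8 144.5] jaw 50.3 J [ 0.29  0.17 -0.47 -0.01 -0.96 -2.55] w 78.4 F [-0.4 -0.1 -2. ]
translation mm [ 3.2  5.6 -1.5] yaw 33.1
```

Emit:
send_rows([
  [0.003,0.005,0],
  [0.003,0.005,0],
  [0.003,0.005,0],
  [0.003,0.005,0.02],
  [0.003,0.005,0.04],
  [0.003,0.005,0.06],
  [0.003,0.005,0.07],
  [0.003,0.005,0.07],
], yaw=[8,16,22,26,26,26,26,26], fingers=[255,255,255,255,255,255,255,255])

```text
clock: 19.1
position: [450.9, -23.7, 72.7]
ee_rot: [0.543, 0.84, -0.011, -0.012]
contact_force: [0.0, 0.1, -1.5]
gripper_width: 78.8
```

```bash
python3 - <<'E'
from plan import *
s=avg("side",3);t=avg("top",2)
plan(454.7,-22.4,67,17.2)
crop(s,250,140,75,90,7,"pics/f1.png");crop(t,230,180,80,65,9,"pics/f2.png")
E
```

```text
clk 19.35 pos [453.2 -23.1  75.3] jaw 24.3 J [ 0.31  0.27 -0.56 -0.01 -0.77 -3.02] w 78.3 F [ 0.3  0.2 -2.4]
translation mm [-0.1  1.9  8.3] yaw 7.1
```

Emit:
send_rows([
  [0,0.001,0.004],
  [0,0.002,0.008],
  [-0.003,0.002,0.008],
  [-0.006,0.001,0.008],
  [-0.008,0.001,0.008],
  [-0.008,0.001,0.008],
], yaw=[0,0,0,0,0,0], fingers=[255,255,255,255,255,255])

```text
clock: 19.95
position: [458.1, -26.5, 69.5]
ee_rot: [0.544, 0.839, -0.005, -0.01]
contact_force: [-7.9, 20.9, 18.5]
gripper_width: 78.4
```

```bash
python3 - <<'E'
from plan import *
plan(454.7,-22.4,67,17.2)
E
```

```text
clk 19.95 pos [458.1 -26.5  69.5] jaw 24.1 J [ 0.29  0.28 -0.56 -0.01 -0.75 -3.  ] w 78.4 F [-7.9 20.9 18.5]
translation mm [ 5.1 -1.4  2.6] yaw 6.9
```

```bash
python3 - <<'E'
from edge import *
# TCP (456,-300.5,148)
for f in ((475,-260,121.6),(475,-260,128)):
    M=tile([*f,1.095]);print({k:proj("side",M[k])[0].round(1).tolist() for k in M})
E
```

```text
{'tlo': [305.5, 140.3], 'tlu': [306.3, 141.1], 'blo': [297.5, 164.4], 'blu': [298.3, 165.1], 'tro': [287.7, 137.4], 'tru': [288.5, 138.2], 'bro': [279.8, 160.8], 'bru': [280.7, 161.4]}
{'tlo': [305.6, 138.7], 'tlu': [306.4, 139.5], 'blo': [297.6, 162.9], 'blu': [298.4, 163.5], 'tro': [287.8, 135.8], 'tru': [288.6, 136.6], 'bro': [279.9, 159.2], 'bru': [280.7, 159.9]}
```

Emit:
send_rows([
  [0.006,0,0],
  [0.01,0,0.003],
  [0.01,0,0.008],
  [0.01,0,0.012],
  [0.01,0,0.012],
], yaw=[0,0,0,0,0], fingers=[255,255,255,255,255])

```text
clock: 20.45
position: [453.7, -17.4, 58.1]
ee_rot: [0.544, 0.839, -0.006, -0.011]
contact_force: [-4.8, 3.6, 10.7]
gripper_width: 78.3
```

Emit:
send_rows([
  [-0.003,0,0],
  [-0.006,-0.0,0],
  [-0.009,-0.001,0],
  [-0.012,-0.001,0],
  [-0.012,-0.001,0],
], yaw=[0,0,0,0,0], fingers=[255,255,255,255,255])

```text
clock: 20.95
position: [458.0, -26.9, 58.0]
ee_rot: [0.546, 0.838, -0.004, -0.011]
contact_force: [-3.7, 12.8, 6.0]
gripper_width: 78.1
```

Emit:
send_rows([
  [-0.004,0,-0.001],
  [-0.008,-0.001,-0.002],
  [-0.012,-0.001,-0.003],
  [-0.016,-0.002,-0.004],
  [-0.02,-0.002,-0.005],
  [-0.02,-0.002,-0.005],
], yaw=[0,0,0,0,0,0], fingers=[255,255,255,255,255,255])

```text
clock: 21.55
position: [465.2, -44.7, 62.6]
ee_rot: [0.547, 0.837, -0.002, -0.011]
contact_force: [-1.4, 10.9, 3.8]
gripper_width: 78.6
```

```bash
python3 - <<'E'
from plan import *
s=avg("side",3);t=avg("top",2)
plan(468.9,-68.3,60,17.2)
crop(s,250,140,75,90,7,"pics/f3.png");crop(t,230,180,80,65,9,"pics/f4.png")
E
```

```text
clk 21.80 pos [465.1 -44.6  62.5] jaw 23.7 J [ 0.24  0.3  -0.54 -0.02 -0.74 -2.96] w 78.8 F [-0.7 10.7  4.6]
translation mm [-23.3  -6.    2.2] yaw 6.5
```

Emit:
send_rows([
  [-0.005,-0.001,-0.001],
  [-0.01,-0.002,-0.003],
  [-0.015,-0.004,-0.004],
  [-0.02,-0.005,-0.005],
  [-0.023,-0.006,-0.005],
  [-0.025,-0.006,-0.005],
  [-0.026,-0.006,-0.005],
  [-0.026,-0.006,-0.005],
], yaw=[0,0,1,3,5,6,6.5,6.5], fingers=[255,255,255,255,255,255,255,255])

```text
clock: 22.6
position: [471.3, -69.6, 66.8]
ee_rot: [0.594, 0.805, -0.001, -0.011]
contact_force: [0.5, 8.4, 1.4]
gripper_width: 78.1
```

```bash
python3 - <<'E'
from plan import *
s=avg("side",3);t=avg("top",2);np.save("s3.npy",s)
plan(468.9,-68.3,60,17.2)
crop(s,250,140,75,90,7,"pics/f5.png");crop(t,250,180,70,65,9,"pics/f6.png")
E
```

```text
clk 22.85 pos [471.3 -69.6  66.8] jaw 17.2 J [ 0.19  0.31 -0.52 -0.02 -0.76 -3.01] w 78.4 F [-0.9  8.8  1.7]
translation mm [ 1.8 -1.8  6.9] yaw -0.0
```

Emit:
send_rows([
  [0,-0.001,0],
  [0,-0.002,0.002],
  [0,-0.002,0.005],
  [0,-0.002,0.008],
  [0,-0.002,0.008],
], yaw=[0,0,0,0,0], fingers=[255,255,255,255,255])

```text
clock: 23.35
position: [468.3, -69.7, 57.5]
ee_rot: [0.594, 0.805, -0.001, -0.012]
contact_force: [-0.6, 5.2, -1.8]
gripper_width: 77.8
```

Emit:
send_rows([
  [0,0,0.003],
  [0,0,0.006],
  [0,0,0.009],
  [0,0,0.009],
], yaw=[0,0,0,0], fingers=[255,255,255,255])

```text
clock: 23.75
position: [467.6, -69.7, 47.8]
ee_rot: [0.593, 0.805, -0.002, -0.012]
contact_force: [-1.1, 3.3, -2.3]
gripper_width: 78.3
```

Emit:
send_rows([
  [0,0,0.002],
  [0,0,0.004],
  [0,0,0.004],
], yaw=[0,0,0], fingers=[255,255,255])

```text
clock: 24.05
position: [467.9, -70.1, 47.4]
ee_rot: [0.593, 0.805, -0.002, -0.012]
contact_force: [-9.8, 4.0, 28.7]
gripper_width: 77.8
```

Emit:
send_rows([
  [0,0,-0.0005],
  [0,0,-0.0005],
  [0,0,-0.0005],
  [0,0,-0.0005],
  [0,0,-0.0005],
], yaw=[0,0,0,0,0], fingers=[255,0,0,0,0])

```text
clock: 24.55
position: [467.9, -70.4, 47.6]
ee_rot: [0.593, 0.805, -0.002, -0.012]
contact_force: [-0.8, -0.2, -0.2]
gripper_width: 85.4
```

```bash
python3 - <<'E'
from plan import *
s=avg("side",3)
plan(468.9,-68.3,60,17.2)
crop(s,250,140,75,90,7,"pics/g1.png")
E
```

```text
clk 24.70 pos [467.9 -70.3  47.7] jaw 17.3 J [ 0.19  0.34 -0.54 -0.02 -0.71 -3.01] w 85.2 F [ 0.3 -0.1  0.2]
translation mm [  1.8   1.3 -12.3] yaw 0.1
```

```bash
python3 - <<'E'
from plan import *
p=read_state()['position']
plan(p[0],p[1],p[2]+130,17.3)
print(Ro.from_quat(read_state()['ee_rot']).as_matrix().round(3))
E
```

```text
clk 24.70 pos [467.9 -70.3  47.7] jaw 17.3 J [ 0.19  0.34 -0.54 -0.02 -0.71 -3.01] w 85.2 F [ 0.3 -0.1  0.2]
translation mm [   2.1   -2.3 -130. ] yaw 0.0
[[-0.297  0.955 -0.022]
 [ 0.955  0.298  0.01 ]
 [ 0.016 -0.018 -1.   ]]
```

Emit:
send_rows([
  [0.0003,-0.0003,-0.015],
  [0.0006,-0.0007,-0.04],
  [0.001,-0.0012,-0.07],
  [0.0015,-0.0018,-0.1],
  [0.002,-0.0023,-0.13],
  [0.002,-0.0023,-0.13],
], yaw=[0,0,0,0,0,0], fingers=[0,0,0,0,0,0])

```text
clock: 25.3
position: [470.9, -70.3, 182.0]
ee_rot: [0.592, 0.806, 0.001, -0.008]
contact_force: [-0.3, -0.2, 0.9]
gripper_width: 85.6
```

```bash
python3 - <<'E'
from plan import *
s=avg("side",3);t=avg("top",2)
plan(490,222,160,0)
crop(s,250,110,75,120,6,"pics/g2.png")
E
```

```text
clk 25.55 pos [467.1 -70.4 176.5] jaw 17.3 J [ 0.19  0.17 -0.38 -0.02 -1.04 -3.02] w 85.7 F [ 0.8 -0.4 -0.7]
translation mm [272.1 109.2  18.8] yaw 17.3
```

```bash
python3 - <<'E'
from plan import *
A=ray("top",(173.3,206.2),117);B=ray("top",(205.3,211.5),117);print(A,B,np.linalg.norm(A-B),np.degrees(np.arctan2(*(B-A)[[1,0]])),(A+B)/2)
print(ray("top",(188.8,208.2),128)) # hub top
print(ray("top",(190.7,213.5),57),ray("side",(272.5,243.5),57)) # collar
t=np.load("t0.npy");s=np.load("s0.npy")
c=np.array([489.5,222.6])
print(proj("side",[[c[0],c[1],110],[c[0],c[1],128],[c[0],c[1],50]]),proj("top",[[c[0],c[1],128],[c[0],c[1],117]]))
for a in(-98,-99,-80):
    d=np.array([np.cos(np.radians(a)),np.sin(np.radians(a)),0])*55
    print(a,proj("top",[np.r_[c,117]+d,np.r_[c,117]-d]).round(1).tolist(),proj("side",[np.r_[c,117]+d,np.r_[c,117]-d]).round(1).tolist())
E
```

```text
[498.12136775 272.60779791 117.        ] [483.01335121 172.25268524 117.        ] 101.4859635722531 -98.56133356054328 [490.56735948 222.43024157 117.        ]
[491.35768801 222.59541525 128.        ]
[482.0657354  225.05331509  57.        ] [490.31749771 231.61998682  57.        ]
[[273.27199019 224.90776655]
 [273.32531863 219.0004916 ]
 [273.10008264 243.95023345]] [[188.77807647 208.79643101]
 [189.2215894  209.18746299]]
-98 [[206.6, 211.9], [171.9, 206.5]] [[277.9, 213.6], [268.2, 232.7]]
-99 [[206.6, 212.2], [171.9, 206.2]] [[278.2, 213.6], [267.9, 232.6]]
-80 [[206.7, 206.4], [171.7, 212.0]] [[271.8, 213.3], [275.0, 233.0]]
```

Emit:
send_rows([
  [0.015,0.006,0],
  [0.03,0.012,0],
  [0.045,0.018,0],
  [0.06,0.024,0],
  [0.075,0.03,0],
  [0.09,0.036,0],
  [0.105,0.042,0],
  [0.12,0.048,0],
  [0.14,0.056,0],
  [0.16,0.064,0],
  [0.18,0.072,0],
  [0.2,0.08,0],
], yaw=[-8.5,-17,-25.5,-34,-42.5,-51,-59.5,-68,-76.5,-85,-93.5,-102], fingers=[0,0,0,0,0,0,0,0,0,0,0,0])

```text
clock: 26.75
position: [483.5, 144.8, 176.9]
ee_rot: [-0.256, 0.967, 0.008, -0.012]
contact_force: [0.6, -0.6, -0.6]
gripper_width: 85.4
```

```bash
python3 - <<'E'
from plan import *
plan(490,222.5,150,171.5)
E
```

```text
clk 26.75 pos [483.5 144.8 176.9] jaw 119.6 J [ 0.6   0.22 -0.31 -0.03 -1.06 -1.64] w 85.4 F [ 0.6 -0.6 -0.6]
translation mm [-44.6  63.7  27.3] yaw -51.9
```

Emit:
send_rows([
  [-0.01,0.015,0],
  [-0.02,0.03,0],
  [-0.03,0.045,0],
  [-0.0446,0.0637,0],
  [-0.0446,0.0637,0],
  [-0.0446,0.0637,0],
  [-0.0446,0.0637,0.01],
  [-0.0446,0.0637,0.02],
  [-0.0446,0.0637,0.025],
], yaw=[-8.5,-17,-25.5,-34,-42.5,-51,-51.9,-51.9,-51.9], fingers=[0,0,0,0,0,0,0,0,0])

```text
clock: 27.65
position: [489.0, 221.6, 150.1]
ee_rot: [-0.652, 0.758, 0.012, -0.009]
contact_force: [-0.5, -0.7, 0.3]
gripper_width: 85.4
```

```bash
python3 - <<'E'
from plan import *
s=avg("side",2)
plan(490,222.5,78,171.5)
crop(s,235,155,75,110,6,"pics/k1.png")
E
```

```text
clk 27.75 pos [489.3 221.8 150.7] jaw 171.4 J [ 0.71  0.3  -0.27 -0.03 -1.02 -0.85] w 85.5 F [-0.9 -1.1 -0.5]
translation mm [-0.7 -2.8 72.6] yaw -0.1
```

Emit:
send_rows([
  [0,-0.001,0.025],
  [0,-0.002,0.05],
  [-0.0005,-0.0025,0.065],
  [-0.0007,-0.0028,0.0725],
  [-0.0007,-0.0028,0.0725],
  [-0.0007,-0.0028,0.0725],
  [-0.0007,-0.0028,0.0725],
  [-0.0007,-0.0028,0.0725],
  [-0.0007,-0.0028,0.0725],
  [-0.0007,-0.0028,0.0725],
  [-0.0007,-0.0028,0.0725],
], yaw=[0,0,0,0,0,0,0,0,0,0,0], fingers=[0,0,0,0,60,110,150,180,255,255,255])

```text
clock: 28.85
position: [490.9, 222.9, 79.1]
ee_rot: [-0.653, 0.758, 0.012, -0.008]
contact_force: [-0.3, 0.1, 5.0]
gripper_width: 15.3
```

```bash
python3 - <<'E'
from plan import *
s=avg("side",2)
plan(490,222.5,78,171.5)
crop(s,235,165,75,110,6,"pics/k2.png")
E
```

```text
clk 28.95 pos [490.9 222.9  79.1] jaw 171.5 J [ 0.71  0.39 -0.35 -0.03 -0.85 -0.84] w 15.1 F [ 0.3 -0.3  5.4]
translation mm [0.6 0.8 1.2] yaw -0.0
```

Emit:
send_rows([
  [0,0,-0.008],
  [0,0,-0.018],
  [0,0,-0.028],
  [0,0,-0.031],
  [-0.005,0,-0.031],
  [-0.013,0,-0.031],
  [-0.021,0,-0.03],
  [-0.029,0,-0.028],
  [-0.037,0,-0.026],
  [-0.045,0,-0.024],
  [-0.052,0,-0.022],
  [-0.052,0,-0.022],
], yaw=[0,0,0,0,0,0,0,0,0,0,0,0], fingers=[255,255,255,255,255,255,255,255,255,255,255,255])

```text
clock: 30.15
position: [499.2, 273.1, 100.9]
ee_rot: [-0.653, 0.757, 0.011, -0.01]
contact_force: [1.9, -5.3, 0.7]
gripper_width: 15.1
```

```bash
python3 - <<'E'
from plan import *
s=avg("side",2);t=avg("top",1)
plan(490,222.5,78,171.5)
crop(s,235,165,75,110,6,"pics/k3.png");crop(t,160,180,70,60,9,"pics/k4.png")
E
```

```text
clk 30.30 pos [499.1 272.9 101. ] jaw 171.5 J [ 0.77  0.4  -0.25 -0.03 -0.93 -0.9 ] w 15.0 F [ 2.2 -5.2 -0.3]
translation mm [51.2  0.9 23.1] yaw 0.0
```

```bash
python3 - <<'E'
from plan import *
plan(501,285,131,171.5)
plan(432.4,49.4,131,197.2)
E
```

```text
clk 30.30 pos [499.1 272.9 101. ] jaw 171.5 J [ 0.77  0.4  -0.25 -0.03 -0.93 -0.9 ] w 15.0 F [ 2.2 -5.2 -0.3]
translation mm [-12.3   0.8 -30. ] yaw 0.0
clk 30.30 pos [499.1 272.9 101. ] jaw 171.5 J [ 0.77  0.4  -0.25 -0.03 -0.93 -0.9 ] w 15.0 F [ 2.2 -5.2 -0.3]
translation mm [230.9  33.8 -29.1] yaw -25.7
```

Emit:
send_rows([
  [-0.006,0,-0.012],
  [-0.012,0.001,-0.024],
  [-0.012,0.001,-0.03],
  [0.01,0.004,-0.032],
  [0.045,0.009,-0.032],
  [0.08,0.014,-0.032],
  [0.115,0.019,-0.032],
  [0.15,0.024,-0.032],
  [0.185,0.028,-0.031],
  [0.215,0.032,-0.03],
  [0.231,0.034,-0.029],
  [0.231,0.034,-0.029],
], yaw=[0,0,0,-3,-7,-11,-15,-19,-23,-25.7,-25.7,-25.7], fingers=[255,255,255,255,255,255,255,255,255,255,255,255])

```text
clock: 31.5
position: [431.5, 48.3, 131.1]
ee_rot: [0.804, -0.595, -0.013, 0.006]
contact_force: [-0.3, 0.5, -2.7]
gripper_width: 15.0
```

```bash
python3 - <<'E'
from plan import *
s=avg("side",3);t=avg("top",2)
plan(432.4,49.4,121,197.2)
crop(s,245,145,75,90,7,"pics/k5.png");crop(t,225,185,80,62,9,"pics/k6.png")
E
```

```text
clk 31.75 pos [432.9  50.3 131.1] jaw -162.7 J [ 0.48  0.16 -0.52 -0.02 -0.91 -0.16] w 14.7 F [-0.  -0.6 -1.7]
translation mm [ 0.9  0.5 10.1] yaw 0.1
```

```bash
python3 - <<'E'
from h import *
xh=np.array([.296,-.955,0]);yh=np.array([.955,.296,0]);O=np.array([468.4,-66.6,0]);a=-.5*xh+np.array([0,0,.866])
T=np.array([432.9,50.3,131.1]);tip=T+50.7*xh+[0,0,-61];print(tip,proj("side",tip))
bore=O-52*xh+[0,0,31.7];print('bore',bore,proj("side",bore),proj("top",bore))
fl=bore-26*a;print(fl)
for d in(0,4,8): print(d,(tip-fl)@a, (tip-fl)@yh, (tip-fl)@np.cross(yh,a))
print(proj("side",[bore+8*yh,bore+5*xh]))
E
```

```text
[447.9072   1.8815  70.1   ] [[292.26090811 203.83119411]]
bore [453.008 -16.94   31.7  ] [[290.67846468 211.58828151]] [[265.12126427 224.21649092]]
[456.856 -29.355   9.184]
0 68.99310714999999 0.6998999999999923 2.3196433862000045
4 68.99310714999999 0.6998999999999923 2.3196433862000045
8 68.99310714999999 0.6998999999999923 2.3196433862000045
[[288.38000193 211.78346918]
 [290.31580725 210.93401654]]
```

```bash
python3 - <<'E'
from plan import *
s=avg("side",4)
st=read_state();R=Ro.from_quat(st['ee_rot']).as_matrix();print(R.round(3))
T=st['position'];tip=T+R@np.array([50.7,0,61]);g=T+R@np.array([0,0,-31]);print(T,tip,proj("side",[tip,g,(g-tip)*.5/1.05+tip]))
xh=np.array([.296,-.955,0]);yh=np.array([.955,.296,0]);O=np.array([468.4,-66.6,0]);a=-.5*xh+np.array([0,0,.866]);fl=O-52*xh+[0,0,31.7]-26*a
print((tip-fl)@a, (tip-fl)@yh, (tip-fl)@np.cross(yh,a))
ax=(g-tip)/np.linalg.norm(g-tip);print(ax@yh,ax@xh)
crop(s,270,180,45,45,14,"pics/k7.png",5)
E
```

```text
[[ 0.296 -0.955 -0.029]
 [-0.955 -0.297  0.004]
 [-0.013  0.026 -1.   ]]
[432.4179782   49.87752138 130.86697118] [445.70197334   1.73242589  69.24655854] [[292.92661583 204.0789243 ]
 [297.19767147 183.73762507]
 [294.88141067 194.76903228]]
68.50921750821567 -1.4502173982463895 1.4510856309809017
0.02254822744609796 -0.47137993101551673
```

Emit:
send_rows([
  [0.004,-0.0015,0.008],
  [0.009,-0.002,0.016],
  [0.013,-0.0025,0.024],
  [0.017,-0.0028,0.032],
  [0.017,-0.0028,0.032],
], yaw=[0,0,0,0,0], fingers=[255,255,255,255,255])

```text
clock: 32.45
position: [438.2, 33.6, 97.0]
ee_rot: [0.805, -0.594, -0.014, 0.008]
contact_force: [-1.1, 0.8, -3.5]
gripper_width: 15.0
```

```bash
cat > tipinfo.py <<'E'
from plan import *
xh=np.array([.296,-.955,0]);yh=np.array([.955,.296,0]);O=np.array([468.4,-66.6,0]);a=-.5*xh+np.array([0,0,.866]);fl=O-52*xh+[0,0,31.7]-26*a;n=np.cross(yh,a)
def info(tx=50.7,tz=61):
    st=read_state();R=Ro.from_quat(st['ee_rot']).as_matrix();T=st['position'];tip=T+R@np.array([tx,0,tz])
    print('clk',st['clock'],'TCP',T.round(1),'F',st['contact_force'].round(1),'Fa %.1f Fy %.1f Fn %.1f'%(st['contact_force']@a,st['contact_force']@yh,st['contact_force']@n),'w',st['gripper_width'].round(1))
    d=tip-fl;print('tip: along a %.1f  y %.1f  n %.1f'%(d@a,d@yh,d@n))
    for nm,v in(('-a',-a),('y',yh),('n',n)):print(nm,(R.T@v).round(3))
E
python3 - <<'E'
from tipinfo import *
s=avg("side",3);info()
crop(s,270,180,45,45,14,"pics/k8.png",5)
E
```

```text
Traceback (most recent call last):
  File "tipinfo.py", line 5, in info
    print('clk',st['clock'],'TCP',T.round(1),'F',st['contact_force'].round(1),'Fa %.1f Fy %.1f Fn %.1f'%(st['contact_force']@a,st['contact_force']@yh,st['contact_force']@n),'w',st['gripper_width'].round(1))
                                                                                                                                                                                 ^^^^^^^^^^^^^^^^^^^^^^^^^
AttributeError: 'float' object has no attribute 'round'
```

```bash
sed -i "s/st\['gripper_width'\].round(1)/round(st['gripper_width'],1)/" tipinfo.py
python3 - <<'E'
from tipinfo import *
s=avg("side",2);info()
crop(s,270,180,45,45,14,"pics/k8.png",5)
E
```

```text
clk 32.7 TCP [439.5  34.7  98.9] F [ 0.7  0.2 -2.2] Fa -1.9 Fy 0.7 Fn -1.1 w 15.1
tip: along a 32.6  y 0.9  n -0.2
-a [ 0.511 -0.021  0.859]
y [ 0.    -1.    -0.025]
n [ 0.859  0.013 -0.511]
```

Emit:
send_rows([
  [0.001,-0.0015,0.002],
  [0.003,-0.0017,0.005],
  [0.005,-0.0017,0.0085],
  [0.0065,-0.0017,0.011],
  [0.0065,-0.0017,0.011],
], yaw=[0,0,0,0,0], fingers=[255,255,255,255,255])

```text
clock: 33.2
position: [442.4, 28.8, 87.3]
ee_rot: [0.805, -0.593, -0.013, 0.007]
contact_force: [-0.2, -0.4, -2.4]
gripper_width: 15.1
```

```bash
python3 - <<'E'
from tipinfo import *
info()
s=avg("side",2)
crop(s,270,180,45,45,14,"pics/k9.png",5)
E
```

```text
clk 33.2 TCP [442.4  28.8  87.3] F [-0.2 -0.4 -2.4] Fa -2.3 Fy -0.4 Fn -0.9 w 15.1
tip: along a 19.2  y 1.8  n -0.3
-a [ 0.511 -0.023  0.859]
y [ 0.    -0.999 -0.026]
n [ 0.859  0.014 -0.511]
```

Emit:
send_rows([
  [0.001,0,0.002],
  [0.002,0,0.004],
  [0.003,0,0.006],
  [0.003,0,0.006],
], yaw=[0,0,0,0], fingers=[255,255,255,255])

```text
clock: 33.7
position: [444.6, 26.8, 83.5]
ee_rot: [0.805, -0.593, -0.012, 0.006]
contact_force: [-3.4, 4.0, 9.6]
gripper_width: 14.9
```

```bash
python3 - <<'E'
from tipinfo import *
info()
E
```

```text
clk 33.7 TCP [444.6  26.8  83.5] F [-3.4  4.   9.6] Fa 10.7 Fy -2.1 Fn 0.6 w 14.9
tip: along a 14.6  y 3.5  n 0.0
-a [ 0.511 -0.019  0.859]
y [ 0.001 -1.    -0.023]
n [ 0.86   0.013 -0.51 ]
```

Emit:
send_rows([
  [0,0.001,0],
  [0,0.0025,0],
  [0.001,0.003,0.002],
  [0.002,0.003,0.004],
  [0.003,0.003,0.005],
  [0.003,0.003,0.005],
], yaw=[0,0,0,0,0,0], fingers=[255,255,255,255,255,255])

```text
clock: 34.3
position: [444.2, 24.9, 82.7]
ee_rot: [0.806, -0.592, -0.011, 0.003]
contact_force: [-10.0, 10.9, 30.2]
gripper_width: 14.9
```

```bash
python3 - <<'E'
from tipinfo import *
info()
E
```

```text
clk 34.3 TCP [444.2  24.9  82.7] F [-10.   10.9  30.2] Fa 32.9 Fy -6.3 Fn 3.6 w 14.9
tip: along a 13.1  y 3.0  n 1.0
-a [ 0.512 -0.015  0.859]
y [ 0.002 -1.    -0.019]
n [ 0.859  0.011 -0.511]
```

```bash
python3 - <<'E'
from tipinfo import *
s=avg("side",3);t=get_image("top")
info()
crop(s,270,180,45,45,14,"pics/m1.png",5);crop(t.astype(float),235,190,60,55,11,"pics/m2.png",5)
E
```

```text
clk 34.5 TCP [444.2  24.9  82.7] F [-9.7 10.3 30.2] Fa 32.5 Fy -6.2 Fn 4.1 w 15.3
tip: along a 13.1  y 3.0  n 1.0
-a [ 0.512 -0.015  0.859]
y [ 0.002 -1.    -0.018]
n [ 0.859  0.011 -0.511]
```

Emit:
send_rows([
  [-0.001,0,-0.002],
  [-0.0015,0.002,-0.003],
  [-0.0007,0.004,-0.0035],
  [0.0003,0.004,-0.0015],
  [0.0013,0.004,0],
  [0.0025,0.004,0.002],
  [0.0025,0.004,0.002],
], yaw=[0,0,0,0,0,0,0], fingers=[255,255,255,255,255,255,255])

```text
clock: 35.2
position: [441.9, 21.3, 80.2]
ee_rot: [0.806, -0.592, -0.01, 0.003]
contact_force: [2.1, 0.5, -3.4]
gripper_width: 15.4
```

```bash
python3 - <<'E'
from tipinfo import *
info()
E
```

```text
clk 35.2 TCP [441.9  21.3  80.2] F [ 2.1  0.5 -3.4] Fa -3.0 Fy 2.1 Fn -1.6 w 15.4
tip: along a 9.6  y -0.2  n 2.1
-a [ 0.511 -0.013  0.859]
y [ 0.002 -1.    -0.017]
n [ 0.859  0.011 -0.511]
```

Emit:
send_rows([
  [0.001,0,0.002],
  [0.002,0,0.0035],
  [0.003,0,0.005],
  [0.004,0,0.007],
  [0.004,0,0.007],
], yaw=[0,0,0,0,0], fingers=[255,255,255,255,255])

```text
clock: 35.7
position: [444.7, 19.4, 77.2]
ee_rot: [0.806, -0.592, -0.01, 0.001]
contact_force: [-7.8, 11.1, 30.1]
gripper_width: 14.7
```

```bash
python3 - <<'E'
from tipinfo import *
info()
E
```

```text
clk 35.7 TCP [444.7  19.4  77.2] F [-7.8 11.1 30.1] Fa 32.5 Fy -4.1 Fn 3.8 w 14.7
tip: along a 5.6  y 2.3  n 2.8
-a [ 0.512 -0.009  0.859]
y [ 0.003 -1.    -0.013]
n [ 0.859  0.01  -0.512]
```

Emit:
send_rows([
  [-0.001,0.001,-0.002],
  [-0.001,0.003,-0.002],
  [0,0.003,0],
  [0.0015,0.003,0.002],
  [0.003,0.003,0.004],
  [0.003,0.003,0.004],
], yaw=[0,0,0,0,0,0], fingers=[255,255,255,255,255,255])

```text
clock: 36.3
position: [445.1, 18.1, 77.4]
ee_rot: [0.806, -0.592, -0.009, -0.002]
contact_force: [-9.8, 15.3, 35.1]
gripper_width: 15.2
```

```bash
python3 - <<'E'
from tipinfo import *
info()
s=avg("side",2)
crop(s,265,175,50,50,13,"pics/m3.png",5)
E
```

```text
clk 36.3 TCP [445.1  18.1  77.4] F [-9.8 15.3 35.1] Fa 39.1 Fy -4.8 Fn 2.3 w 15.2
tip: along a 5.1  y 2.6  n 4.1
-a [ 0.513 -0.004  0.858]
y [ 0.004 -1.    -0.008]
n [ 0.858  0.007 -0.513]
```

Emit:
send_rows([
  [-0.002,0.001,-0.001],
  [-0.004,0.002,0.001],
  [-0.005,0.002,0.003],
  [-0.0045,0.002,0.005],
  [-0.0035,0.002,0.007],
  [-0.0035,0.002,0.007],
], yaw=[0,0,0,0,0,0], fingers=[255,255,255,255,255,255])

```text
clock: 37.0
position: [444.7, 22.4, 75.7]
ee_rot: [0.807, -0.591, -0.007, -0.003]
contact_force: [-12.6, 13.0, 44.5]
gripper_width: 15.1
```

```bash
python3 - <<'E'
from tipinfo import *
info()
E
```

```text
clk 37.0 TCP [444.7  22.4  75.7] F [-12.6  13.   44.5] Fa 46.6 Fy -8.2 Fn 8.3 w 15.1
tip: along a 5.8  y 3.8  n -0.5
-a [0.513 0.001 0.858]
y [ 0.006 -1.    -0.003]
n [ 0.858  0.006 -0.513]
```

```bash
cat > ov.py <<'E'
from tipinfo import *
def ov(s,name,ts=(0,8),u0=270,v0=180,w=45,h=45,f=14,th=0,ax=None):
    im=cv2.convertScaleAbs(cv2.resize(np.clip(s[v0:v0+h,u0:u0+w],0,255).astype(np.uint8),None,fx=f,fy=f,interpolation=cv2.INTER_CUBIC),alpha=1.3)
    A=a if ax is None else ax
    e1=np.cross(yh,A);e2=yh
    kx=np.cos(th)*e1-np.sin(th)*e2;ky=np.cross(A,kx)
    for t,col in zip(ts,((0,0,255),(255,0,0),(0,255,0))):
        q=lambda P:((proj("side",P)-[u0,v0]+.5)*f).astype(int)
        tip=fl+t*A
        for z in(45,):
            c=[tip+z*A+17*(np.cos(p)*kx+np.sin(p)*ky) for p in np.linspace(0,2*np.pi,40)]
            cv2.polylines(im,[q(c)],True,col,1)
        B=tip+112*A;cv2.polylines(im,[q([B-55*kx,B+55*kx])],False,col,1)
        for z in(87,123):
            cv2.polylines(im,[q([tip+z*A+sx*14*kx+sy*8*ky for sx,sy in((1,1),(1,-1),(-1,-1),(-1,1))])],True,col,1)
        cv2.polylines(im,[q([tip+26*A,tip+105*A])],False,col,1)
    c=[fl+26*a+14*(np.cos(p)*n+np.sin(p)*yh) for p in np.linspace(0,2*np.pi,40)];cv2.polylines(im,[q(c)],True,(0,255,255),1)
    cv2.imwrite(name,im)
E
python3 - <<'E'
from ov import *
s=avg("side",4);np.save("s4.npy",s);ov(s,"pics/o1.png")
crop(s,270,180,45,45,14,"pics/o2.png",5)
E
```

Emit:
send_rows([
  [-0.001,0,0],
  [-0.001,0,0],
  [-0.001,0,0],
  [-0.001,0,0],
  [-0.001,0,0],
], yaw=[0,0,0,0,0], fingers=[255,200,180,100,0])

```text
clock: 37.7
position: [443.8, 23.0, 74.8]
ee_rot: [0.807, -0.591, -0.007, -0.003]
contact_force: [-0.4, -0.2, 0.3]
gripper_width: 52.9
```

```bash
python3 - <<'E'
from ov import *
s=avg("side",4);np.save("s5.npy",s);ov(s,"pics/o3.png",ts=(0,));info()
crop(s,262,170,50,50,13,"pics/o4.png",5)
E
```

```text
clk 37.9 TCP [444.2  23.3  75.4] F [-0.2  0.4  0. ] Fa 0.2 Fy -0.1 Fn -0.4 w 81.2
tip: along a 6.0  y 3.6  n -1.4
-a [0.513 0.    0.858]
y [ 0.006 -1.    -0.003]
n [ 0.858  0.007 -0.513]
```

```bash
python3 - <<'E'
from ov import *
s=get_image("side").astype(float);t=get_image("top").astype(float);info()
crop(s,255,170,60,65,10,"pics/o5.png",5);crop(t,225,190,70,60,10,"pics/o6.png",5)
E
```

```text
clk 38.0 TCP [444.3  23.4  75.6] F [ 0.4 -0.1  0.2] Fa 0.1 Fy 0.4 Fn 0.3 w 85.5
tip: along a 6.2  y 3.8  n -1.4
-a [0.513 0.001 0.858]
y [ 0.006 -1.    -0.003]
n [ 0.858  0.007 -0.513]
```

```bash
python3 - <<'E'
from tipinfo import *
from scipy.ndimage import map_coordinates
outs=[]
for nm,f in(("side","s0"),("top","t0"),("side","s2"),("side","s3")):
    im=np.load(f+".npy")
    r=np.linspace(-22,22,220);U,V=np.meshgrid(r,r) # U: along yh reversed (right = -y), V down = -n
    P=fl+18*a+(-U)[...,None]*yh+(-V)[...,None]*n
    q=proj(nm,P.reshape(-1,3))
    g=np.stack([map_coordinates(im[:,:,c],[q[:,1],q[:,0]],order=3).reshape(U.shape) for c in range(3)],-1)
    lo,hi=np.percentile(g,1),np.percentile(g,99);g=np.clip((g-lo)/(hi-lo)*255,0,255).astype(np.uint8)
    outs.append(cv2.resize(g,(380,290)) if 0 else cv2.resize(g,(290,290)))
cv2.imwrite("pics/sock.png",np.vstack([np.hstack(outs[:2]),np.hstack(outs[2:])]))
E
python3 - <<'E'
from tipinfo import *
from scipy.optimize import least_squares
def key(p,tipt=14):
    Rk=Ro.from_rotvec(p[:3]).as_matrix() # in holder frame
    H=np.stack([xh,yh,[0,0,1]],1)
    tip=O+H@np.array([-52+13-.5*tipt,0,9.2+.866*tipt])
    R=H@Rk;return tip,R
def res(p,t):
    tip,R=key(p,t);h=tip+R[:,2]*105;B=tip+R[:,2]*112
    q=proj("side",[h+7*R[:,2],B+52*R[:,0],B-52*R[:,0],tip+45*R[:,2]])
    return (q-np.array([[297,208],[295.7,192],[298,223],[291.7,211]])).ravel()*np.repeat([1,1,1,.7],2)
for t in(10,16):
  for f0 in(-1.0,-.8):
    r=least_squares(res,[0,f0,0],args=(t,));tip,R=key(r.x,t);H=np.stack([xh,yh,[0,0,1]],1)
    print(t,'cost',r.cost.round(2),'grip holder',(H.T@(tip+R[:,2]*105-O)).round(1),'axis',(H.T@R[:,2]).round(2),'x',(H.T@R[:,0]).round(2),'y',(H.T@R[:,1]).round(2),'world grip',(tip+R[:,2]*105).round(0))
E
```

```text
10 cost 1.16 grip holder [-126.9    2.1   82.2] axis [-0.79  0.02  0.61] x [ 0.61 -0.06  0.79] y [0.06 1.   0.04] world grip [433.  55.  82.]
10 cost 1.16 grip holder [-126.9    2.1   82.2] axis [-0.79  0.02  0.61] x [ 0.61 -0.06  0.79] y [0.06 1.   0.04] world grip [433.  55.  82.]
16 cost 1.46 grip holder [-131.8    3.5   84.8] axis [-0.81  0.03  0.59] x [ 0.59 -0.06  0.81] y [0.06 1.   0.03] world grip [433.  60.  85.]
16 cost 1.46 grip holder [-131.8    3.5   84.8] axis [-0.81  0.03  0.59] x [ 0.59 -0.06  0.81] y [0.06 1.   0.03] world grip [433.  60.  85.]
```

```bash
cat > psi.py <<'E'
from tipinfo import *
from scipy.ndimage import gaussian_filter
def classes(nm,psi,u0,v0,w,h,ss=6,dx=0,dy=0,nsec=6):
    K,r,t=cam(nm);R=cv2.Rodrigues(r)[0];C=-R.T@t
    us=(np.arange(w*ss)+.5)/ss-.5+u0;vs=(np.arange(h*ss)+.5)/ss-.5+v0
    U,V=np.meshgrid(us,vs);D=np.stack([U,V,np.ones_like(U)],-1)@np.linalg.inv(K).T@R
    # local frame: e1=n,e2=yh,e3=a, origin face centre
    B=np.stack([n,yh,a],1);c0=fl+26*a+dx*n+dy*yh
    Cl=(C-c0)@B;Dl=D@B
    lab=np.zeros(U.shape,int)
    s=(0-Cl[2])/Dl[...,2];P=Cl+s[...,None]*Dl
    inb=np.hypot(P[...,0],P[...,1])<14
    lab[:]=0
    # head plane z=-8
    s=(-8-Cl[2])/Dl[...,2];P8=Cl+s[...,None]*Dl;r8=np.hypot(P8[...,0],P8[...,1])
    sec=((np.arctan2(P8[...,1],P8[...,0])+np.pi)/(2*np.pi)*nsec).astype(int)%nsec
    lab=np.where(inb,1+sec,lab) # bore wall sectors
    c,si=np.cos(psi),np.sin(psi)
    def rot(P):return np.stack([c*P[...,0]+si*P[...,1],-si*P[...,0]+c*P[...,1]],-1)
    q=rot(P8);hd=inb&(r8<14);lab=np.where(hd,1+nsec,lab)
    mouth=hd&(np.abs(q).max(-1)<10.5)
    # march inside
    best=np.full(U.shape,-1)
    for z in np.arange(-8,-25.6,-.25):
        s=(z-Cl[2])/Dl[...,2];q=rot(Cl+s[...,None]*Dl)
        d=-8-z;hw=10.5-(10.5-7.9)*min(d/2.6,1)
        out=(np.abs(q).max(-1)>=hw)&(best<0)&mouth
        k=np.where(np.abs(q[...,0])>np.abs(q[...,1]),np.where(q[...,0]>0,0,1),np.where(q[...,1]>0,2,3))+(0 if d<2.7 else 4)
        best=np.where(out,k,best)
    best=np.where(mouth&(best<0),8,best)
    lab=np.where(mouth,2+nsec+best,lab)
    return lab,11+nsec
def score(nm,img,psi,dx=0,dy=0,sig=1.0,ss=6):
    q=proj(nm,fl+22*a)[0];u0,v0=int(q[0])-8,int(q[1])-8;w=h=17
    lab,nl=classes(nm,psi,u0-3,v0-3,w+6,h+6,ss,dx,dy)
    A=[]
    for k in range(nl):
        m=gaussian_filter((lab==k).astype(float),sig*ss).reshape(h+6,ss,w+6,ss).mean((1,3))[3:-3,3:-3];A.append(m.ravel())
    A=np.array(A).T
    yy,xx=np.mgrid[0:h,0:w];rr=np.hypot(xx-8,yy-8)<5.8
    sel=rr.ravel()
    A=A[sel];b=img[v0:v0+h,u0:u0+w].mean(-1).ravel()[sel]
    lam=.02;AA=A.T@A+lam*np.eye(nl);x=np.linalg.solve(AA,A.T@b+lam*b.mean())
    return ((A@x-b)**2).mean()
if __name__=="__main__":
    t0=np.load("t0.npy");s0=(np.load("s0.npy"));s3=np.load("s3.npy")
    for sig in(.8,1.1):
      for nm,im in(("side",s0),("side",s3),("top",t0)):
        row=[]
        for p in range(-45,45,10):
            row.append(min(score(nm,im,np.radians(p),dx,dy,sig) for dx in(-3,-1.5,0,1.5) for dy in(-1.5,0,1.5)))
        print(sig,nm,list(range(-45,45,10)),np.round(row,2))
E
time python3 psi.py
```

```text
0.8 side [-45, -35, -25, -15, -5, 5, 15, 25, 35] [66.04 63.5  62.12 62.42 61.55 59.87 60.81 65.63 67.22]
0.8 side [-45, -35, -25, -15, -5, 5, 15, 25, 35] [22.74 23.01 23.61 24.67 25.91 26.55 26.01 22.85 22.74]
0.8 top [-45, -35, -25, -15, -5, 5, 15, 25, 35] [6.32 7.03 6.51 5.14 4.72 4.91 4.85 4.29 4.87]
1.1 side [-45, -35, -25, -15, -5, 5, 15, 25, 35] [50.31 48.72 49.14 51.19 51.98 51.86 53.37 55.21 52.42]
1.1 side [-45, -35, -25, -15, -5, 5, 15, 25, 35] [20.55 20.12 21.   22.66 24.27 25.24 25.53 23.5  21.88]
1.1 top [-45, -35, -25, -15, -5, 5, 15, 25, 35] [6.04 7.09 7.05 6.16 5.86 6.01 5.81 4.77 4.77]
real	2m55.710s
user	2m42.750s
sys	0m3.179s
```

```bash
cat > psi2.py <<'E'
import psi as M
from psi import *
import sys
RF=19.
_old=M.classes
def classes(nm,p,u0,v0,w,h,ss=4,dx=0,dy=0,nsec=6):
    lab,nl=_old(nm,p,u0,v0,w,h,ss,dx,dy,nsec)
    K,r,t=cam(nm);R=cv2.Rodrigues(r)[0];C=-R.T@t
    us=(np.arange(w*ss)+.5)/ss-.5+u0;vs=(np.arange(h*ss)+.5)/ss-.5+v0
    U,V=np.meshgrid(us,vs);D=np.stack([U,V,np.ones_like(U)],-1)@np.linalg.inv(K).T@R
    B=np.stack([n,yh,a],1);c0=fl+26*a+dx*n+dy*yh;Cl=(C-c0)@B;Dl=D@B
    s=(0-Cl[2])/Dl[...,2];P=Cl+s[...,None]*Dl;rr=np.hypot(P[...,0],P[...,1])
    lab=np.where((lab==0)&(rr<RF),nl,lab);return lab,nl+1
M.classes=classes
from concurrent.futures import ProcessPoolExecutor
t0=np.load("t0.npy");s0=np.load("s0.npy");s3=np.load("s3.npy")
def job(p):
    best={}
    for nm,im,k in(("side",s0,'s0'),("side",s3,'s3'),("top",t0,'t0')):
        best[k]=min((M.score(nm,im,np.radians(p),dx,dy,1.0,4),dx,dy) for dx in(-2,0,2) for dy in(-2,0,2))
    return p,best
if __name__=="__main__":
    with ProcessPoolExecutor() as ex:
        for p,b in ex.map(job,range(-45,45,15)):print(p,{k:(round(v[0],2),v[1],v[2]) for k,v in b.items()})
E
sed -i 's/<5.8/<6.5/' psi.py; time python3 psi2.py
```

```text
-45 {'s0': (np.float64(13.76), 2, 0), 's3': (np.float64(3.68), 2, 0), 't0': (np.float64(3.91), 0, 0)}
-30 {'s0': (np.float64(12.79), 2, 0), 's3': (np.float64(4.21), 2, 0), 't0': (np.float64(4.05), 0, 0)}
-15 {'s0': (np.float64(12.58), 2, 0), 's3': (np.float64(3.88), 2, 0), 't0': (np.float64(2.92), 0, 0)}
0 {'s0': (np.float64(14.11), 2, 0), 's3': (np.float64(3.42), 2, 0), 't0': (np.float64(2.34), 0, 0)}
15 {'s0': (np.float64(17.4), 2, 0), 's3': (np.float64(3.26), 2, 0), 't0': (np.float64(2.46), 0, 0)}
30 {'s0': (np.float64(16.25), 2, 0), 's3': (np.float64(3.35), 2, 0), 't0': (np.float64(2.97), 0, 0)}
real	0m5.249s
user	0m13.529s
sys	0m0.409s
```

```bash
cat > psi3.py <<'E'
import psi2
from psi2 import *
def job(arg):
    p,rf,sig=arg;psi2.RF=rf
    out=[]
    for nm,im in(("side",s0),("side",s3),("top",t0)):
        out.append(min((M.score(nm,im,np.radians(p),dx,dy,sig,4),dx,dy) for dx in(-1,0,1,2,3) for dy in(-1,0,1)))
    return arg,out
if __name__=="__main__":
    for sig in(.8,1.0,1.2):
      for rf in(17.5,19.,20.5):
        with ProcessPoolExecutor() as ex:
            rs=list(ex.map(job,[(p,rf,sig) for p in range(-45,45,10)]))
        print(sig,rf,[tuple(np.round([o[0] for o in r[1]],1)) for r in rs],[r[1][0][1:] for r in rs][4],[r[1][2][1:] for r in rs][4])
E
time python3 psi3.py
```

```text
concurrent.futures.process._RemoteTraceback: 
"""
Traceback (most recent call last):
  File "psi3.py", line 7, in job
    out.append(min((M.score(nm,im,np.radians(p),dx,dy,sig,4),dx,dy) for dx in(-1,0,1,2,3) for dy in(-1,0,1)))
               ~~~^^^^^^^^^^^^^^^^^^^^^^^^^^^^^^^^^^^^^^^^^^^^^^^^^^^^^^^^^^^^^^^^^^^^^^^^^^^^^^^^^^^^^^^^^^
  File "psi3.py", line 7, in <genexpr>
    out.append(min((M.score(nm,im,np.radians(p),dx,dy,sig,4),dx,dy) for dx in(-1,0,1,2,3) for dy in(-1,0,1)))
                    ~~~~~~~^^^^^^^^^^^^^^^^^^^^^^^^^^^^^^^^^
  File "psi.py", line 35, in score
    lab,nl=classes(nm,psi,u0-3,v0-3,w+6,h+6,ss,dx,dy)
           ~~~~~~~^^^^^^^^^^^^^^^^^^^^^^^^^^^^^^^^^^^
  File "psi2.py", line 7, in classes
    lab,nl=_old(nm,p,u0,v0,w,h,ss,dx,dy,nsec)
           ~~~~^^^^^^^^^^^^^^^^^^^^^^^^^^^^^^
  File "psi.py", line 4, in classes
    K,r,t=cam(nm);R=cv2.Rodrigues(r)[0];C=-R.T@t
          ~~~^^^^
  File "h.py", line 4, in cam
    c=camera_params(n);return c['mtx'],np.array(c['rvec'],float),np.array(c['tvec'],float)
ValueError: time passes only in moves, steps and waits
"""

The above exception was the direct cause of the following exception:

Traceback (most recent call last):
  File "psi3.py", line 13, in <module>
    rs=list(ex.map(job,[(p,rf,sig) for p in range(-45,45,10)]))
ValueError: time passes only in moves, steps and waits

real	0m8.664s
user	0m29.163s
sys	0m0.682s
```

```bash
python3 - <<'E'
from bench import *
import pickle
pickle.dump({n:camera_params(n) for n in("top","side")},open("cam.pkl","wb"));print(read_state()['clock'])
E
sed -i 's/^def cam(n):/import pickle\n_C=pickle.load(open("cam.pkl","rb"))\ndef cam(n):/; s/c=camera_params(n);return/c=_C[n];return/' h.py
time python3 psi3.py
```

```text
38.0
0.8 17.5 [(np.float64(31.1), np.float64(11.7), np.float64(6.7)), (np.float64(30.4), np.float64(12.0), np.float64(6.9)), (np.float64(30.3), np.float64(12.4), np.float64(5.7)), (np.float64(29.9), np.float64(11.9), np.float64(4.8)), (np.float64(30.1), np.float64(11.3), np.float64(4.5)), (np.float64(31.9), np.float64(10.8), np.float64(4.4)), (np.float64(34.1), np.float64(10.5), np.float64(4.7)), (np.float64(34.1), np.float64(10.9), np.float64(5.1)), (np.float64(32.5), np.float64(11.3), np.float64(5.8))] (1, 0) (0, 0)
0.8 19.0 [(np.float64(18.2), np.float64(6.9), np.float64(5.3)), (np.float64(17.8), np.float64(7.1), np.float64(5.3)), (np.float64(18.2), np.float64(7.4), np.float64(4.4)), (np.float64(18.2), np.float64(6.9), np.float64(3.5)), (np.float64(18.2), np.float64(6.4), np.float64(3.0)), (np.float64(19.3), np.float64(6.1), np.float64(3.0)), (np.float64(20.8), np.float64(5.9), np.float64(3.3)), (np.float64(20.6), np.float64(6.2), np.float64(3.7)), (np.float64(19.0), np.float64(6.5), np.float64(4.4))] (1, 0) (0, 1)
0.8 20.5 [(np.float64(9.1), np.float64(3.5), np.float64(4.6)), (np
[... 2817 characters left out ...]
np.float64(2.4), np.float64(2.4)), (np.float64(12.7), np.float64(2.4), np.float64(2.5)), (np.float64(11.7), np.float64(2.2), np.float64(2.6))] (1, 0) (0, 0)
1.2 20.5 [(np.float64(7.6), np.float64(1.5), np.float64(3.1)), (np.float64(7.1), np.float64(1.8), np.float64(3.8)), (np.float64(7.0), np.float64(2.2), np.float64(3.6)), (np.float64(6.4), np.float64(2.0), np.float64(3.1)), (np.float64(6.1), np.float64(1.9), np.float64(2.8)), (np.float64(6.8), np.float64(1.7), np.float64(2.4)), (np.float64(8.2), np.float64(1.6), np.float64(2.3)), (np.float64(9.0), np.float64(1.5), np.float64(2.2)), (np.float64(8.3), np.float64(1.4), np.float64(2.3))] (1, 0) (0, 1)
real	1m29.972s
user	4m29.541s
sys	0m3.057s
```

```bash
python3 - <<'E'
from tipinfo import *
info();plan(433.7,55.6,54,197.2)
E
```

```text
clk 38.0 TCP [444.3  23.4  75.6] F [ 0.4 -0.1  0.2] Fa 0.1 Fy 0.4 Fn 0.3 w 85.5
tip: along a 6.2  y 3.8  n -1.4
-a [0.513 0.001 0.858]
y [ 0.006 -1.    -0.003]
n [ 0.858  0.007 -0.513]
clk 38.00 pos [444.3  23.4  75.6] jaw -162.4 J [ 0.41  0.24 -0.59 -0.02 -0.74 -0.08] w 85.5 F [ 0.4 -0.1  0.2]
translation mm [-33.6   0.4  22.1] yaw 0.4
```

Emit:
send_rows([
  [-0.017,0,0],
  [-0.0335,0.0005,0.005],
  [-0.0335,0.0005,0.014],
  [-0.0335,0.0005,0.022],
  [-0.0335,0.0005,0.022],
  [-0.0335,0.0005,0.022],
  [-0.0335,0.0005,0.022],
  [-0.0335,0.0005,0.022],
  [-0.0335,0.0005,0.022],
], yaw=[0,0.4,0.4,0.4,0.4,0.4,0.4,0.4,0.4], fingers=[0,0,0,80,130,170,255,255,255])

```text
clock: 38.9
position: [432.9, 55.1, 54.3]
ee_rot: [0.805, -0.594, -0.007, -0.003]
contact_force: [-2.3, -0.2, 2.4]
gripper_width: 14.8
```

```bash
python3 - <<'E'
from ov import *
s=avg("side",2);info()
crop(s,260,170,55,60,11,"pics/p1.png",5)
E
```

```text
clk 39.0 TCP [432.9  55.1  54.2] F [-3.3  0.7  2.5] Fa 3.0 Fy -3.0 Fn -0.2 w 14.7
tip: along a 4.5  y 1.9  n -41.2
-a [ 0.513 -0.004  0.858]
y [-0.001 -1.    -0.004]
n [ 0.858  0.001 -0.513]
```

Emit:
send_rows([
  [0.004,0,-0.0055],
  [0.009,0,-0.01],
  [0.0145,0,-0.0145],
  [0.0195,0,-0.018],
  [0.025,0,-0.0215],
  [0.0305,0,-0.0245],
  [0.033,0,-0.026],
  [0.033,0,-0.026],
], yaw=[0,0,0,0,0,0,0,0], fingers=[255,255,255,255,255,255,255,255])

```text
clock: 39.8
position: [443.1, 23.3, 79.9]
ee_rot: [0.804, -0.594, -0.007, -0.003]
contact_force: [-0.4, 4.4, -2.6]
gripper_width: 14.9
```

```bash
python3 - <<'E'
from ov import *
s=avg("side",2);info()
ov(s,"pics/p2.png",ts=(8,),u0=265,v0=175,w=50,h=50,f=12);crop(s,265,175,50,50,12,"pics/p3.png",5)
E
```

```text
clk 39.9 TCP [443.1  23.3  79.8] F [-0.9  3.8 -3. ] Fa -0.7 Fy 0.3 Fn -4.9 w 14.9
tip: along a 10.0  y 2.1  n 0.4
-a [ 0.513 -0.004  0.858]
y [-0.001 -1.    -0.003]
n [ 0.858  0.001 -0.513]
```

Emit:
send_rows([
  [0.001,0,0.002],
  [0.002,0,0.004],
  [0.003,0,0.005],
  [0.003,0,0.005],
], yaw=[0,0,0,0], fingers=[255,255,255,255])

```text
clock: 40.3
position: [444.5, 21.7, 76.7]
ee_rot: [0.805, -0.594, -0.007, -0.004]
contact_force: [-7.8, 10.0, 14.7]
gripper_width: 14.8
```

```bash
python3 - <<'E'
from tipinfo import *
info()
E
```

```text
clk 40.3 TCP [444.5  21.7  76.7] F [-7.8 10.  14.7] Fa 18.7 Fy -4.5 Fn -2.9 w 14.8
tip: along a 6.3  y 3.1  n 0.5
-a [ 0.514 -0.002  0.858]
y [-0.001 -1.    -0.002]
n [ 0.858  0.    -0.514]
```

Emit:
send_rows([
  [0.001,0.001,0.0018],
  [0.001,0.002,0.0018],
  [0.001,0.003,0.0018],
  [0.001,0.004,0.0018],
  [0.001,0.005,0.0018],
  [0.001,0.005,0.0018],
], yaw=[0,0,0,0,0,0], fingers=[255,255,255,255,255,255])

```text
clock: 40.9
position: [443.1, 21.2, 76.9]
ee_rot: [0.805, -0.593, -0.005, -0.007]
contact_force: [-2.1, 8.7, 7.5]
gripper_width: 15.0
```

```bash
python3 - <<'E'
from tipinfo import *
info()
E
```

```text
clk 40.9 TCP [443.1  21.2  76.9] F [-2.1  8.7  7.5] Fa 10.9 Fy 0.6 Fn -4.0 w 15.0
tip: along a 6.5  y 2.2  n 0.6
-a [0.514 0.006 0.858]
y [ 0.001 -1.     0.006]
n [ 0.857 -0.002 -0.514]
```

Emit:
send_rows([
  [0.001,0.002,0.0015],
  [0.001,0.004,0.002],
  [0.0015,0.006,0.0025],
  [0.0018,0.008,0.003],
  [0.002,0.01,0.003],
  [0.002,0.01,0.003],
], yaw=[-2.4,-4.8,-7.2,-9.6,-12,-12], fingers=[255,255,255,255,255,255])

```text
clock: 41.5
position: [434.0, 17.6, 76.5]
ee_rot: [0.863, -0.505, -0.004, -0.009]
contact_force: [-12.1, 12.4, 21.8]
gripper_width: 15.1
```

```bash
python3 - <<'E'
from tipinfo import *
info()
E
```

```text
clk 41.5 TCP [434.   17.6  76.5] F [-12.1  12.4  21.8] Fa 26.6 Fy -7.9 Fn -2.5 w 15.1
tip: along a 6.3  y 3.1  n -0.0
-a [0.503 0.114 0.857]
y [ 0.209 -0.978  0.007]
n [ 0.839  0.176 -0.515]
```

Emit:
send_rows([
  [0.001,-0.0025,0.001],
  [0.002,-0.005,0.0015],
  [0.003,-0.0075,0.002],
  [0.0035,-0.01,0.002],
  [0.004,-0.0125,0.002],
  [0.0045,-0.015,0.002],
  [0.005,-0.0175,0.002],
  [0.005,-0.02,0.002],
  [0.005,-0.02,0.002],
], yaw=[3,6,9,12,15,18,21,24,24], fingers=[255,255,255,255,255,255,255,255,255])

```text
clock: 42.4
position: [453.7, 23.9, 76.6]
ee_rot: [0.739, -0.674, -0.006, -0.007]
contact_force: [-8.8, 8.5, 16.7]
gripper_width: 14.6
```

```bash
python3 - <<'E'
from ov import *
info()
s=avg("side",2)
ov(s,"pics/q2.png",ts=(0,),u0=265,v0=175,w=50,h=50,f=12);crop(s,265,175,50,50,12,"pics/q3.png",5)
E
```

```text
clk 42.4 TCP [453.7  23.9  76.6] F [-8.8  8.5 16.7] Fa 19.8 Fy -5.9 Fn -0.9 w 14.6
tip: along a 6.3  y 2.7  n -0.1
-a [ 0.505 -0.101  0.857]
y [-0.207 -0.978  0.006]
n [ 0.837 -0.18  -0.515]
```

Emit:
send_rows([
  [0,0.003,-0.002],
  [0.001,0.006,-0.002],
  [0.002,0.009,-0.002],
  [0.0025,0.012,-0.002],
  [0.003,0.0135,-0.002],
  [0.004,0.0145,0],
  [0.005,0.0155,0.002],
  [0.0063,0.0165,0.004],
  [0.0073,0.0175,0.006],
  [0.0073,0.0175,0.006],
], yaw=[-3,-6,-9,-12,-12,-12,-12,-12,-12,-12], fingers=[255,255,255,255,255,255,255,255,255,255])

```text
clock: 43.5
position: [443.3, 19.2, 77.1]
ee_rot: [0.806, -0.591, -0.001, -0.015]
contact_force: [-12.0, 18.3, 38.1]
gripper_width: 14.7
```

```bash
python3 - <<'E'
from ov import *
info();print(read_state()['wrist_torque'])
E
```

```text
clk 43.5 TCP [443.3  19.2  77.1] F [-12.   18.3  38.1] Fa 43.5 Fy -6.1 Fn 0.8 w 14.7
tip: along a 5.6  y 3.0  n 2.1
-a [0.517 0.021 0.856]
y [ 0.005 -1.     0.022]
n [ 0.856 -0.007 -0.517]
[ 5.94507103  3.71776657 -0.05951442]
```

Emit:
send_rows([
  [0,0.003,0],
  [0.0015,0.003,0.0015],
  [0.003,0.003,0.004],
  [0.003,0.003,0.005],
], yaw=[0,0,0,0], fingers=[255,255,255,255])

```text
clock: 43.9
position: [444.9, 18.5, 77.5]
ee_rot: [0.807, -0.591, 0.0, -0.018]
contact_force: [-18.1, 20.5, 46.9]
gripper_width: 14.7
```

```bash
python3 -c "
from ov import *
info()"; cat tipinfo.py
```

```text
clk 43.9 TCP [444.9  18.5  77.5] F [-18.1  20.5  46.9] Fa 53.0 Fy -11.2 Fn 1.8 w 14.7
tip: along a 5.4  y 4.8  n 3.3
-a [0.518 0.028 0.855]
y [ 0.006 -0.999  0.029]
n [ 0.855 -0.01  -0.518]
from plan import *
xh=np.array([.296,-.955,0]);yh=np.array([.955,.296,0]);O=np.array([468.4,-66.6,0]);a=-.5*xh+np.array([0,0,.866]);fl=O-52*xh+[0,0,31.7]-26*a;n=np.cross(yh,a)
def info(tx=50.7,tz=61):
    st=read_state();R=Ro.from_quat(st['ee_rot']).as_matrix();T=st['position'];tip=T+R@np.array([tx,0,tz])
    print('clk',st['clock'],'TCP',T.round(1),'F',st['contact_force'].round(1),'Fa %.1f Fy %.1f Fn %.1f'%(st['contact_force']@a,st['contact_force']@yh,st['contact_force']@n),'w',round(st['gripper_width'],1))
    d=tip-fl;print('tip: along a %.1f  y %.1f  n %.1f'%(d@a,d@yh,d@n))
    for nm,v in(('-a',-a),('y',yh),('n',n)):print(nm,(R.T@v).round(3))
```

Emit:
send_rows([
  [0,0.002,0],
  [0.001,0.003,0.002],
  [0.001,0.003,0.002],
  [0.001,0.003,0.002],
  [0.001,0.003,0.002],
  [0.001,0.003,0.002],
], yaw=[0,6,12,18,24,30], fingers=[255,255,255,255,255,255])

```text
clock: 44.5
position: [455.8, 19.6, 79.9]
ee_rot: [-0.628, 0.778, -0.003, 0.03]
contact_force: [16.5, -1.9, -2.0]
gripper_width: 14.5
```

```bash
python3 -c "
from ov import *
info();st=read_state();print(st['wrist_torque'],st['joints'])
s=avg('side',1);crop(s,265,165,50,50,12,'pics/t30.png',5);t=avg('top',1);cv2.imwrite('pics/t30t.png',t)"
```

```text
clk 44.5 TCP [455.8  19.6  79.9] F [16.5 -1.9 -2. ] Fa -5.0 Fy 15.3 Fn 4.8 w 14.5
tip: along a 8.6  y -7.8  n 0.4
-a [ 0.473 -0.209  0.856]
y [-0.489 -0.87   0.058]
n [ 0.733 -0.446 -0.514]
[-0.57834542 -5.96718511  0.72753643] [ 0.39227931  0.22637091 -0.6023583  -0.01828497 -0.6825835  -0.59056282][ WARN:0@4.882] global loadsave.cpp:1063 imwrite_ Unsupported depth image for selected encoder is fallbacked to CV_8U.
```

View pics/t30.png

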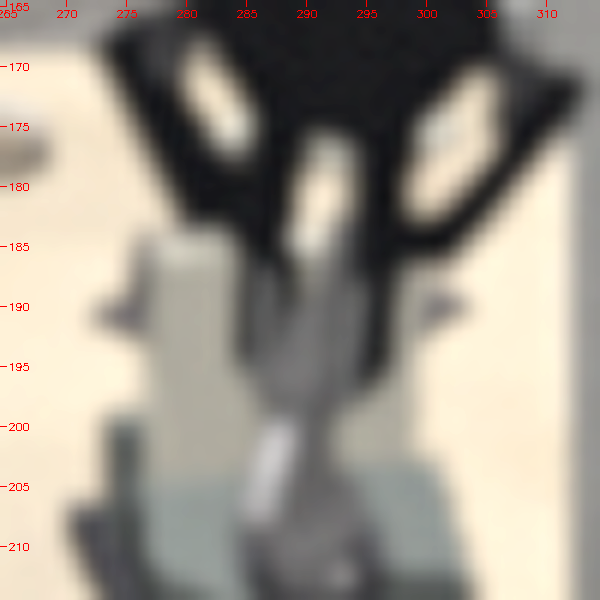

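View pics/t30t.png

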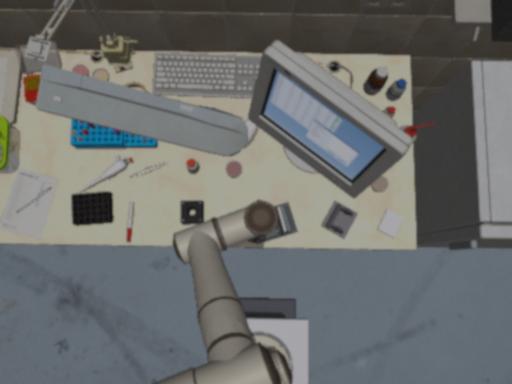

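```bash
cat h.py ov.py | head -60; python3 -c "
from ov import *
s=avg('side',1);np.save('t30.npy',s)
for d in (26,45,52,105):
  print(d,proj('side',fl+d*a))
crop(s,270,185,44,40,14,'pics/t30b.png',5)"
```

```text
import numpy as np,cv2
from bench import *
import pickle
_C=pickle.load(open("cam.pkl","rb"))
def cam(n):
    c=_C[n];return c['mtx'],np.array(c['rvec'],float),np.array(c['tvec'],float)
def proj(n,P):
    K,r,t=cam(n);return cv2.projectPoints(np.array(P,float).reshape(-1,1,3),r,t,K,None)[0][:,0]
def ray(n,uv,z):
    K,r,t=cam(n);R=cv2.Rodrigues(r)[0];d=R.T@np.linalg.inv(K)@np.array([uv[0],uv[1],1.]);c=-R.T@t
    return c+d*(z-c[2])/d[2]
def avg(n,k):
    return np.mean([get_image(n).astype(float) for _ in range(k)],0)
def crop(img,u0,v0,w,h,f,name,grid=10):
    a=cv2.resize(np.clip(img[v0:v0+h,u0:u0+w],0,255).astype(np.uint8),None,fx=f,fy=f,interpolation=cv2.INTER_CUBIC)
    a=cv2.convertScaleAbs(a,alpha=1.25)
    for u in range((u0+grid-1)//grid*grid,u0+w,grid):
        x=int((u-u0+.5)*f);cv2.line(a,(x,0),(x,6),(0,0,255),1);cv2.putText(a,str(u),(x-10,17),0,.35,(0,0,255),1)
    for v in range((v0+grid-1)//grid*grid,v0+h,grid):
        y=int((v-v0+.5)*f);cv2.line(a,(0,y),(6,y),(0,0,255),1);cv2.putText(a,str(v),(8,y+4),0,.35,(0,0,255),1)
    cv2.imwrite(name,a)
from tipinfo import *
de
[... 483 characters left out ...]
:
            c=[tip+z*A+17*(np.cos(p)*kx+np.sin(p)*ky) for p in np.linspace(0,2*np.pi,40)]
            cv2.polylines(im,[q(c)],True,col,1)
        B=tip+112*A;cv2.polylines(im,[q([B-55*kx,B+55*kx])],False,col,1)
        for z in(87,123):
            cv2.polylines(im,[q([tip+z*A+sx*14*kx+sy*8*ky for sx,sy in((1,1),(1,-1),(-1,-1),(-1,1))])],True,col,1)
        cv2.polylines(im,[q([tip+26*A,tip+105*A])],False,col,1)
    c=[fl+26*a+14*(np.cos(p)*n+np.sin(p)*yh) for p in np.linspace(0,2*np.pi,40)];cv2.polylines(im,[q(c)],True,(0,255,255),1)
    cv2.imwrite(name,im)
26 [[290.67846468 211.58828151]]
45 [[291.51799324 208.46100708]]
52 [[291.83283127 207.28822395]]
105 [[294.31883217 198.02778016]]
```

View pics/t30b.png

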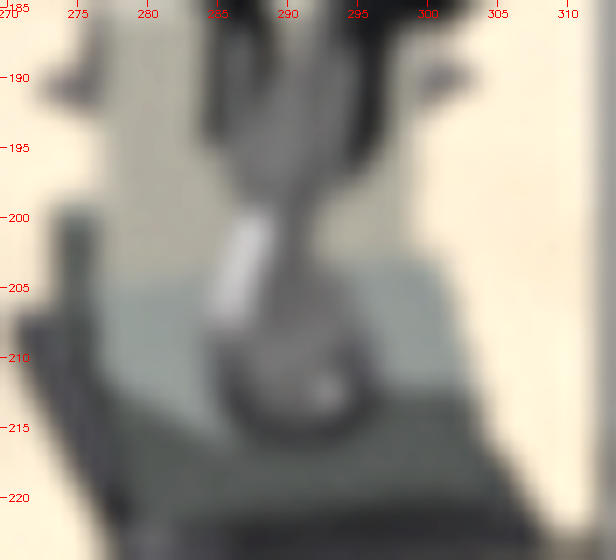

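```bash
ls -t pics | head -12; python3 -c "
from ov import *
s=np.load('t30.npy');e=(a*np.cos(.15)-yh*np.sin(.15)*-1);ov(s,'pics/ov30.png',(0,15),th=-.35,ax=e)"
```

```text
t30b.png
t30t.png
t30.png
q3.png
q2.png
p3.png
p2.png
p1.png
sock.png
o6.png
o5.png
o4.png
```

View pics/ov30.png

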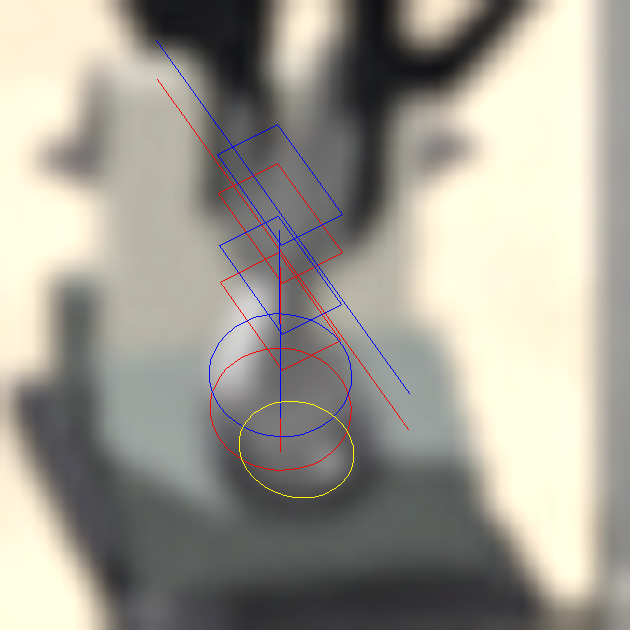

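```bash
cat plan.py; python3 -c "
from plan import *
plan(442,19.5,76,197.6-60)"
```

```text
from h import *
from scipy.spatial.transform import Rotation as Ro
def plan(x,y,z,jaw_deg):
    """target TCP world mm, jaw axis world heading deg"""
    s=read_state();R=Ro.from_quat(s['ee_rot']).as_matrix();p=s['position']
    d=R.T@(np.array([x,y,z])-p)
    cur=np.degrees(np.arctan2(R[1,1],R[0,1]))
    dy=(jaw_deg-cur+90)%180-90
    print('clk %.2f'%s['clock'],'pos',p.round(1),'jaw',round(cur,1),'J',s['joints'].round(2),'w',round(s['gripper_width'],1),'F',s['contact_force'].round(1))
    print('translation mm',d.round(1),'yaw',round(-dy,1))
    return d
clk 44.65 pos [456.   19.5  80. ] jaw 168.0 J [ 0.39  0.23 -0.6  -0.02 -0.68 -0.59] w 14.5 F [14.8 -0.1 -1.2]
translation mm [ 3.  13.8  3.3] yaw 30.4
```

Emit:
send_rows([
  [0.001,0.005,0.002],
  [0.002,0.01,0.003],
  [0.003,0.014,0.004],
  [0.003,0.014,0.004],
], yaw=[0,0,5,10], fingers=[255,255,255,255])

```text
clock: 45.05
position: [457.0, 21.5, 80.5]
ee_rot: [-0.563, 0.825, -0.008, 0.044]
contact_force: [17.2, -2.3, 4.0]
gripper_width: 14.7
```

```bash
python3 -c "
from ov import *
info();st=read_state();print(st['wrist_torque'],st['joints'])
s=avg('side',1);crop(s,265,175,50,50,12,'pics/t40.png',5)"
```

```text
clk 45.05 TCP [457.   21.5  80.5] F [17.2 -2.3  4. ] Fa -0.1 Fy 15.7 Fn 8.3 w 14.7
tip: along a 11.1  y -10.8  n -4.7
-a [ 0.446 -0.257  0.857]
y [-0.621 -0.779  0.09 ]
n [ 0.644 -0.572 -0.507]
[-1.1516663  -6.26638624  0.60756664] [ 0.40316256  0.21255509 -0.62908442 -0.00169121 -0.63868391 -0.77499873]
```

View pics/t40.png

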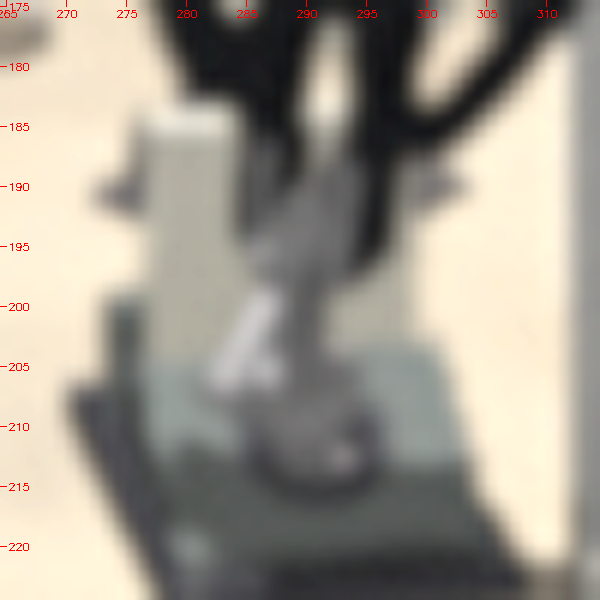

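Emit:
send_rows([
  [0.004,0.003,0.003],
  [0.009,0.006,0.005],
  [0.009,0.006,0.005],
  [0.009,0.006,0.005],
  [0.009,0.006,0.005],
], yaw=[2,8,14,20,26], fingers=[255,255,255,255,255])

```text
clock: 45.6
position: [466.1, 18.0, 82.9]
ee_rot: [-0.366, 0.929, -0.003, 0.062]
contact_force: [20.7, -13.6, 8.0]
gripper_width: 14.7
```

```bash
python3 -c "
from ov import *
info();st=read_state();print(st['wrist_torque'],st['joints'])
s=avg('side',1);crop(s,265,175,50,50,12,'pics/t65.png',5)"
```

```text
clk 45.6 TCP [466.1  18.   82.9] F [ 20.7 -13.6   8. ] Fa -2.6 Fy 15.7 Fn 20.6 w 14.7
tip: along a 16.8  y -14.8  n -14.2
-a [ 0.316 -0.406  0.858]
y [-0.893 -0.432  0.124]
n [ 0.32  -0.805 -0.499]
[-5.47053875 -8.03618164  0.47616212] [ 0.3942963   0.20702579 -0.63850827  0.01461926 -0.60079485 -1.22611629]
```

View pics/t65.png

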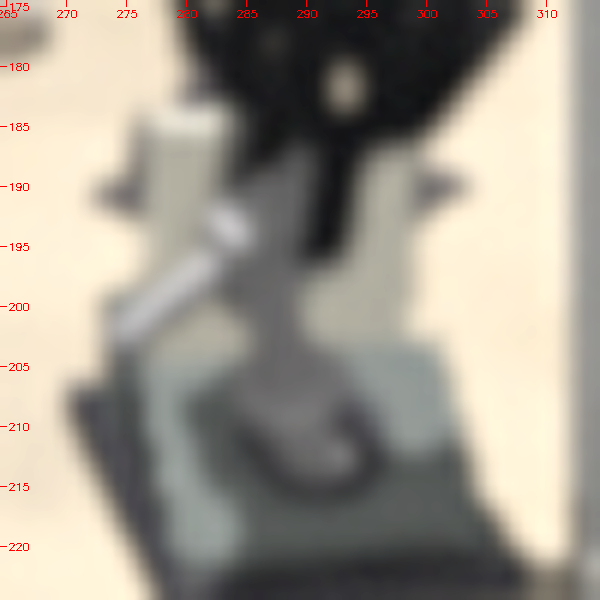

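View pics/q3.png

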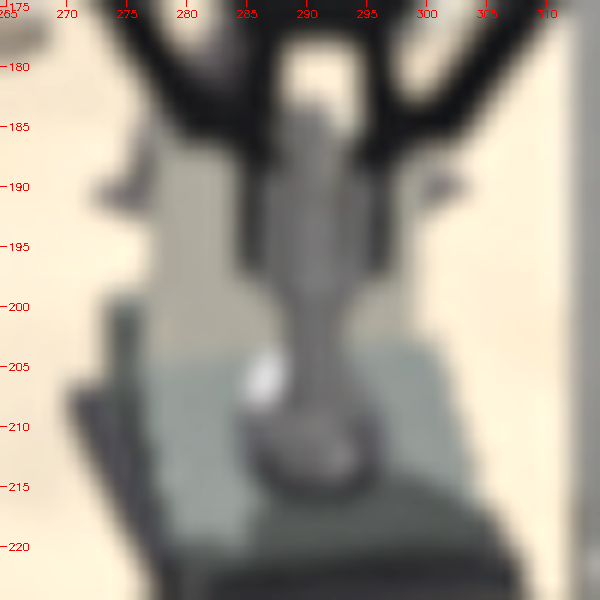

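```bash
python3 - <<'E'
from ov import *
im=cv2.imread('pics/q3.png');print(im.shape)
u0,v0,f=265,175,12
q=lambda P:((proj("side",P)-[u0,v0]+.5)*f).astype(int)
for t,col in((0,(0,0,255)),(7,(0,255,0)),(16,(255,0,0))):
    tip=fl+t*a
    for z in(45,50):
        c=[tip+z*a+17*(np.cos(p)*n+np.sin(p)*yh) for p in np.linspace(0,2*np.pi,40)];cv2.polylines(im,[q(c)],True,col,1)
    B=tip+112*a;cv2.circle(im,tuple(q([B-55*n])[0]),4,col,1)
    cv2.polylines(im,[q([tip+87*a+sx*14*n+sy*8*yh for sx,sy in((1,1),(1,-1),(-1,-1),(-1,1))])],True,col,1)
cv2.imwrite('pics/q3o.png',im)
E
```

```text
(600, 600, 3)
```

View pics/q3o.png

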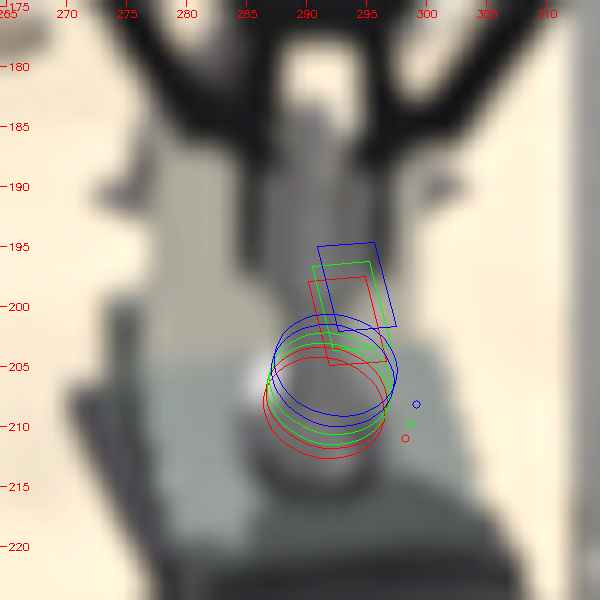

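```bash
python3 - <<'E'
from ov import *
def show(T,jaw,tilt):
    h=np.radians(jaw-90);c=np.array(T)+[0,0,34];d=np.array([np.cos(h),np.sin(h),0])
    e=d*np.cos(tilt)-np.array([0,0,np.sin(tilt)])
    ax=d*np.sin(tilt)+np.array([0,0,np.cos(tilt)])
    b=c+7*ax
    print(jaw,'grip',proj('side',c)[0].round(1),'near end',proj('side',b+55*e)[0].round(1),'far',proj('side',b-55*e)[0].round(1),'collar',proj('side',c-58*ax)[0].round(1),'tip',proj('side',c-105*ax)[0].round(1))
for tl in(.5,.9):
    show([443.3,19.2,77.1],197.6,tl);show([456,19.6,80],168,tl);show([457,21.5,80.5],157,tl);show([466,18,83],132,tl)
P=np.array([456.,20,100])
print(proj('side',[P,P+100*xh,P+100*yh,P+[0,0,100]]))
E
ls -t pics|sed -n 4,40p | tr '\n' ' '
```

```text
197.6 grip [293.8 194.7] near end [298.  207.3] far [290.6 180.1] collar [291.2 205.3] tip [289.1 213.3]
168 grip [289.9 193.7] near end [285.3 206.1] far [293.7 179.3] collar [291.6 204.5] tip [293.  212.6]
157 grip [289.5 193.8] near end [282.  205.6] far [295.9 179.8] collar [292.8 204.9] tip [295.3 213.2]
132 grip [286.8 192.5] near end [273.8 202.2] far [298.  180.1] collar [293.  204.6] tip [297.8 213.9]
197.6 grip [293.8 194.7] near end [296.7 211. ] far [292.  177.6] collar [290. 199.] tip [287.1 202.3]
168 grip [289.9 193.7] near end [286.2 209.8] far [292.6 176.8] collar [293.1 198.3] tip [295.5 201.8]
157 grip [289.5 193.8] near end [283.6 209.5] far [293.9 177.1] collar [295.3 198.8] tip [299.6 202.6]
132 grip [286.8 192.5] near end [276.7 206.5] far [294.2 176.8] collar [297.3 199.3] tip [305.3 204.4]
[[289.74451628 197.73974317]
 [282.70637998 185.94076529]
 [259.08006252 200.16006959]
 [290.62054034 168.40347248]]
ov30.png t30b.png t30t.png t30.png q3.png q2.png p3.png p2.png p1.png sock.png o6.png o5.png o4.png o3.png o2.png o1.png m3.png m2.png m1.png k9.png k8.png k7.png k6.png k5.png k4.png k3.png k2.png k1.png g2.png g1.png f6.png f5.png f4.png f3.png f2.png f1.png e5.png
```

```bash
python3 -c "
from plan import *
plan(441,20,80,132)
plan(441,20,75,125)"
```

```text
clk 45.65 pos [466.1  17.8  83. ] jaw 132.7 J [ 0.39  0.21 -0.64  0.02 -0.6  -1.23] w 14.9 F [ 20.5 -12.5   8.1]
translation mm [17.1 18.7  0.1] yaw 0.7
clk 45.65 pos [466.1  17.8  83. ] jaw 132.7 J [ 0.39  0.21 -0.64  0.02 -0.6  -1.23] w 14.9 F [ 20.5 -12.5   8.1]
translation mm [17.6 19.   5.1] yaw 7.7
```

Emit:
send_rows([
  [0.01,0.01,0],
  [0.017,0.018,0.001],
  [0.017,0.018,0.003],
  [0.017,0.018,0.003],
  [0.017,0.018,0.003],
], yaw=[0,0,0,0,0], fingers=[255,255,190,190,190])

```text
clock: 46.15
position: [453.7, 23.2, 84.2]
ee_rot: [-0.368, 0.927, -0.005, 0.075]
contact_force: [4.6, 3.5, 20.4]
gripper_width: 22.1
```

```bash
python3 -c "
from ov import *
info();st=read_state();print(st['wrist_torque'],st['joints'])
s=avg('side',1);crop(s,265,175,50,50,12,'pics/u1.png',5)"
```

```text
clk 46.15 TCP [453.7  23.2  84.2] F [ 4.6  3.5 20.4] Fa 18.7 Fy 5.5 Fn 8.5 w 22.1
tip: along a 21.3  y -23.3  n -21.1
-a [ 0.337 -0.393  0.855]
y [-0.888 -0.434  0.15 ]
n [ 0.313 -0.81  -0.495]
[ 0.89455357 -2.17137297  0.31657525] [ 0.42296845  0.17435181 -0.68954789  0.0317999  -0.55768278 -1.26426277]
```

View pics/u1.png

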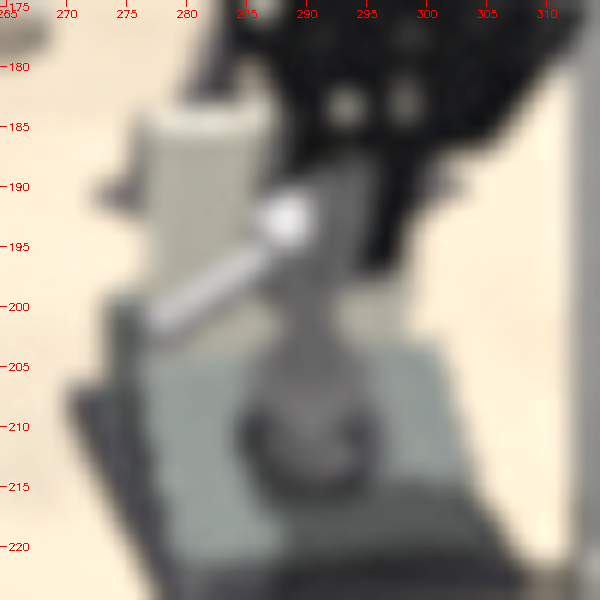

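```bash
python3 -c "
from plan import *
plan(442,20,77,132)"
```

```text
clk 46.20 pos [453.7  23.2  84.2] jaw 133.0 J [ 0.42  0.17 -0.69  0.03 -0.56 -1.26] w 21.9 F [ 3.7  4.4 19.7]
translation mm [11.6  6.1  5.3] yaw 1.0
```

Emit:
send_rows([
  [0.004,0.002,0],
  [0.01,0.005,0.002],
  [0.012,0.006,0.005],
  [0.012,0.006,0.005],
], yaw=[0,0,0,0], fingers=[165,165,165,165])

```text
clock: 46.6
position: [439.6, 18.4, 75.7]
ee_rot: [-0.368, 0.927, -0.005, 0.073]
contact_force: [0.1, 0.3, -0.3]
gripper_width: 30.2
```

```bash
python3 -c "
from ov import *
info();st=read_state();print(st['wrist_torque'],st['joints'])
s=avg('side',1);crop(s,265,175,50,50,12,'pics/u2.png',5)"
```

```text
clk 46.6 TCP [439.6  18.4  75.7] F [ 0.1  0.3 -0.3] Fa -0.1 Fy 0.2 Fn -0.4 w 30.2
tip: along a 13.9  y -38.6  n -24.9
-a [ 0.333 -0.395  0.856]
y [-0.889 -0.434  0.145]
n [ 0.315 -0.81  -0.495]
[-0.04377925  0.32560555  0.0041682 ] [ 0.42707285  0.1679939  -0.72958396  0.03480562 -0.52891806 -1.27178009]
```

View pics/u2.png

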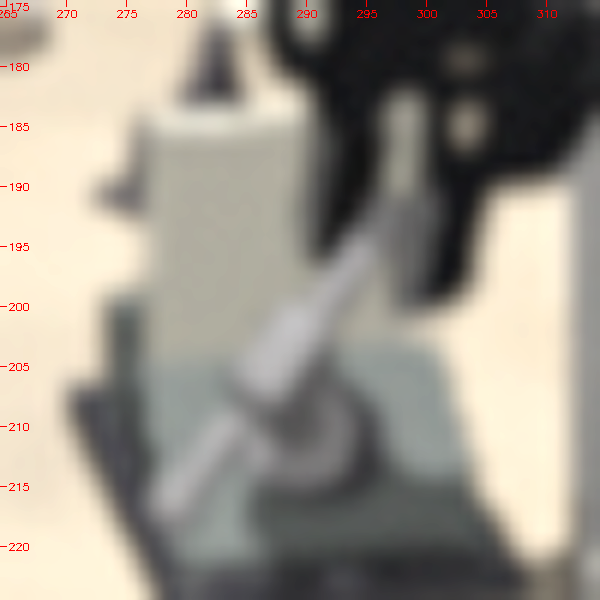

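```bash
python3 -c "
import cv2
a=cv2.imread('pics/sock.png');b=cv2.imread('pics/p3.png');print(a.shape,b.shape)
h=min(a.shape[0],b.shape[0]);import numpy as np
c=np.hstack([cv2.resize(a,(400,400*a.shape[0]//a.shape[1])) if 1 else a]);cv2.imwrite('pics/v1.png',a)"; history | tail -1
```

```text
(580, 580, 3) (600, 600, 3)
```

View pics/sock.png

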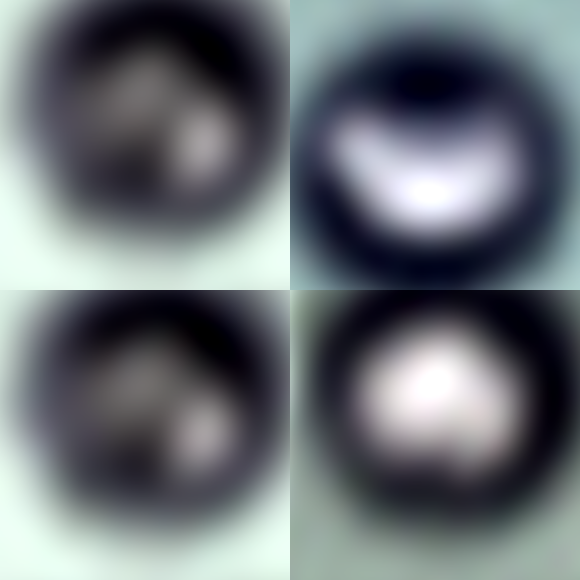

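View pics/p3.png

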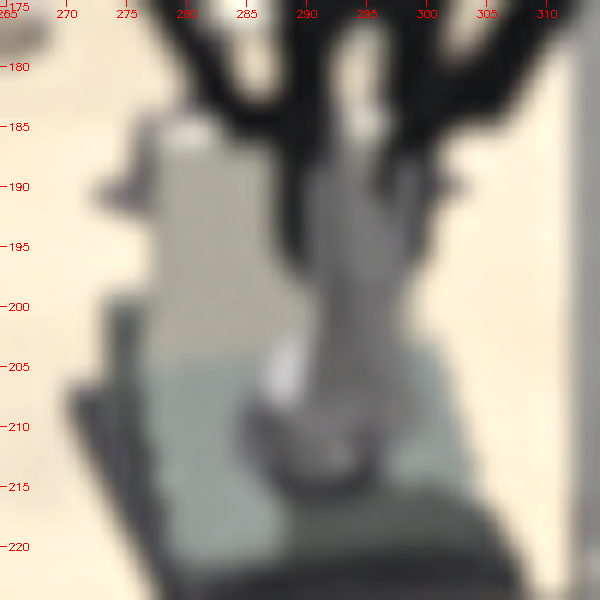

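```bash
python3 - <<'E'
from ov import *
from scipy.optimize import least_squares
x_=np.array([1,0,0])
def pose(p):
    # axis tilted from a by rotation vector in (n,yh), roll psi about axis clockwise
    Rb=np.stack([n,yh,a],1)
    R=Rb@Ro.from_rotvec([p[0],p[1],0]).as_matrix()@Ro.from_rotvec([0,0,-p[2]]).as_matrix()
    tip=fl+p[3]*a+p[4]*yh+p[5]*n
    return R,tip
obs=np.array([[277.8,216.5],[297.2,191],[287.6,203.9]])
def res(p):
    R,tip=pose(p)
    P=[tip+R@np.array(v) for v in([-55,0,112.],[55,0,112.],[0,0,107])]
    return np.r_[(proj('side',P)-obs).ravel(),[(p[3]-8)/8,p[4]/3,p[5]/3]]
for i in([0,-.4,.9],[.2,-.3,1.5],[-.4,-.4,.9],[.4,-.1,.4],[-.3,.3,1.]):
    r=least_squares(res,list(i)+[5,0,0]);R,tip=pose(r.x)
    ax=R[:,2];print(r.cost.round(2),r.x.round(2),'lean from vert %.0f'%np.degrees(np.arccos(ax[2])),'holder dir',(ax@xh).round(2),(ax@yh).round(2),'grip',(tip+105*ax).round(1),'collar px',proj('side',tip+47*ax)[0].round(1),'keyx',(R[:,0]).round(2),'keyy heading',np.degrees(np.arctan2(R[1,1],R[0,1])).round(0),R[2,1].round(2))
E
```

```text
0.91 [-0.24 -0.2   0.81  3.66  0.36 -0.34] lean from vert 43 holder dir -0.64 0.24 grip [460.6  44.8  88.5] collar px [288.8 210.5] keyx [-0.53 -0.6   0.6 ] keyy heading -26.0 0.34
0.91 [-0.24 -0.2   0.81  3.66  0.36 -0.34] lean from vert 43 holder dir -0.64 0.24 grip [460.6  44.8  88.5] collar px [288.8 210.5] keyx [-0.53 -0.6   0.6 ] keyy heading -26.0 0.34
0.91 [-0.24 -0.2   0.81  3.66  0.36 -0.34] lean from vert 43 holder dir -0.64 0.24 grip [460.6  44.8  88.5] collar px [288.8 210.5] keyx [-0.53 -0.6   0.6 ] keyy heading -26.0 0.34
0.91 [-0.24 -0.2   0.81  3.66  0.36 -0.34] lean from vert 43 holder dir -0.64 0.24 grip [460.6  44.8  88.5] collar px [288.8 210.5] keyx [-0.53 -0.6   0.6 ] keyy heading -26.0 0.34
0.91 [-0.24 -0.2   0.81  3.66  0.36 -0.34] lean from vert 43 holder dir -0.64 0.24 grip [460.6  44.8  88.5] collar px [288.8 210.5] keyx [-0.53 -0.6   0.6 ] keyy heading -26.0 0.34
```

```bash
python3 - <<'E'
from ov import *
g=np.array([460.6,44.8,88.5]);kx=np.array([-.53,-.6,.6])
Rb=np.stack([n,yh,a],1);R0=Rb@Ro.from_rotvec([-.24,-.2,0]).as_matrix()@Ro.from_rotvec([0,0,-.81]).as_matrix()
tip=fl+3.7*a
s=read_state();R=Ro.from_quat(s['ee_rot']).as_matrix();p=s['position']
for D in(0,.2,.4,.6,.75):
    M=Ro.from_rotvec(-D*a).as_matrix()
    RR=M@R0;Q=tip+RR@[40,0,112]
    k=RR[:,0];jaw=np.degrees(np.arctan2(k[1],k[0]))+90
    T=Q+[0,0,-42]
    cur=np.degrees(np.arctan2(R[1,1],R[0,1]));dy=(jaw-cur+90)%180-90
    print(D,'Q',Q.round(0),'kx',k.round(2),'jaw',round(jaw%180),'tool',(R.T@(T-p)).round(1),'yaw',round(-dy,1),'Tw',T.round(0))
E
```

```text
0 Q [439.  25. 117.] kx [-0.53 -0.6   0.59] jaw 138 tool [-3.4  5.8  0.7] yaw -5.4 Tw [439.  25.  75.]
0.2 Q [438.  25. 117.] kx [-0.68 -0.51  0.52] jaw 127 tool [-2.7  6.4  0.7] yaw 6.1 Tw [438.  25.  75.]
0.4 Q [437.  25. 117.] kx [-0.81 -0.4   0.44] jaw 116 tool [-2.2  7.1  0.9] yaw 16.8 Tw [437.  25.  75.]
0.6 Q [436.  26. 117.] kx [-0.9  -0.26  0.34] jaw 106 tool [-1.8  7.9  1.1] yaw 26.9 Tw [436.  26.  75.]
0.75 Q [436.  26. 117.] kx [-0.95 -0.15  0.27] jaw 99 tool [-1.6  8.5  1.3] yaw 34.3 Tw [436.  26.  75.]
```

Emit:
send_rows([
  [-0.003,0.006,-0.012],
  [-0.003,0.006,-0.02],
  [-0.003,0.006,-0.02],
  [-0.003,0.006,-0.02],
  [-0.003,0.006,-0.02],
], yaw=[-4,-4,-4,-4,-4], fingers=[165,165,255,255,255])

```text
clock: 47.15
position: [436.4, 24.8, 96.5]
ee_rot: [-0.4, 0.914, -0.008, 0.074]
contact_force: [-2.2, 3.3, 6.9]
gripper_width: 8.8
```

```bash
python3 -c "
from ov import *
info();st=read_state();print(st['wrist_torque'],st['joints'])
s=avg('side',1);crop(s,265,175,50,50,12,'pics/u3.png',5)"
```

```text
clk 47.15 TCP [436.4  24.8  96.5] F [-2.2  3.3  6.9] Fa 7.8 Fy -1.1 Fn 0.2 w 8.8
tip: along a 33.9  y -37.8  n -17.9
-a [ 0.362 -0.369  0.856]
y [-0.856 -0.495  0.148]
n [ 0.369 -0.786 -0.495]
[0.90271837 0.66807188 0.17251699] [ 0.44677285  0.12522598 -0.71161194  0.03691656 -0.58676669 -1.22220733]
```

View pics/u3.png

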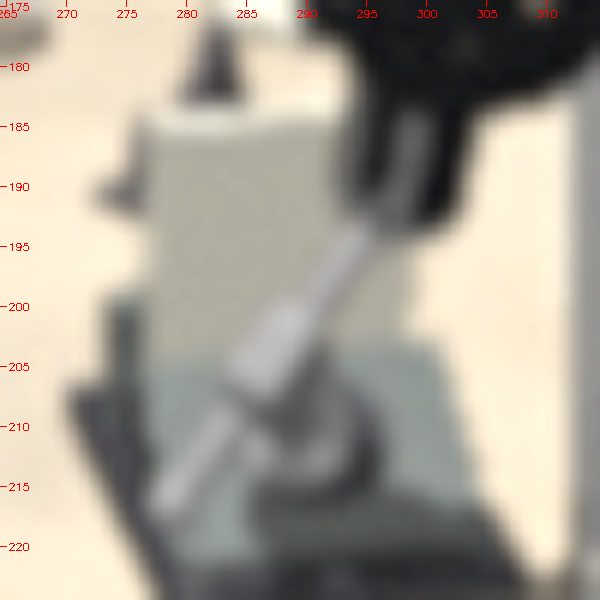

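Emit:
send_rows([
  [0,0,0.002],
  [0,0,0.002],
  [0,0,0.002],
  [0,0,0.002],
  [0,0,0.002],
], yaw=[6,12,18,24,30], fingers=[255,255,255,255,255])

```text
clock: 47.7
position: [436.3, 24.7, 94.2]
ee_rot: [-0.147, 0.986, 0.012, 0.073]
contact_force: [-0.7, 0.2, -0.4]
gripper_width: 0.1
```

```bash
python3 -c "
from ov import *
info();st=read_state();print(st['wrist_torque'],st['joints'])
s=avg('side',1);crop(s,265,175,50,50,12,'pics/u4.png',5)"
```

```text
clk 47.7 TCP [436.3  24.7  94.2] F [-0.7  0.2 -0.4] Fa -0.1 Fy -0.6 Fn -0.5 w 0.1
tip: along a 44.0  y -44.8  n -41.6
-a [ 0.125 -0.502  0.856]
y [-0.989  0.004  0.147]
n [-0.078 -0.865 -0.495]
[-0.10810284  0.6250528   0.01343955] [ 0.44663987  0.12923085 -0.71412365  0.03683821 -0.5814922  -1.75079291]
```

View pics/u4.png

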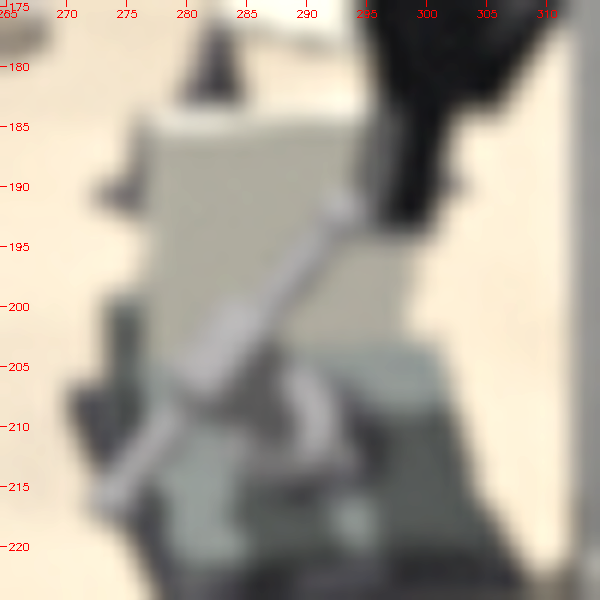

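```bash
cat > kf.py <<'E'
from ov import *
from scipy.optimize import least_squares
def pose(p):
    Rb=np.stack([n,yh,a],1)
    R=Rb@Ro.from_rotvec([p[0],p[1],0]).as_matrix()@Ro.from_rotvec([0,0,-p[2]]).as_matrix()
    return R,fl+p[3]*a+p[4]*yh+p[5]*n
def kfit(obs,col=None,x0=(-.3,-.2,.8,5,0,0),pr=8):
    obs=np.array(obs,float)
    def res(p):
        R,tip=pose(p)
        P=[tip+R@np.array(v) for v in([-55,0,112.],[55,0,112.],[0,0,107])]
        r=(proj('side',P)-obs).ravel()
        if col is not None: r=np.r_[r,.5*(proj('side',tip+47*R[:,2])[0]-col)]
        return np.r_[r,[(p[3]-pr)/8,p[4]/3,p[5]/3]]
    r=least_squares(res,x0);R,tip=pose(r.x);ax=R[:,2]
    print(r.cost.round(2),r.x.round(2),'lean from a %.0f'%np.degrees(np.arccos(ax@a)),'hold dir',(ax@xh).round(2),(ax@yh).round(2),ax[2].round(2),'grip',(tip+105*ax).round(1),'collar',proj('side',tip+47*ax)[0].round(1),'kx',R[:,0].round(2),'ky head',np.degrees(np.arctan2(R[1,1],R[0,1])).round(0),R[2,1].round(2))
    return R,tip
E
python3 - <<'E'
from kf import *
kfit([[273.8,216],[293.2,191.3],[283.3,203.8]],[288.5,210])
kfit([[273.8,216],[293.2,191.3],[283.3,203.8]],[288.5,210],pr=15)
kfit([[277.8,216.5],[297.2,191],[287.6,203.9]],[290.5,210.5])
kfit([[277.8,216.5],[297.2,191],[287.6,203.9]],[290.5,210.5],pr=15)
E
```

```text
2.58 [-0.36 -0.16  0.85  3.25 -0.09 -0.32] lean from a 23 hold dir -0.6 0.35 0.72 grip [472.9  43.3  87.4] collar [287.2 210.5] kx [-0.55 -0.54  0.63] ky head -31.0 0.28
3.15 [-0.38 -0.19  0.86  9.27 -0.07 -0.41] lean from a 24 hold dir -0.62 0.36 0.7 grip [472.6  48.8  90.1] collar [287.4 210. ] kx [-0.56 -0.52  0.65] ky head -31.0 0.3
1.23 [-0.25 -0.2   0.81  4.17 -0.21 -0.46] lean from a 18 hold dir -0.64 0.24 0.72 grip [460.4  45.2  88.7] collar [289.  210.5] kx [-0.53 -0.6   0.6 ] ky head -26.0 0.34
1.73 [-0.26 -0.23  0.81  9.71 -0.12 -0.63] lean from a 20 hold dir -0.66 0.26 0.7 grip [460.2  50.2  91.2] collar [289.1 210. ] kx [-0.54 -0.58  0.62] ky head -26.0 0.35
```

```bash
python3 - <<'E'
from kf import *
t=avg('top',1);np.save('top_now.npy',t)
for P in ([O-22*xh+[0,0,49]],[O+8*xh+[0,0,52]],[O-52*xh+[0,0,32]]):print(proj('top',P[0]))
crop(t,262,195,45,50,12,'pics/top1.png',5)
E
ls *.npy *.png 2>/dev/null
```

```text
[[274.12381208 221.19163284]]
[[283.02145574 218.51220562]]
[[265.12383549 224.20918923]]
s0.npy
s1.npy
s2.npy
s3.npy
s4.npy
s5.npy
t0.npy
t1.npy
t30.npy
top_now.npy
```

View pics/top1.png

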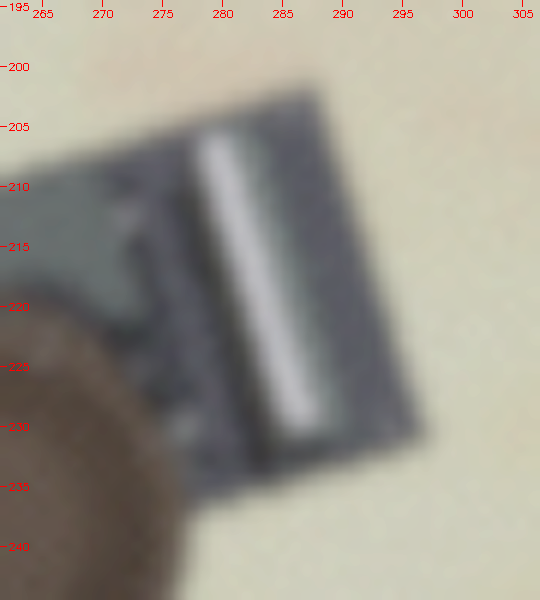

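```bash
python3 - <<'E'
from kf import *
now=np.load('top_now.npy').mean(2)
im={'now':now}
for k in('t0','t1'):
    q=np.load(k+'.npy');print(k,q.shape);im[k]=q.mean(2) if q.ndim==3 else q
X=np.arange(-34,14,1.5)
for (y0,y1) in((15,38),(-5,15)):
  pr={}
  for k in im:
    P=[O+x*xh+y*yh+[0,0,33] for x in X for y in np.linspace(y0,y1,12)]
    uv=proj('top',np.array(P)).astype(np.float32)
    v=cv2.remap(im[k].astype(np.float32),uv[:,0].reshape(1,-1),uv[:,1].reshape(1,-1),cv2.INTER_CUBIC)[0].reshape(len(X),-1).mean(1);pr[k]=v
  print('y',y0,y1)
  for i,x in enumerate(X):print(x,{k:int(pr[k][i]) for k in pr})
for k in im: crop(np.repeat((im[k])[:,:,None],3,2),262,195,40,45,12,'pics/tt_%s.png'%k,5)
E
```

```text
t0 (384, 512, 3)
t1 (384, 512, 3)
y 15 38
-34.0 {'now': 86, 't0': 85, 't1': 87}
-32.5 {'now': 86, 't0': 85, 't1': 87}
-31.0 {'now': 86, 't0': 85, 't1': 88}
-29.5 {'now': 85, 't0': 85, 't1': 88}
-28.0 {'now': 85, 't0': 84, 't1': 87}
-26.5 {'now': 84, 't0': 83, 't1': 85}
-25.0 {'now': 83, 't0': 80, 't1': 82}
-23.5 {'now': 81, 't0': 77, 't1': 77}
-22.0 {'now': 79, 't0': 73, 't1': 72}
-20.5 {'now': 76, 't0': 71, 't1': 67}
-19.0 {'now': 74, 't0': 70, 't1': 63}
-17.5 {'now': 72, 't0': 71, 't1': 61}
-16.0 {'now': 72, 't0': 72, 't1': 58}
-14.5 {'now': 72, 't0': 73, 't1': 55}
-13.0 {'now': 72, 't0': 73, 't1': 53}
-11.5 {'now': 72, 't0': 74, 't1': 51}
-10.0 {'now': 70, 't0': 74, 't1': 48}
-8.5 {'now': 68, 't0': 74, 't1': 46}
-7.0 {'now': 64, 't0': 74, 't1': 44}
-5.5 {'now': 60, 't0': 74, 't1': 43}
-4.0 {'now': 58, 't0': 73, 't1': 42}
-2.5 {'now': 57, 't0': 72, 't1': 42}
-1.0 {'now': 59, 't0': 71, 't1': 41}
0.5 {'now': 67, 't0': 68, 't1': 41}
2.0 {'now': 80, 't0': 63, 't1': 40}
3.5 {'now': 97, 't0': 59, 't1': 40}
5.0 {'now': 116, 't0': 55, 't1': 40}
6.5 {'now': 132, 't0': 55, 't1': 42}
8.0 {'no
[... 649 characters left out ...]
 {'now': 67, 't0': 73, 't1': 41}
-13.0 {'now': 70, 't0': 73, 't1': 41}
-11.5 {'now': 71, 't0': 73, 't1': 40}
-10.0 {'now': 69, 't0': 74, 't1': 41}
-8.5 {'now': 67, 't0': 74, 't1': 40}
-7.0 {'now': 62, 't0': 73, 't1': 40}
-5.5 {'now': 58, 't0': 73, 't1': 40}
-4.0 {'now': 54, 't0': 72, 't1': 40}
-2.5 {'now': 53, 't0': 71, 't1': 40}
-1.0 {'now': 56, 't0': 69, 't1': 40}
0.5 {'now': 63, 't0': 66, 't1': 39}
2.0 {'now': 76, 't0': 61, 't1': 40}
3.5 {'now': 93, 't0': 56, 't1': 40}
5.0 {'now': 111, 't0': 52, 't1': 40}
6.5 {'now': 129, 't0': 53, 't1': 42}
8.0 {'now': 142, 't0': 59, 't1': 44}
9.5 {'now': 148, 't0': 69, 't1': 48}
11.0 {'now': 148, 't0': 79, 't1': 52}
12.5 {'now': 143, 't0': 87, 't1': 56}
```

```bash
python3 -c "
from plan import *
plan(472,45,145,149)
plan(472,45,60,149)"
```

```text
clk 47.80 pos [435.9  24.4  93.8] jaw 107.2 J [ 0.45  0.13 -0.71  0.04 -0.58 -1.75] w -0.2 F [-1.  -0.1  0.9]
translation mm [-47.6   9.  -44.7] yaw -41.8
clk 47.80 pos [435.9  24.4  93.8] jaw 107.2 J [ 0.45  0.13 -0.71  0.04 -0.58 -1.75] w -0.2 F [-1.  -0.1  0.9]
translation mm [-35.2   8.9  39.4] yaw -41.8
```

```bash
python3 -c "
from kf import *
s=read_state();R=Ro.from_quat(s['ee_rot']).as_matrix();z=R[:,2];print(R.round(3));print('toolz in xh,yh,z',(z@xh).round(3),(z@yh).round(3),z[2].round(3))"
```

```text
[[-0.945 -0.296  0.139]
 [-0.293  0.955  0.044]
 [-0.146  0.001 -0.989]]
toolz in xh,yh,z -0.001 0.146 -0.989
```

Emit:
send_rows([
  [-0.01,0,-0.045],
  [-0.03,0.005,-0.05],
  [-0.045,0.009,-0.045],
  [-0.048,0.009,-0.045],
  [-0.047,0.009,-0.035],
  [-0.041,0.009,0.0],
  [-0.036,0.009,0.035],
  [-0.035,0.009,0.039],
], yaw=[-8,-16,-24,-32,-40,-42,-42,-42], fingers=[105,105,105,105,105,105,105,105])

```text
clock: 48.6
position: [481.2, 51.1, 64.6]
ee_rot: [-0.495, 0.865, -0.016, 0.082]
contact_force: [2.4, 1.8, 11.4]
gripper_width: 50.1
```

```bash
python3 -c "
from ov import *
info();st=read_state();print(st['wrist_torque'],st['joints'])
s=avg('side',1);crop(s,260,175,50,50,12,'pics/u5.png',5)"
```

```text
clk 48.6 TCP [481.2  51.1  64.6] F [ 2.4  1.8 11.4] Fa 10.3 Fy 2.8 Fn 4.8 w 50.1
tip: along a 8.2  y 20.3  n -36.6
-a [ 0.446 -0.275  0.852]
y [-0.729 -0.664  0.167]
n [ 0.52  -0.695 -0.496]
[ 0.91486767 -0.71899883 -0.07083194] [ 0.45729147  0.24665416 -0.66699683  0.04643262 -0.49115239 -1.02789603]
```

View pics/u5.png

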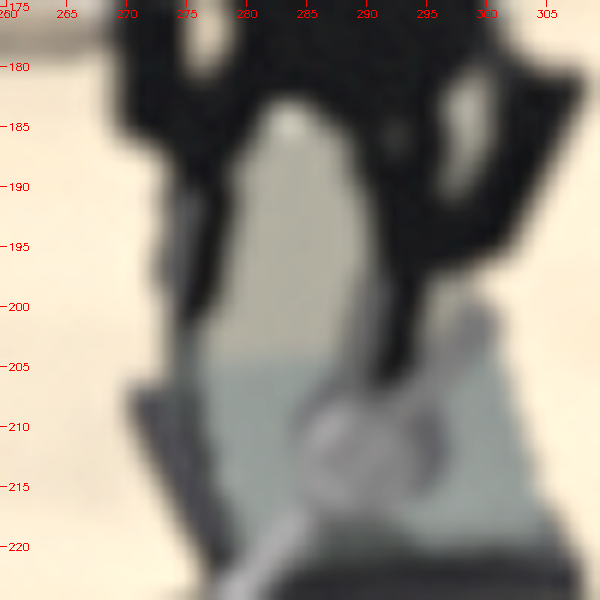

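Emit:
send_rows([
  [0,0,-0.04],
  [0,0,-0.06],
], yaw=[0,0], fingers=[80,80])

```text
clock: 48.85
position: [470.7, 46.6, 124.2]
ee_rot: [-0.496, 0.864, -0.017, 0.08]
contact_force: [0.8, -0.2, 0.6]
gripper_width: 58.7
```

```bash
python3 -c "
from ov import *
s=avg('side',1);np.save('u6.npy',s);crop(s,260,175,50,55,12,'pics/u6.png',5);t=avg('top',1);crop(t,240,195,60,50,12,'pics/u6t.png',5)"
```

```text
(no output)
```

View pics/u6.png

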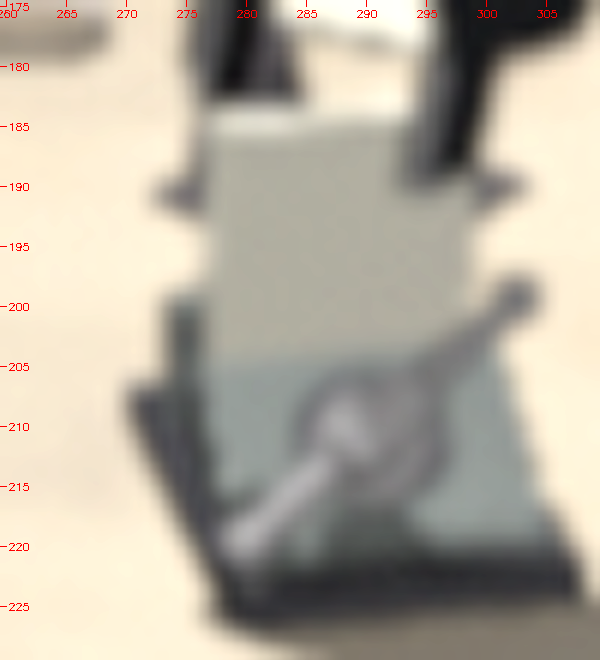

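View pics/u6t.png

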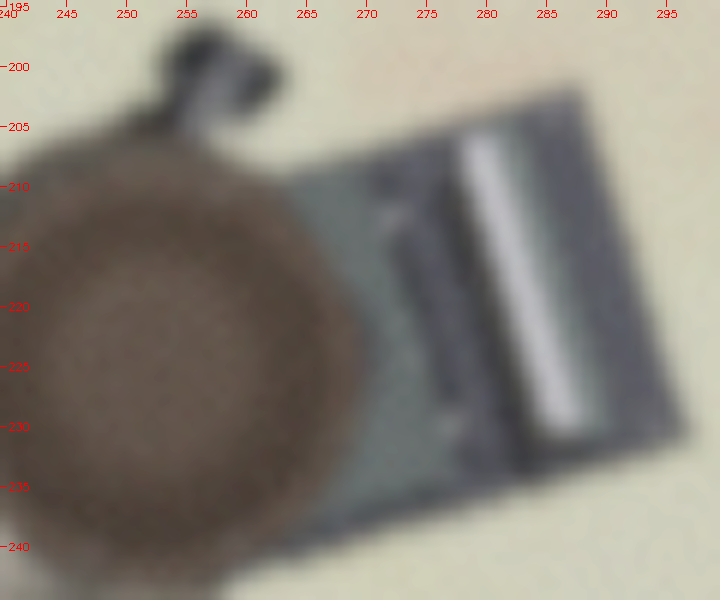

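View pics/tt_t0.png

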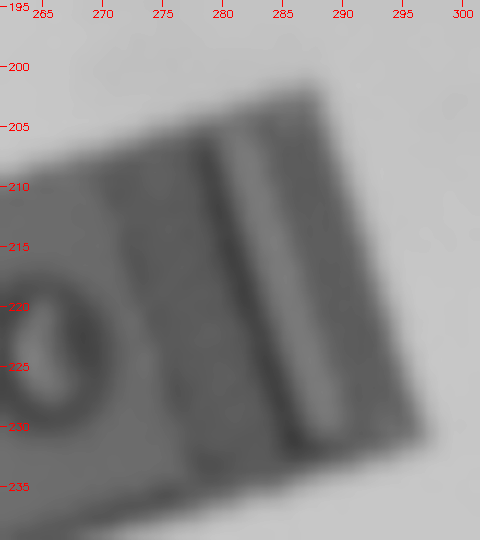

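```bash
python3 - <<'E'
from kf import *
for pr in(8,15):
  for x0 in((-.3,-.2,.8,5,0,0),(-.2,-.6,.5,10,0,0),(-.1,-.7,.3,10,0,0)):
    kfit([[279.7,219.2],[302.3,199.3],[290.3,210.0]],[291.5,211],x0=x0,pr=pr)
E
```

```text
6.49 [-0.18 -0.38  0.99  3.12  0.17  0.28] lean from a 24 hold dir -0.78 0.17 0.6 grip [449.8  55.4  75.4] collar [290.2 212.8] kx [-0.7  -0.47  0.54] ky head -28.0 0.59
6.49 [-0.18 -0.38  0.99  3.12  0.17  0.28] lean from a 24 hold dir -0.78 0.17 0.6 grip [449.8  55.4  75.4] collar [290.2 212.8] kx [-0.7  -0.47  0.54] ky head -28.0 0.59
6.49 [-0.18 -0.38  0.99  3.12  0.17  0.28] lean from a 24 hold dir -0.78 0.17 0.6 grip [449.8  55.4  75.4] collar [290.2 212.8] kx [-0.7  -0.47  0.54] ky head -28.0 0.59
7.06 [-0.19 -0.42  1.    9.46  0.12  0.21] lean from a 26 hold dir -0.8 0.19 0.58 grip [449.7  60.6  78. ] collar [290.3 212.2] kx [-0.7  -0.44  0.56] ky head -28.0 0.6
7.06 [-0.19 -0.42  1.    9.46  0.12  0.21] lean from a 26 hold dir -0.8 0.19 0.58 grip [449.7  60.6  78. ] collar [290.3 212.2] kx [-0.7  -0.44  0.56] ky head -28.0 0.6
7.06 [-0.19 -0.42  1.    9.46  0.12  0.21] lean from a 26 hold dir -0.8 0.19 0.58 grip [449.7  60.6  78. ] collar [290.3 212.2] kx [-0.7  -0.44  0.56] ky head -28.0 0.6
```

```bash
python3 -c "
from plan import *
plan(480,82,115,124)
plan(480,82,31,124)"
```

```text
clk 48.95 pos [471.1  46.7 124.9] jaw 149.3 J [ 0.46  0.13 -0.61  0.04 -0.66 -1.02] w 59.1 F [ 0.1 -0.   0.5]
translation mm [-33.5  11.4  13.1] yaw 25.3
clk 48.95 pos [471.1  46.7 124.9] jaw 149.3 J [ 0.46  0.13 -0.61  0.04 -0.66 -1.02] w 59.1 F [ 0.1 -0.   0.5]
translation mm [-23.1  20.6  95.9] yaw 25.3
```

Emit:
send_rows([
  [-0.03,0.01,0.005],
  [-0.033,0.011,0.013],
  [-0.033,0.011,0.014],
  [-0.028,0.016,0.055],
  [-0.023,0.0205,0.09],
  [-0.023,0.0205,0.096],
  [-0.023,0.0205,0.096],
], yaw=[8,16,25,25,25,25,25], fingers=[110,110,110,110,110,110,110])

```text
clock: 49.65
position: [479.4, 81.3, 29.4]
ee_rot: [-0.297, 0.951, 0.001, 0.081]
contact_force: [0.8, 0.9, 0.1]
gripper_width: 48.3
```

```bash
python3 -c "
from ov import *
info()
s=avg('side',1);crop(s,260,175,50,55,12,'pics/u7.png',5)"
```

```text
clk 49.65 TCP [479.4  81.3  29.4] F [0.8 0.9 0.1] Fa 0.4 Fy 1.0 Fn -0.4 w 48.3
tip: along a 0.5  y 16.5  n -96.5
-a [ 0.285 -0.436  0.854]
y [-0.941 -0.297  0.162]
n [ 0.183 -0.849 -0.495]
```

View pics/u7.png

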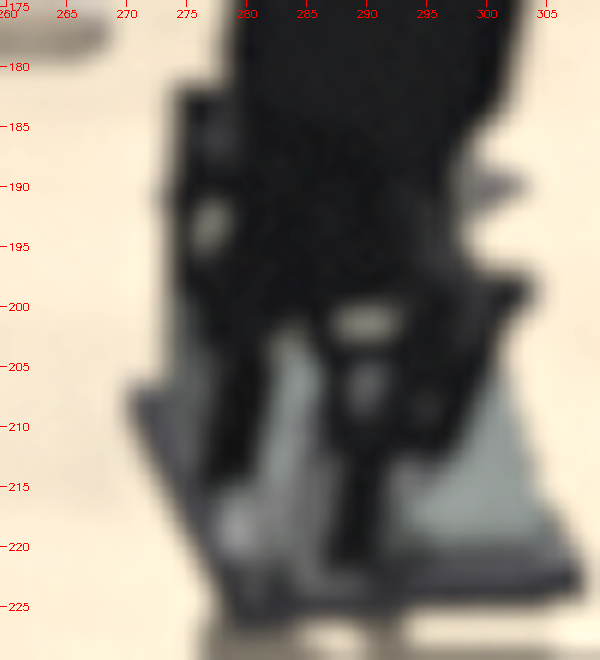

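Emit:
send_rows([
  [0.001,0.002,0.01],
  [0.001,0.002,0.01],
  [0.001,0.002,0.01],
  [0.001,0.002,0.01],
], yaw=[0,0,0,0], fingers=[150,255,255,255])

```text
clock: 50.1
position: [480.9, 83.9, 22.0]
ee_rot: [-0.297, 0.951, 0.001, 0.084]
contact_force: [-1.1, 0.2, 0.1]
gripper_width: 9.2
```

```bash
python3 -c "
from ov import *
info()
s=avg('side',1);crop(s,260,175,50,55,12,'pics/u8.png',5)"
```

```text
clk 50.1 TCP [480.9  83.9  22. ] F [-1.1  0.2  0.1] Fa 0.3 Fy -1.0 Fn -0.4 w 9.2
tip: along a -5.1  y 19.1  n -102.2
-a [ 0.29  -0.436  0.852]
y [-0.94  -0.297  0.168]
n [ 0.18  -0.85  -0.496]
```

View pics/u8.png

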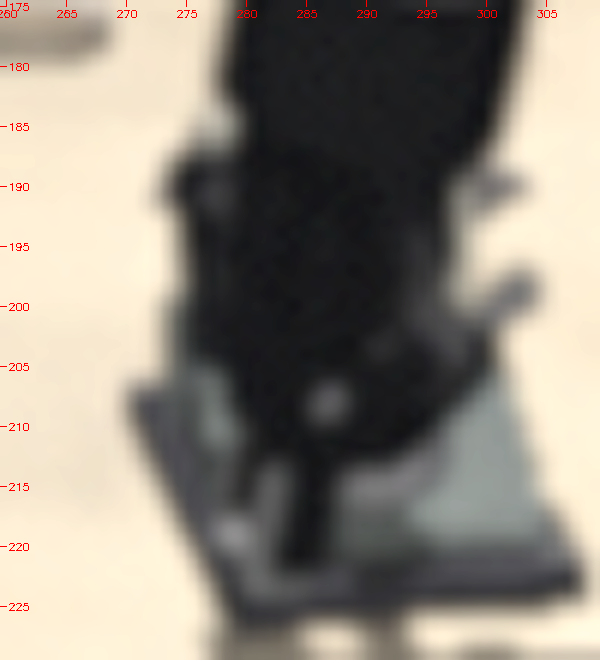

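```bash
python3 - <<'E'
from kf import *
s=read_state();R=Ro.from_quat(s['ee_rot']).as_matrix()
B=fl+115*a;c0=np.array([480.8,82.2,55])
for ps in(.85,.99,1.1,1.2,1.3,1.45,1.6):
    k=np.cos(ps)*n-np.sin(ps)*yh;P=B-45*k
    print(ps,'tool',(R.T@(P-c0)).round(1),'yaw',round(33.9-np.degrees(np.arctan2(-k[1],-k[0])),1),(P-c0).round(0))
E
```

```text
0.85 tool [ 19.4 -10.8 -42.1] yaw -20.6 [-16. -22.  39.]
0.99 tool [ 16.7 -16.2 -44. ] yaw -12.9 [-11. -25.  41.]
1.1 tool [ 15.1 -20.6 -45.7] yaw -7.1 [ -8. -28.  44.]
1.2 tool [ 14.1 -24.6 -47.4] yaw -1.9 [ -5. -31.  46.]
1.3 tool [ 13.6 -28.6 -49.3] yaw 3.2 [ -3. -34.  48.]
1.45 tool [ 13.5 -34.6 -52.3] yaw 10.7 [  0. -39.  51.]
1.6 tool [ 14.5 -40.5 -55.6] yaw 18.1 [  2. -44.  54.]
```

Emit:
send_rows([
  [0.004,-0.004,-0.01],
  [0.008,-0.008,-0.02],
  [0.011,-0.011,-0.03],
  [0.014,-0.014,-0.038],
  [0.014,-0.014,-0.038],
], yaw=[-3,-6,-8,-10,-10], fingers=[255,255,255,255,255])

```text
clock: 50.65
position: [472.6, 62.7, 59.2]
ee_rot: [-0.379, 0.921, -0.006, 0.086]
contact_force: [1.0, -0.4, -0.6]
gripper_width: 8.8
```

```bash
python3 -c "
from ov import *
info();print(read_state()['wrist_torque'])
s=avg('side',1);crop(s,260,175,50,55,12,'pics/u9.png',5)"
```

```text
clk 50.65 TCP [472.6  62.7  59.2] F [ 1.  -0.4 -0.6] Fa -0.9 Fy 0.9 Fn 0.3 w 8.8
tip: along a 14.6  y 8.5  n -60.9
-a [ 0.364 -0.377  0.851]
y [-0.873 -0.456  0.172]
n [ 0.323 -0.806 -0.496]
[-0.30329357 -0.3492119   0.06365844]
```

View pics/u9.png

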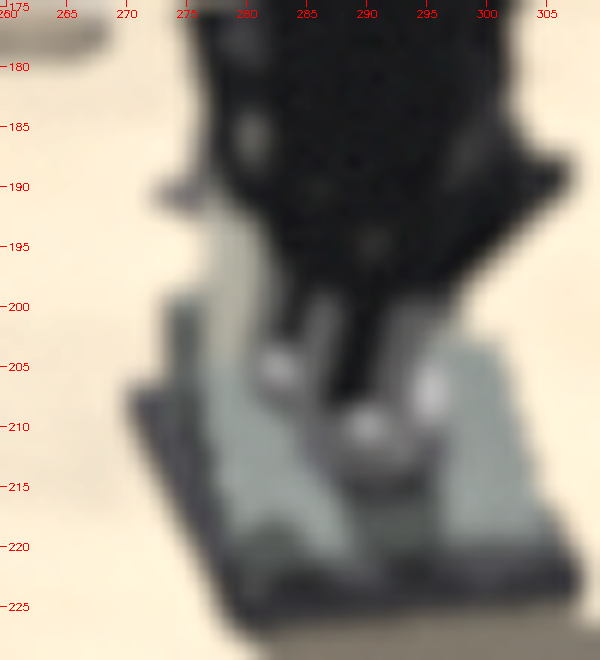

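```bash
python3 - <<'E'
from kf import *
s=read_state();R=Ro.from_quat(s['ee_rot']).as_matrix()
B=fl+115*a;c0=np.array([480.8,82.2,55])+s['position']-np.array([480.9,83.9,22.0])
for ps in(.99,1.1,1.2,1.3,1.45,1.6,1.75):
    k=np.cos(ps)*n-np.sin(ps)*yh;P=B-45*k
    print(ps,'tool',(R.T@(P-c0)).round(1),'yaw',round(23.9+10-np.degrees(np.arctan2(-k[1],-k[0]))+10,1),(P-c0).round(0))
E
```

```text
0.99 tool [ 4.4 -1.  -5.2] yaw -2.9 [-3. -4.  5.]
1.1 tool [ 3.6 -5.6 -6.9] yaw 2.9 [ 0. -7.  7.]
1.2 tool [ 3.3 -9.8 -8.7] yaw 8.1 [  3. -10.   9.]
1.3 tool [  3.5 -13.8 -10.5] yaw 13.2 [  6. -13.  11.]
1.45 tool [  4.4 -19.8 -13.6] yaw 20.7 [  8. -18.  14.]
1.6 tool [  6.4 -25.3 -16.9] yaw 28.1 [ 10. -23.  18.]
1.75 tool [  9.1 -30.4 -20.3] yaw 35.6 [ 12. -29.  21.]
```

Emit:
send_rows([
  [0.0035,-0.0055,-0.005],
  [0.0033,-0.01,-0.007],
  [0.0035,-0.014,-0.009],
  [0.0045,-0.02,-0.012],
  [0.006,-0.025,-0.015],
  [0.006,-0.025,-0.015],
], yaw=[3,8,13,20,26,26], fingers=[255,255,255,255,255,255])

```text
clock: 51.3
position: [484.3, 39.9, 74.6]
ee_rot: [-0.161, 0.983, 0.014, 0.086]
contact_force: [2.8, 1.3, -4.0]
gripper_width: 7.8
```

```bash
python3 -c "
from ov import *
info();print(read_state()['wrist_torque'])
s=avg('side',1);crop(s,260,175,50,55,12,'pics/w1.png',5);t=avg('top',1);crop(t,240,195,60,50,12,'pics/w1t.png',5)"
```

```text
clk 51.3 TCP [484.3  39.9  74.6] F [ 2.8  1.3 -4. ] Fa -3.3 Fy 3.0 Fn -2.4 w 7.8
tip: along a 25.6  y 7.3  n -51.1
-a [ 0.162 -0.499  0.851]
y [-0.984 -0.024  0.173]
n [-0.066 -0.866 -0.496]
[ 0.11255976 -0.63802975  0.1985044 ]
```

View pics/w1.png

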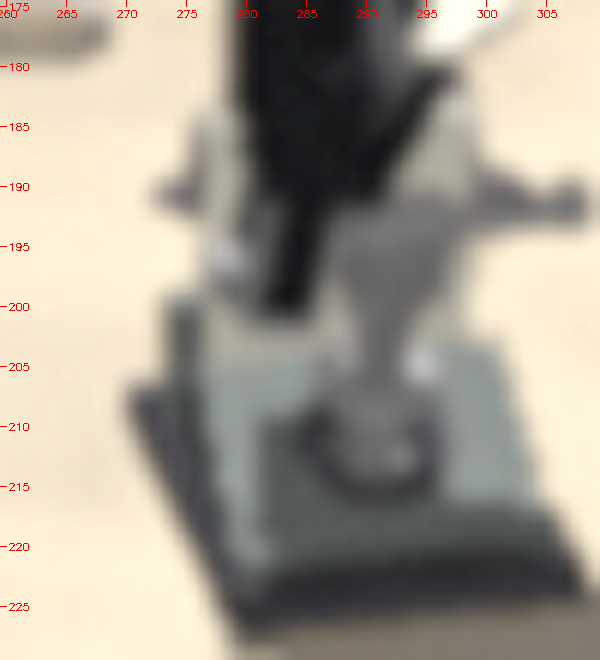

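View pics/w1t.png

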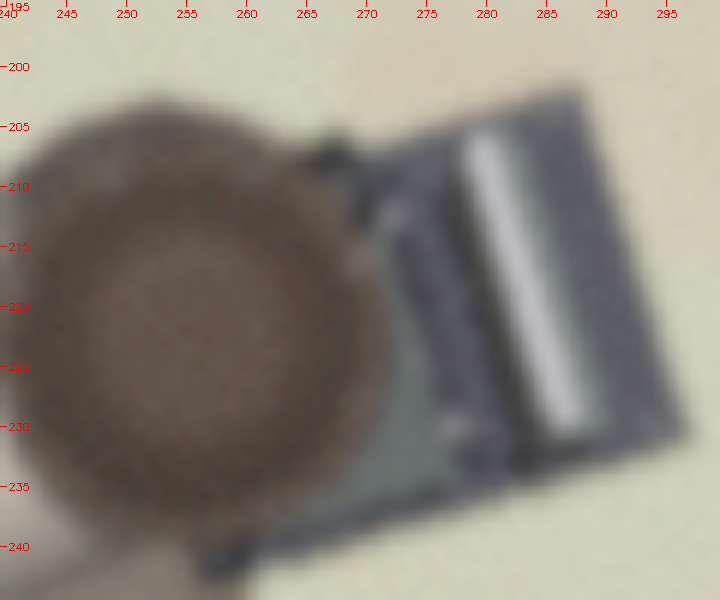

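```bash
python3 - <<'E'
from kf import *
for pr in(8,15):
  kfit([[278.2,196.6],[307.3,191.6],[292.3,194]],[291,208.5],x0=(0,0,1.3,5,0,0),pr=pr)
t=avg('top',1);im={'now':t.mean(2),'u6':np.load('top_now.npy').mean(2),'t0':np.load('t0.npy').mean(2)}
np.save('top2.npy',t)
X=np.arange(-34,6,1.5)
for (y0,y1) in((-5,15),(-25,-5)):
  pr={}
  for k in im:
    P=[O+x*xh+y*yh+[0,0,33] for x in X for y in np.linspace(y0,y1,12)]
    uv=proj('top',np.array(P)).astype(np.float32)
    pr[k]=cv2.remap(im[k].astype(np.float32),uv[:,0].reshape(1,-1),uv[:,1].reshape(1,-1),cv2.INTER_CUBIC)[0].reshape(len(X),-1).mean(1)
  print('y',y0,y1)
  for k in pr:print(k,pr[k].astype(int))
E
```

```text
3.79 [ 0.    0.15  1.41 -2.5   1.64 -0.83] lean from a 8 hold dir -0.37 -0.0 0.93 grip [447.    7.6 104.2] collar [290.6 207.2] kx [-0.9  -0.43  0.06] ky head -63.0 0.36
5.02 [-0.01  0.11  1.43  3.02  1.83 -0.92] lean from a 6 hold dir -0.4 0.01 0.91 grip [446.8  14.4 107.4] collar [290.8 206.7] kx [-0.91 -0.41  0.07] ky head -64.0 0.4
y -5 15
now [ 63  66  68  71  74  77  78  77  74  69  64  62  63  66  68  70  70  68
  65  61  57  54  55  60  72  88 107]
u6 [ 64  65  66  67  68  68  67  66  64  62  60  60  63  67  70  71  69  67
  62  58  54  53  56  63  76  93 111]
t0 [71 75 79 82 83 83 81 77 74 71 71 71 72 73 73 73 74 74 73 73 72 71 69 66
 61 56 52]
y -25 -5
now [ 76  79  81  83  84  84  84  81  78  73  68  65  65  67  69  70  70  68
  64  58  54  52  53  58  69  85 104]
u6 [ 62  61  61  60  59  58  57  57  59  60  61  62  64  67  70  71  70  67
  63  58  54  53  55  62  74  90 109]
t0 [80 82 83 84 85 84 82 78 74 70 69 70 71 72 72 73 74 75 75 74 74 73 71 69
 65 59 55]
```

```bash
python3 - <<'E'
from kf import *
s=read_state();R=Ro.from_quat(s['ee_rot']).as_matrix();print((R.T@[3.4,-9.4,2.4]).round(1),(R.T@[3,-8,5]).round(1),s['contact_force'])
E
```

```text
[ -0.6 -10.   -2.3] [-1.1 -8.5 -4.9] [ 3.4078209  -0.18279791 -3.51506843]
```

Emit:
send_rows([
  [-0.0005,-0.005,-0.001],
  [-0.0005,-0.01,-0.002],
  [-0.0005,-0.012,-0.003],
  [-0.0005,-0.012,-0.003],
], yaw=[4,8,8,8], fingers=[255,255,255,255])

```text
clock: 51.85
position: [489.9, 30.0, 78.7]
ee_rot: [-0.095, 0.991, 0.02, 0.087]
contact_force: [5.1, 2.5, -0.5]
gripper_width: 7.7
```

```bash
python3 -c "
from ov import *
info();print(read_state()['wrist_torque'])
s=avg('side',1);crop(s,260,175,50,55,12,'pics/w2.png',5)"
```

```text
clk 51.85 TCP [489.9  30.   78.7] F [ 5.1  2.5 -0.5] Fa -0.0 Fy 5.6 Fn -1.0 w 7.7
tip: along a 26.9  y 10.3  n -45.3
-a [ 0.098 -0.517  0.85 ]
y [-0.978  0.107  0.177]
n [-0.183 -0.849 -0.495]
[ 0.84398094 -1.15580399  0.39267455]
```

View pics/w2.png

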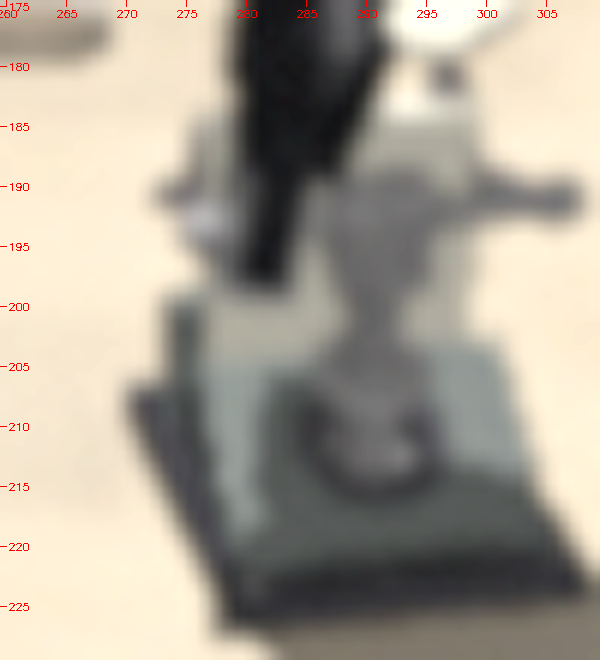

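```bash
python3 - <<'E'
from kf import *
for pr in(3,12):
  kfit([[276.6,192.7],[307.3,191.1],[291.8,191.8]],[291,207.5],x0=(0,0,1.5,5,0,0),pr=pr)
s=read_state();R=Ro.from_quat(s['ee_rot']).as_matrix();print(R[:,2],R[:,1])
for v in((0,0,-10.),(0,12,-5)):print((R.T@np.array(v)).round(1))
print('yh',(R.T@yh).round(2),'xh',(R.T@xh).round(2))
E
```

```text
2.69 [-0.    0.25  1.58 -4.32  0.98 -0.53] lean from a 14 hold dir -0.27 0.0 0.96 grip [450.1  -3.6 106.3] collar [290.4 206.4] kx [-0.96 -0.29  0.  ] ky head -73.0 0.27
3.82 [-0.03  0.19  1.6   3.29  1.05 -0.65] lean from a 11 hold dir -0.33 0.03 0.94 grip [449.8   6.6 110.9] collar [290.5 205.7] kx [-0.97 -0.26  0.01] ky head -75.0 0.33
[ 0.1681865   0.05626441 -0.98414817] [-0.19239187  0.98104371  0.02320802]
[ 1.8 -0.2  9.8]
[-1.3 11.7  5.6]
yh [-0.98  0.11  0.18] xh [-0.11 -0.99 -0.  ]
```

```bash
python3 - <<'E'
from kf import *
t=avg('top',1);np.save('top3.npy',t)
im={k:np.load(f).mean(2) for k,f in(('now','top3.npy'),('top2','top2.npy'),('tn','top_now.npy'),('t0','t0.npy'))}
X=np.arange(-34,14,1.5);print(X)
for (y0,y1) in((-5,15),(-25,-5),(20,40)):
  for k in im:
    P=[O+x*xh+y*yh+[0,0,33] for x in X for y in np.linspace(y0,y1,12)]
    uv=proj('top',np.array(P)).astype(np.float32)
    print(k,cv2.remap(im[k].astype(np.float32),uv[:,0].reshape(1,-1),uv[:,1].reshape(1,-1),cv2.INTER_CUBIC)[0].reshape(len(X),-1).mean(1).astype(int))
crop(t,255,198,45,45,13,'pics/w3t.png',5)
E
```

```text
[-34.  -32.5 -31.  -29.5 -28.  -26.5 -25.  -23.5 -22.  -20.5 -19.  -17.5
 -16.  -14.5 -13.  -11.5 -10.   -8.5  -7.   -5.5  -4.   -2.5  -1.    0.5
   2.    3.5   5.    6.5   8.    9.5  11.   12.5]
now [ 55  55  55  54  54  54  55  56  58  61  63  66  67  68  69  70  69  68
  64  60  56  54  55  61  72  88 107 125 139 148 150 146]
top2 [ 63  66  68  71  74  77  78  77  74  69  64  62  63  66  68  70  70  68
  65  61  57  54  55  60  72  88 107 125 140 149 151 146]
tn [ 64  65  66  67  68  68  67  66  64  62  60  60  63  67  70  71  69  67
  62  58  54  53  56  63  76  93 111 129 142 148 148 143]
t0 [71 75 79 82 83 83 81 77 74 71 71 71 72 73 73 73 74 74 73 73 72 71 69 66
 61 56 52 53 59 69 79 87]
now [ 57  58  59  61  62  64  66  67  67  66  66  66  66  68  70  71  70  68
  64  59  55  52  53  59  70  86 105 123 138 148 150 147]
top2 [ 76  79  81  83  84  84  84  81  78  73  68  65  65  67  69  70  70  68
  64  58  54  52  53  58  69  85 104 123 138 148 151 148]
tn [ 62  61  61  60  59  58  57  57  59  60  61  62  64  67  70  71  70  67
  63  58  54  53  55  62  74  90 109 126 140 147 148 142]
t0 [80 82 83 84 85 84 82 78 74 70 69 70 71 72 72 73 74 75 75 74 74 73 71 69
 65 59 55 55 59 67 77 86]
now [ 57  57  57  56  56  56  58  60  62  65  67  69  69  69  68  67  67  65
  64  63  62  61  62  67  76  91 108 126 140 148 149 143]
top2 [ 70  72  72  71  69  69  70  71  73  74  75  74  74  73  73  73  73  71
  68  65  62  61  62  67  76  91 109 126 140 147 149 143]
tn [ 86  86  86  85  85  84  83  82  81  79  76  74  73  73  73  73  71  69
  66  63  60  59  61  69  81  98 116 132 144 149 148 141]
t0 [86 85 85 85 84 83 81 77 74 72 71 71 72 73 73 74 74 75 75 74 73 73 71 68
 64 59 56 56 61 69 79 87]
```

View pics/w3t.png

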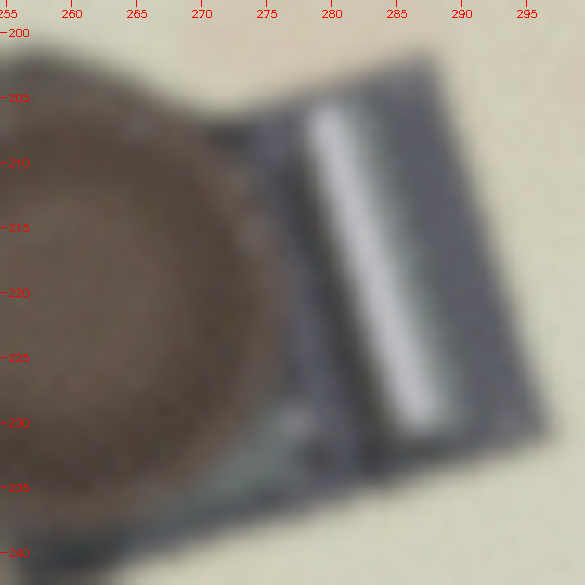

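Emit:
send_rows([
  [0,-0.002,0.001],
  [0,-0.003,0.002],
  [0,-0.003,0.002],
  [0,-0.003,0.002],
], yaw=[5,10,14,14], fingers=[255,255,255,255])

```text
clock: 52.35
position: [493.5, 28.4, 78.2]
ee_rot: [0.024, 0.995, 0.031, 0.087]
contact_force: [5.1, 0.9, 0.6]
gripper_width: 7.9
```

```bash
python3 -c "
from ov import *
info();st=read_state();print(st['wrist_torque'],st['joints'].round(2))
s=avg('side',1);crop(s,260,175,50,55,12,'pics/w4.png',5)"
```

```text
clk 52.35 TCP [493.5  28.4  78.2] F [5.1 0.9 0.6] Fa 0.2 Fy 5.1 Fn 0.9 w 7.9
tip: along a 31.3  y 16.4  n -53.4
-a [-0.023 -0.527  0.85 ]
y [-0.924  0.336  0.183]
n [-0.382 -0.781 -0.494]
[ 0.29826167 -1.46676533  0.64630182] [ 0.4   0.23 -0.63  0.03 -0.52 -2.04]
```

View pics/w4.png

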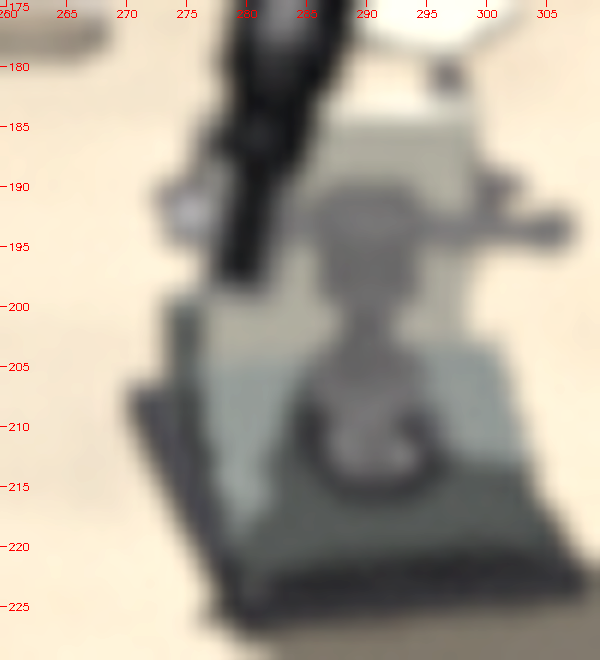

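```bash
python3 - <<'E'
from kf import *
for pr in(3,12):
  kfit([[275.7,192.1],[306.6,193.7],[290.6,193]],[290.5,208],x0=(0,0,1.5,5,0,0),pr=pr)
# moment of force about screw axis if applied at bar grip: moment at TCP unknown ref
s=read_state();F=s['contact_force'];M=s['wrist_torque'];p=s['position'];R=Ro.from_quat(s['ee_rot']).as_matrix()
for L in(0,50,100,150,200):
    ref=p-R[:,2]*L
    m=M+np.cross((ref-(fl+100*a))/1000,F);print(L,'moment about a',(m@a).round(3))
E
```

```text
3.46 [-0.06  0.2   1.82 -2.86 -0.09 -0.48] lean from a 12 hold dir -0.32 0.06 0.94 grip [453.4   3.8 105.7] collar [290.1 206.7] kx [-1.   -0.04 -0.02] ky head -88.0 0.33
4.37 [-0.09  0.14  1.83  4.87 -0.12 -0.68] lean from a 10 hold dir -0.37 0.09 0.92 grip [453.1  13.5 110.1] collar [290.3 206.1] kx [-1.   -0.02 -0.02] ky head -89.0 0.38
0 moment about a -0.203
50 moment about a -0.07
100 moment about a 0.062
150 moment about a 0.195
200 moment about a 0.328
```

```bash
python3 - <<'E'
from kf import *
s=read_state();R=Ro.from_quat(s['ee_rot']).as_matrix()
for v in((-20,0,0),(-41,-1,0),(-41,-1,-7)):print(v,(R.T@np.array(v,float)).round(1))
print(s['clock'],np.degrees(np.arctan2(R[1,1],R[0,1])))
E
```

```text
(-20, 0, 0) [19.7 -0.8 -3.5]
(-41, -1, 0) [40.3 -2.7 -7.2]
(-41, -1, -7) [41.5 -3.2 -0.3]
52.4 87.60910357786821
```

Emit:
send_rows([
  [0,0,0],
  [0.008,0,-0.001],
  [0.025,-0.001,-0.004],
  [0.04,-0.0025,-0.006],
  [0.041,-0.003,-0.001],
], yaw=[0,-1,-2,-2,-2], fingers=[160,160,160,160,160])

```text
clock: 52.9
position: [454.0, 29.0, 74.4]
ee_rot: [0.004, 0.995, 0.031, 0.091]
contact_force: [-0.3, 7.8, 16.6]
gripper_width: 31.8
```

```bash
python3 -c "
from ov import *
info()
s=avg('side',1);crop(s,260,175,50,55,12,'pics/w5.png',5);t=avg('top',1);np.save('top5.npy',t);crop(t,240,195,60,50,12,'pics/w5t.png',5)"
```

```text
clk 52.9 TCP [454.   29.   74.4] F [-0.3  7.8 16.6] Fa 18.2 Fy 2.1 Fn 1.8 w 31.8
tip: along a 32.9  y -21.2  n -64.6
-a [ 0.004 -0.53   0.848]
y [-0.935  0.299  0.191]
n [-0.354 -0.793 -0.495]
```

View pics/w5.png

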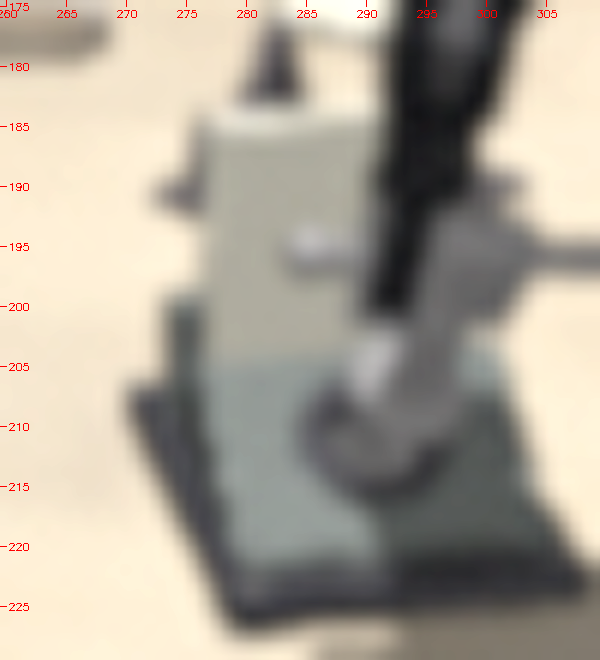

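View pics/w5t.png

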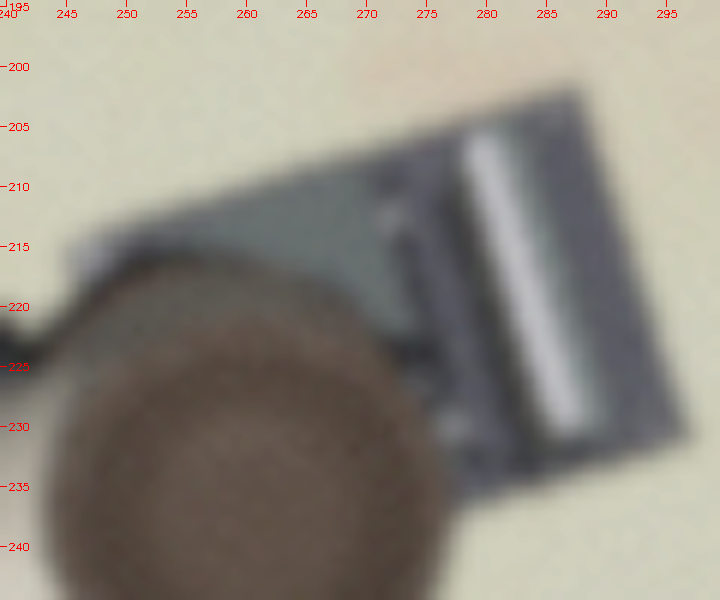

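Emit:
send_rows([
  [-0.001,0,-0.001],
  [-0.001,0,-0.002],
  [-0.001,0,-0.002],
  [-0.001,0,-0.002],
], yaw=[0,0,0,0], fingers=[255,255,255,255])

```text
clock: 53.4
position: [456.5, 28.4, 78.4]
ee_rot: [0.001, 0.995, 0.029, 0.092]
contact_force: [1.1, -5.7, 13.6]
gripper_width: 21.0
```

```bash
python3 -c "
from ov import *
info()
s=avg('side',1);crop(s,260,175,50,55,12,'pics/w6.png',5)
st=read_state();R=Ro.from_quat(st['ee_rot']).as_matrix()
for d in(15,30,50,65):print(d,(R.T@(a*d)).round(1))"
```

```text
clk 53.4 TCP [456.5  28.4  78.4] F [ 1.1 -5.7 13.6] Fa 8.8 Fy -0.7 Fn 11.8 w 21.0
tip: along a 35.3  y -19.0  n -60.9
-a [ 0.009 -0.528  0.849]
y [-0.937  0.292  0.192]
n [-0.349 -0.797 -0.492]
15 [ -0.1   7.9 -12.7]
30 [ -0.3  15.8 -25.5]
50 [ -0.5  26.4 -42.4]
65 [ -0.6  34.3 -55.2]
```

View pics/w6.png

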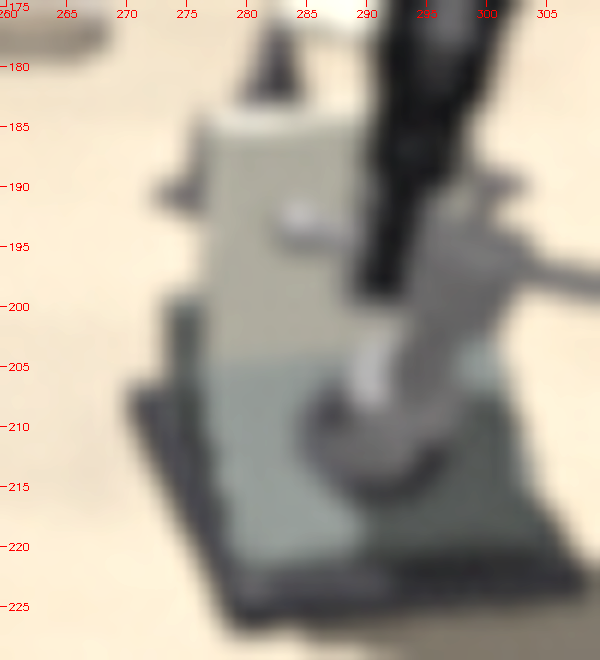

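Emit:
send_rows([
  [0,0.004,-0.006],
  [0,0.01,-0.016],
  [0,0.018,-0.03],
  [0,0.026,-0.045],
  [0,0.03,-0.06],
], yaw=[0,0,0,0,0], fingers=[255,255,255,255,255])

```text
clock: 53.95
position: [442.3, 53.6, 137.6]
ee_rot: [0.001, 0.996, 0.028, 0.089]
contact_force: [0.0, -0.2, -2.4]
gripper_width: 6.8
```

```bash
python3 -c "
from ov import *
info()
s=avg('side',1);crop(s,255,155,65,65,10,'pics/w7.png',5);t=avg('top',1);crop(t,230,190,70,55,11,'pics/w7t.png',5)"
```

```text
clk 53.95 TCP [442.3  53.6 137.6] F [ 0.  -0.2 -2.4] Fa -2.2 Fy -0.0 Fn -1.0 w 6.8
tip: along a 100.9  y -25.6  n -55.7
-a [ 0.004 -0.526  0.85 ]
y [-0.938  0.293  0.185]
n [-0.346 -0.798 -0.492]
```

View pics/w7.png

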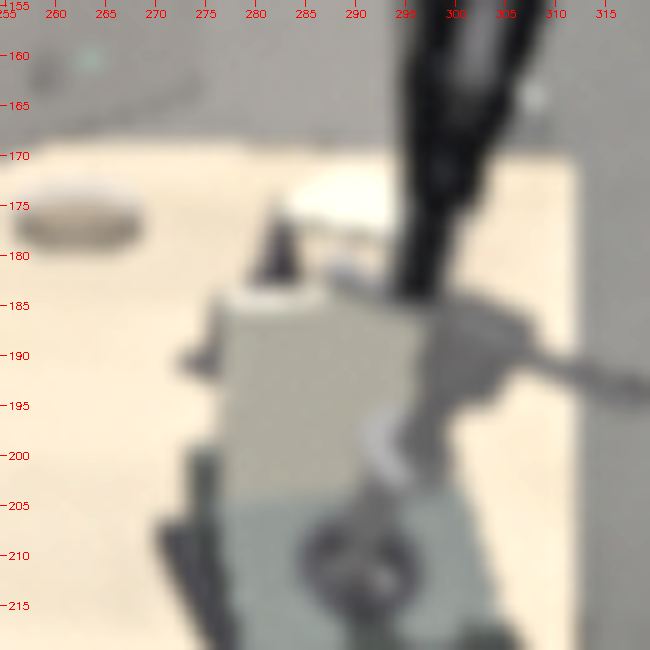

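View pics/w7t.png

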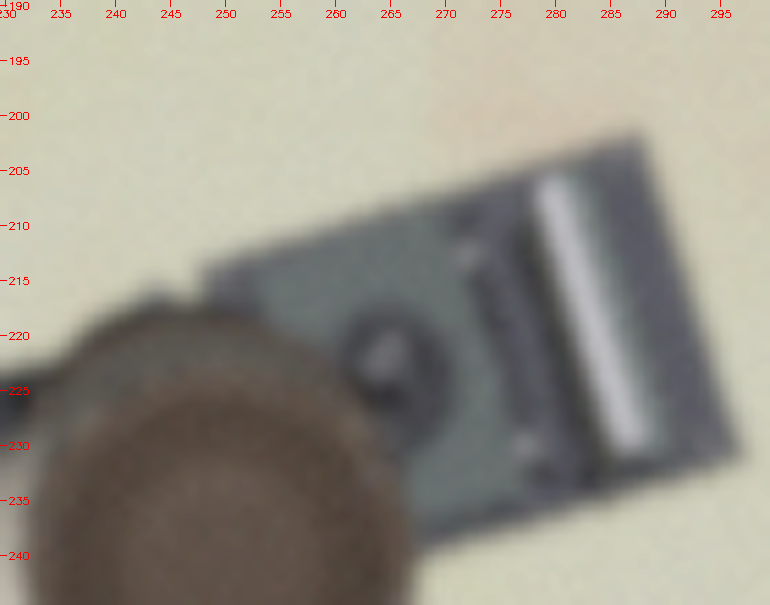

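```bash
cat > free.py <<'E'
from kf import *
def ffit(mx,px,hub,tip,col,L=22,sg=5):
    st=read_state();Rt=Ro.from_quat(st['ee_rot']).as_matrix();G=st['position']-L*Rt[:,2]
    obs=np.array([mx,px,hub,tip,col],float)
    def unp(p):
        return Ro.from_rotvec(p[:3]).as_matrix(),p[3:6]*10+np.array([430,50,150.])
    def res(p):
        R,g=unp(p)
        P=[g+R@np.array(v) for v in([-55,0,7.],[55,0,7.],[0,0,0],[0,0,-105],[0,0,-57])]
        d=G-(g+R@np.array([0,0,7.]));d=d-R[:,0]*(d@R[:,0])
        return np.r_[(proj('side',P)-obs).ravel()*[1,1,1,1,.7,.7,1,1,.7,.7],d/sg,3*(R[:,1]@Rt[:,0])*0]
    best=None
    for yaw in np.radians([-180,-150,-120,180,150,0]):
        for b in(-.5,0,.5):
            x0=np.r_[(Ro.from_euler('z',yaw)*Ro.from_euler('y',b)).as_rotvec(),0,0,0]
            r=least_squares(res,x0)
            if best is None or r.cost<best.cost:best=r
    R,g=unp(best.x);tp=g-105*R[:,2]
    print('cost',best.cost.round(2),'grip',g.round(1),'tip',tp.round(1),'axis',R[:,2].round(2),'kx',R[:,0].round(2),'TCP',st['position'].round(1),'tip-TCP',(tp-st['position']).round(1),'s',((G-g)@R[:,0]).round(1),'clk',st['clock'])
    return R,g
E
python3 -c "
from free import *
ffit([287.5,181.2],[319.8,194.5],[302.5,190],[291,207],[294.5,199])
ffit([287.5,181.2],[319.8,194.5],[302.5,190],[291,207],[294.5,199],sg=1.5)"
```

```text
cost 0.85 grip [415.8  48.7 143.8] tip [453.3   1.1  58. ] axis [-0.36  0.45  0.82] kx [-0.92 -0.04 -0.38] TCP [444.1  54.5 139.4] tip-TCP [  9.3 -53.4 -81.4] s -29.1 clk 54.05
cost 0.86 grip [415.8  48.9 144. ] tip [453.3   1.5  58.2] axis [-0.36  0.45  0.82] kx [-0.92 -0.04 -0.38] TCP [444.1  54.5 139.4] tip-TCP [  9.3 -53.  -81.2] s -29.0 clk 54.05
```

```bash
python3 - <<'E'
from kf import *
s=read_state();R=Ro.from_quat(s['ee_rot']).as_matrix();p=s['position']
for T in((444,60,160),(481,275.5,155)):print(T,(R.T@(np.array(T)-p)).round(1))
E
```

```text
(444, 60, 160) [ -3.7   6.7 -19.9]
(481, 275.5, 155) [-37.7 221.4   4.4]
```

Emit:
send_rows([
  [-0.004,0.007,-0.02],
  [-0.012,0.05,-0.018],
  [-0.02,0.1,-0.012],
  [-0.028,0.15,-0.006],
  [-0.034,0.195,0.0],
  [-0.038,0.221,0.004],
  [-0.038,0.221,0.004],
], yaw=[0,0,0,0,0,0,0], fingers=[255,255,255,255,255,255,255])

```text
clock: 54.75
position: [480.4, 277.1, 152.7]
ee_rot: [-0.001, 0.996, 0.028, 0.09]
contact_force: [0.8, -1.3, -2.7]
gripper_width: 6.5
```

```bash
python3 -c "
from ov import *
info()
for P in((490,222.5,50),(481,275,155)):print(proj('side',P))
s=avg('side',1);np.save('x1.npy',s);u,v=proj('side',(490,222.5,70))[0].astype(int);print(u,v);crop(s,u-30,v-35,65,65,10,'pics/x1.png',5)"
```

```text
clk 54.75 TCP [480.4 277.1 152.7] F [ 0.8 -1.3 -2.7] Fa -3.1 Fy 0.4 Fn -0.1 w 6.5
tip: along a 214.8  y 77.0  n -223.1
-a [ 0.008 -0.526  0.85 ]
y [-0.939  0.289  0.188]
n [-0.344 -0.8   -0.492]
[[272.92347709 243.91928525]]
[[274.76360381 219.4653237 ]]
272 237
```

View pics/x1.png

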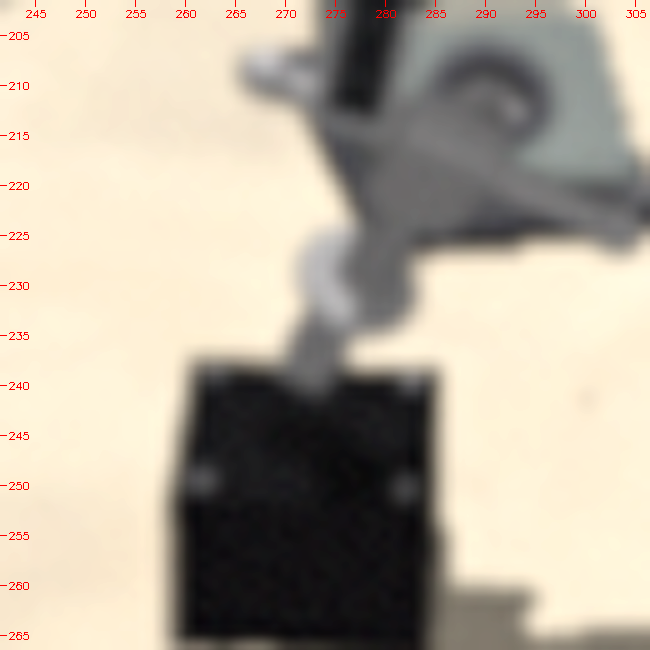

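```bash
python3 -c "
from free import *
R,g=ffit([267.5,207.8],[303.5,224.5],[284,218.8],[272.3,240],[277,230])
print(proj('side',(490,222.5,50)),proj('side',g-105*R[:,2]))
ffit([267.5,207.8],[303.5,224.5],[284,218.8],[272.3,240],[277,230],sg=1.5,L=25)"
```

```text
cost 5.71 grip [456.9 269.5 157.9] tip [492.5 229.8  67.5] axis [-0.34  0.38  0.86] kx [-0.92  0.04 -0.38] TCP [479.6 274.9 152.5] tip-TCP [ 12.9 -45.2 -85.1] s -23.4 clk 54.8
[[272.92347709 243.91928525]] [[271.79451755 239.80778269]]
cost 6.71 grip [456.3 272.7 160.8] tip [492.1 234.1  69.9] axis [-0.34  0.37  0.87] kx [-0.92  0.06 -0.39] TCP [479.6 274.9 152.5] tip-TCP [ 12.5 -40.8 -82.6] s -23.7 clk 54.8
```

```bash
python3 - <<'E'
from kf import *
s=read_state();R=Ro.from_quat(s['ee_rot']).as_matrix();p=s['position'];print(p)
for T in((479,270,152),(479,270,127),(479,270,122)):print(T,(R.T@(np.array(T)-p)).round(1))
E
```

```text
[479.6097647  274.9488122  152.51228442]
(479, 270, 152) [ 0.7 -5.   0.1]
(479, 270, 127) [ 5.1 -6.3 24.7]
(479, 270, 122) [ 6.  -6.6 29.6]
```

Emit:
send_rows([
  [0.002,-0.0055,0.008],
  [0.004,-0.006,0.018],
  [0.005,-0.0065,0.025],
  [0.005,-0.0065,0.027],
], yaw=[0,0,0,0], fingers=[255,255,255,255])

```text
clock: 55.2
position: [482.1, 272.5, 127.3]
ee_rot: [-0.001, 0.995, 0.031, 0.093]
contact_force: [-2.3, 5.4, 10.5]
gripper_width: 6.9
```

```bash
python3 -c "
from ov import *
info()
s=avg('side',1);crop(s,242,202,65,65,10,'pics/x2.png',5)"
```

```text
clk 55.2 TCP [482.1 272.5 127.3] F [-2.3  5.4 10.5] Fa 12.0 Fy -0.6 Fn 0.2 w 6.9
tip: along a 190.4  y 77.8  n -231.9
-a [ 0.012 -0.531  0.847]
y [-0.937  0.289  0.194]
n [-0.348 -0.796 -0.494]
```

View pics/x2.png

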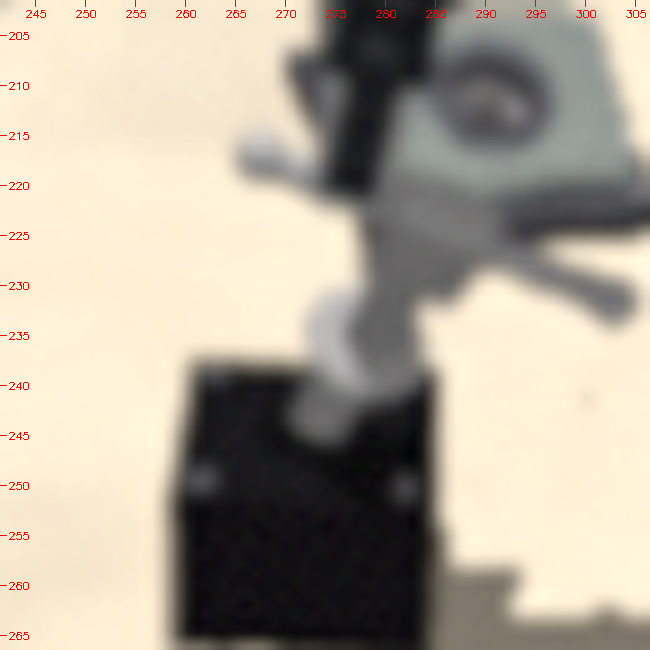

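```bash
python3 - <<'E'
from kf import *
s=read_state();R=Ro.from_quat(s['ee_rot']).as_matrix();p=s['position'];print(p)
for d in((-2,4,0),(-2,4,-10),(10,-8,-22),(42,-51,-40)):print(d,(R.T@np.array(d,float)).round(1))
E
```

```text
[482.01835786 272.59489926 127.35655046]
(-2, 4, 0) [ 2.   4.  -0.1]
(-2, 4, -10) [3.8 3.4 9.7]
(10, -8, -22) [-5.8 -9.4 22.9]
(42, -51, -40) [-34.1 -53.7  43.8]
```

Emit:
send_rows([
  [0.002,0.004,-0.001],
  [0.003,0.0035,0.005],
  [0.004,0.003,0.01],
], yaw=[0,0,0], fingers=[255,255,255])

```text
clock: 55.55
position: [479.9, 275.4, 116.4]
ee_rot: [-0.001, 0.995, 0.031, 0.093]
contact_force: [0.5, 0.1, 5.2]
gripper_width: 6.8
```

```bash
python3 -c "
from ov import *
info()
s=avg('side',1);crop(s,242,202,65,65,10,'pics/x3.png',5)"
```

```text
clk 55.55 TCP [479.9 275.4 116.4] F [0.5 0.1 5.2] Fa 4.5 Fy 0.5 Fn 2.7 w 6.8
tip: along a 182.7  y 76.5  n -240.3
-a [ 0.012 -0.53   0.848]
y [-0.937  0.289  0.194]
n [-0.348 -0.797 -0.494]
```

View pics/x3.png

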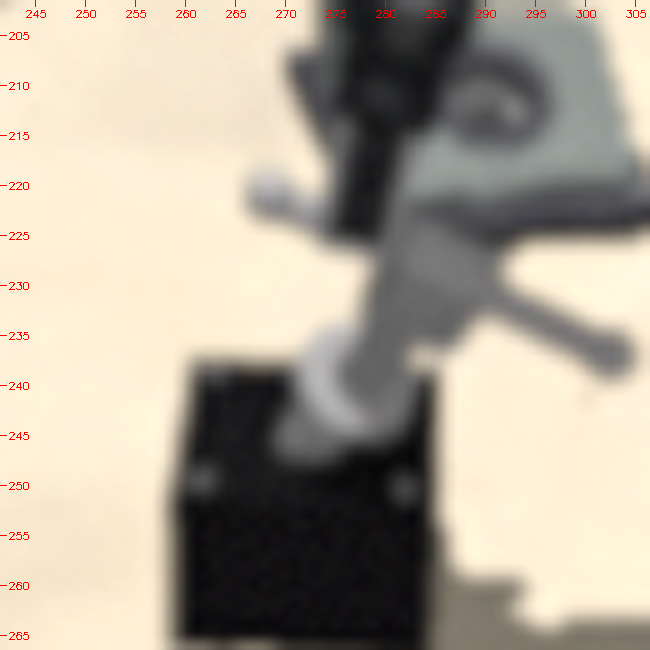

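```bash
python3 - <<'E'
from kf import *
s=read_state();R=Ro.from_quat(s['ee_rot']).as_matrix();p=s['position'];print(p)
for d in((8,-10,0),(16,-20,0),(22,-28,-4),(26,-34,-10)):print(d,(R.T@np.array(d,float)).round(1))
E
```

```text
[479.81788098 275.39307287 115.80527825]
(8, -10, 0) [ -7.9 -10.    0.9]
(16, -20, 0) [-15.8 -20.1   1.7]
(22, -28, -4) [-21.  -28.3   6.3]
(26, -34, -10) [-23.9 -34.7  12.5]
```

Emit:
send_rows([
  [-0.008,-0.01,0.001],
  [-0.016,-0.02,0.002],
  [-0.021,-0.028,0.005],
  [-0.024,-0.034,0.01],
  [-0.024,-0.034,0.011],
], yaw=[0,0,0,0,0], fingers=[255,255,255,255,255])

```text
clock: 56.1
position: [504.2, 240.1, 105.5]
ee_rot: [0.0, 0.995, 0.029, 0.09]
contact_force: [-1.8, 0.1, -0.6]
gripper_width: 6.7
```

```bash
python3 -c "
from ov import *
info()
s=avg('side',1);crop(s,242,202,65,65,10,'pics/x4.png',5)"
```

```text
clk 56.1 TCP [504.2 240.1 105.5] F [-1.8  0.1 -0.6] Fa -0.2 Fy -1.7 Fn -0.9 w 6.7
tip: along a 152.9  y 89.0  n -210.2
-a [ 0.007 -0.527  0.85 ]
y [-0.938  0.291  0.189]
n [-0.347 -0.798 -0.492]
```

View pics/x4.png

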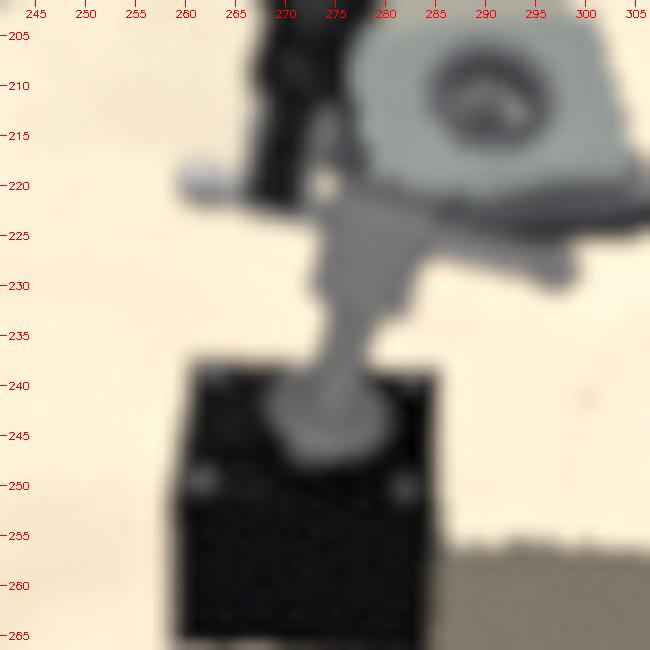

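```bash
python3 - <<'E'
from kf import *
s=read_state();R=Ro.from_quat(s['ee_rot']).as_matrix();p=s['position'];print(p)
for d in((9,-8,0),(16,-14,-4),(16,-14,-14)):print(d,(R.T@np.array(d,float)).round(1))
E
```

```text
[504.18310441 240.26221065 105.48608634]
(9, -8, 0) [-8.9 -8.   1.2]
(16, -14, -4) [-15.1 -14.3   6. ]
(16, -14, -14) [-13.3 -14.9  15.8]
```

Emit:
send_rows([
  [-0.005,-0.004,0.001],
  [-0.009,-0.008,0.001],
  [-0.014,-0.013,0.004],
  [-0.015,-0.014,0.008],
  [-0.014,-0.0145,0.012],
], yaw=[0,0,0,0,0], fingers=[255,255,255,255,255])

```text
clock: 56.65
position: [523.8, 228.3, 98.0]
ee_rot: [-0.001, 0.995, 0.031, 0.094]
contact_force: [8.5, 2.3, 12.9]
gripper_width: 6.6
```

```bash
python3 -c "
from ov import *
info()
s=avg('side',1);crop(s,242,202,65,65,10,'pics/x5.png',5)"
```

```text
clk 56.65 TCP [523.8 228.3  98. ] F [ 8.5  2.3 12.9] Fa 11.0 Fy 8.8 Fn 6.8 w 6.6
tip: along a 137.5  y 104.8  n -199.3
-a [ 0.015 -0.531  0.847]
y [-0.937  0.288  0.197]
n [-0.349 -0.797 -0.493]
```

View pics/x5.png

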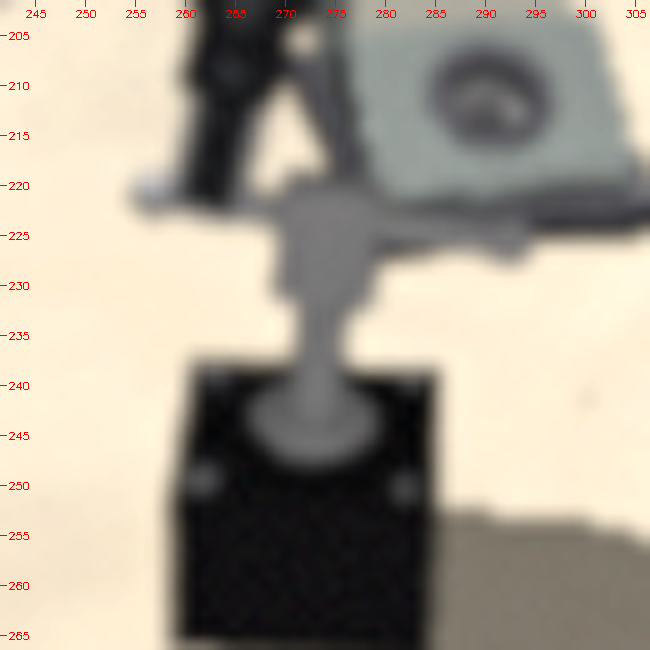

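Emit:
send_rows([
  [0,0,-0.001],
  [0,0,-0.001],
  [0,0,-0.001],
  [-0.003,0,-0.015],
  [-0.01,0,-0.055],
  [-0.019,0,-0.1],
], yaw=[0,0,0,0,0,0], fingers=[180,100,60,60,60,60])

```text
clock: 57.3
position: [522.8, 221.7, 198.9]
ee_rot: [-0.001, 0.995, 0.03, 0.093]
contact_force: [0.4, 1.1, -0.3]
gripper_width: 65.3
```

```bash
python3 -c "
from ov import *
info()
s=avg('side',2);np.save('y1.npy',s);crop(s,242,180,65,85,7,'pics/x6.png',5)
t=avg('top',2);np.save('topf.npy',t);crop(t,235,190,65,55,11,'pics/x6t.png',5)"
```

```text
clk 57.3 TCP [522.8 221.7 198.9] F [ 0.4  1.1 -0.3] Fa 0.2 Fy 0.7 Fn -0.9 w 65.3
tip: along a 222.0  y 101.6  n -143.5
-a [ 0.013 -0.529  0.848]
y [-0.938  0.288  0.194]
n [-0.347 -0.798 -0.492]
```

View pics/x6.png

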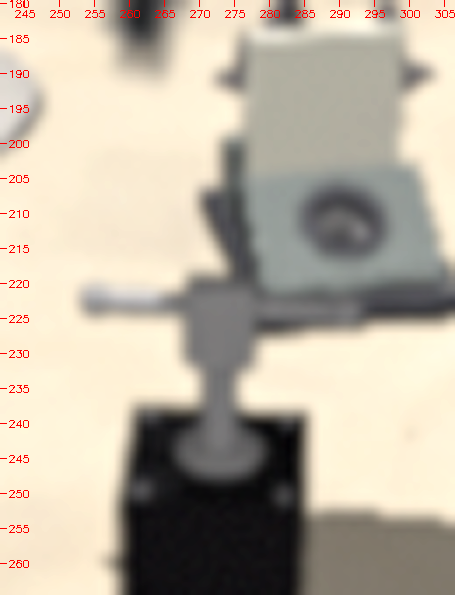

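View pics/x6t.png

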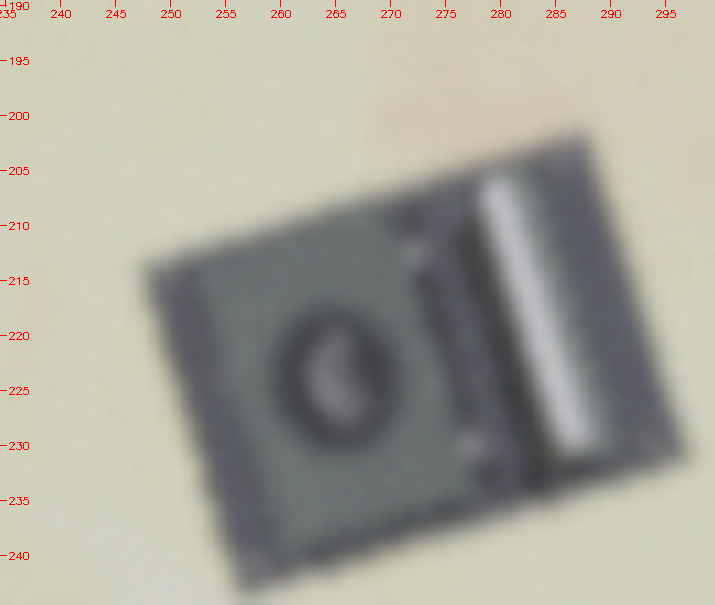

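```bash
python3 - <<'E'
from kf import *
im={k:np.load(f).mean(2) for k,f in(('fin','topf.npy'),('top5','top5.npy'),('top2','top2.npy'),('tn','top_now.npy'),('t0','t0.npy'))}
X=np.arange(-30,4,1.);print(X.astype(int))
for (y0,y1) in((30,40),(8,20),(-18,-5)):
  print(y0,y1)
  for k in im:
    P=[O+x*xh+y*yh+[0,0,33] for x in X for y in np.linspace(y0,y1,12)]
    uv=proj('top',np.array(P)).astype(np.float32)
    print(k,cv2.remap(im[k].astype(np.float32),uv[:,0].reshape(1,-1),uv[:,1].reshape(1,-1),cv2.INTER_CUBIC)[0].reshape(len(X),-1).mean(1).astype(int))
a0=cv2.resize(np.clip(np.load('t0.npy')[195:245,245:300],0,255).astype(np.uint8),None,fx=7,fy=7,interpolation=3);a1=cv2.resize(np.clip(np.load('topf.npy')[195:245,245:300],0,255).astype(np.uint8),None,fx=7,fy=7,interpolation=3)
cv2.imwrite('pics/cmp.png',cv2.convertScaleAbs(np.hstack([a0,a1]),alpha=1.6))
E
```

```text
[-30 -29 -28 -27 -26 -25 -24 -23 -22 -21 -20 -19 -18 -17 -16 -15 -14 -13
 -12 -11 -10  -9  -8  -7  -6  -5  -4  -3  -2  -1   0   1   2   3]
30 40
fin [87 86 86 85 84 84 83 82 82 82 82 81 79 78 77 76 75 75 75 75 75 74 74 73
 72 71 70 69 68 68 69 73 79 88]
top5 [85 85 85 84 83 83 83 82 81 81 81 80 78 77 75 75 74 74 73 73 74 74 73 72
 72 71 69 68 67 67 69 72 78 87]
top2 [68 66 63 61 60 61 63 65 68 71 74 75 76 76 76 75 75 75 75 75 75 74 73 72
 71 70 69 68 68 68 70 73 79 87]
tn [86 85 84 84 83 83 82 82 82 81 80 78 77 76 75 74 74 74 73 73 73 72 71 70
 68 67 66 65 65 66 69 74 82 93]
t0 [85 85 84 83 82 80 78 76 74 73 72 72 72 72 72 73 73 74 74 75 75 76 76 76
 75 75 74 74 73 72 70 68 66 62]
8 20
fin [85 86 86 85 84 82 80 77 73 69 66 63 61 61 63 64 67 68 70 70 70 69 67 64
 61 58 56 54 55 56 60 66 74 84]
top5 [85 85 85 85 84 82 79 76 72 68 65 62 60 60 61 64 66 69 70 70 70 69 66 64
 60 57 54 53 54 55 59 64 73 83]
top2 [73 74 76 78 79 78 77 74 71 68 65 62 61 61 63 65 67 69 70 70 69 68 66 64
 61 58 56 54 54 55 59 65 74 84]
tn [84 84 84 83 82 80 77 74 70 67 64 62 61 62 64 66 69 70 71 70 69 66 63 60
 57 54 52 51 52 55 60 68 77 88]
t0 [83 84 84 83 81 79 76 73 71 69 69 69 70 71 72 72 73 73 73 73 73 73 73 73
 73 72 72 71 70 69 67 64 61 57]
-18 -5
fin [85 86 87 87 87 86 85 82 79 75 72 68 65 64 65 66 68 70 71 71 71 69 67 64
 61 58 55 53 52 53 57 63 71 81]
top5 [56 55 54 54 54 54 53 52 51 50 50 51 52 54 58 61 65 68 70 71 70 69 66 63
 59 56 54 52 52 53 56 62 70 80]
top2 [81 82 83 84 84 84 83 81 78 75 71 67 65 64 64 66 67 69 69 70 70 69 67 64
 61 57 54 53 52 54 57 63 70 80]
tn [61 61 60 59 58 58 57 57 58 58 58 59 60 61 64 66 68 70 70 70 70 68 66 63
 60 57 55 54 54 55 59 65 74 84]
t0 [84 85 85 85 85 83 81 78 75 73 71 70 70 70 71 71 72 73 73 74 74 74 75 75
 75 74 74 73 73 72 70 68 65 62]
```

View pics/cmp.png

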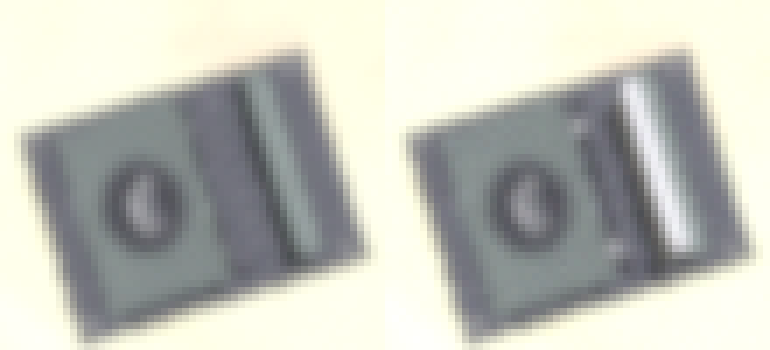

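```bash
python3 -c "
from bench import *
print(job_done(), read_state()['clock'])"
```

```text
the job is handed in; nothing more can be done
the job is handed in; nothing more can be done
```

I handed the job in at about 57.6 s of the 67 s allowed. All the parts look right in the last pictures, but the screw's final angle and how deep the key sat are inferred, not measured directly.

**What I did:** I stood the tile in the slot and let go of it. I pushed the key into the screw socket and turned it clockwise. The first turn, gripping the key by its hub, made it lean badly; I finished by gripping the cross bar and cranking it. I then pulled the key out and put it back in its block.

**What the last checks showed:**
- **Tile:** the top view shows it standing straight against the fence. It shifted about 0.5 mm towards the fence during the cranking, which fits the jaw pressing it.
- **Jaw and screw:** the gap behind the jaw opened to about 7–8 mm, where about 8 mm is expected at the stop. It barely grew over the last part of the turn, which fits the screw being on its stop.
- **Key:** it stands upright in its block, with the collar resting on top.
- **Gripper:** it is open and clear of everything, about 200 mm above the desk.
- **Bottle, dish and marker:** I never came near them, but I did not measure them again at the end.

**What disagreed or stayed uncertain:**
- **Seating depth:** my estimate of the key tip when it was pushed home was about 6 mm from the socket floor, plus or minus about 5 mm. The limit is 8 mm, so this step may not have been met.
- **Key angle:** during the turn the key leaned roughly 10–20° off the screw axis. My picture estimate of its turn, about 1.8 rad, was larger than the screw stop plus play allows (about 1.46 rad).

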